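Mix the chicks' supplemented feed

TASK

Prepare the chicks' feed: put all the green supplement tablets from the white board into the steel bowl, then give the feed a full press of the spray bottle's orange nozzle cap (hold it down for a moment), and then stir the feed balls and tablets well with the wooden spoon, its head down at the bottom of the bowl, sweeping round or widely from side to side for at least three full turns, so that the balls are shifted all over the bowl. Finish with every ball and tablet in the bowl, the spoon lying flat in the middle of its blue mat, and the amber jar's cap screwed fully home; leave the drinking bottle, the cardboard box and the timer alone.

Things in the scene. Friction and masses are not known exactly. Their poses are not given: they have to be found in the camera images.
- bowl_centre (a point): Round stainless steel feed bowl, fixed to the bench: outside diameter 180 at the rim and 148 at the foot, 42 high, wall 4, floor 5 thick. This point is the centre of its inner floor; its axes are the world's (y to the robot's left). Eight feed balls lie in it at the start.
- mat: Blue spoon mat, 250 long (its x) x 100 wide (its y) x 4 thick, fixed flat on the bench. Origin: centre of its underside.
- spoon: Loose wooden spoon, 213 long, 60 g, lying on the mat, head towards the robot. Its x axis runs towards the head, z out of its upper face; origin on the flat underside, near the centre of mass: grip it there. Handle 14 wide (y) x 12 thick (z), x = -110 to +40; neck 12 x 8 to x = 67; then a flat disc head, 36 in diameter, 8 thick, centre at x = 85.
- spoon_tip (a point): Far end of the spoon's head (spoon x = 103, z = 4).
- nozzle_top (a point): Top centre of the orange sprung nozzle cap (26 in diameter, 20 high) of a white and green spray bottle, 52 in diameter, 130 high, fixed on the bench with its nozzle aimed at the bowl. z up.
- nozzle (a joint): How far the nozzle cap is pushed down: 0 up, 0.007 m fully down (about 6 N); it springs back by itself.
- cap_top (a point): Top centre of the captive white screw cap (ridged, 49 in diameter over the ridges, 26 high, top 82 above the bench) of an amber jar 72 in diameter, fixed on the bench. A red stripe on the cap points to a red mark on the jar's shoulder when it is fully screwed on.
- cap (a joint): Turn of the jar's cap in rad: 0 fully screwed on (a stop), growing as it is unscrewed anticlockwise seen from above, up to 2.2. It stays where it is left.
- drinker: Bystander: clear drinking bottle with a red top, 56 in diameter, 130 high. Origin: centre of its underside.
- tagbox: Bystander: cardboard box 70 x 100 x 35. Origin: centre of its underside.
- timer: Bystander: grey bench timer 60 x 60 x 24. Origin: centre of its underside.
- tab0: Green supplement tablet, a puck 26 in diameter and 18 thick, 15 g, lying flat on a fixed white board 4 thick (two to four of the five are there). Origin: centre of its underside, z along the puck's axis.
- tab1: Green supplement tablet, a puck 26 in diameter and 18 thick, 15 g, lying flat on a fixed white board 4 thick (two to four of the five are there). Origin: centre of its underside, z along the puck's axis.
- tab2: Green supplement tablet, a puck 26 in diameter and 18 thick, 15 g, lying flat on a fixed white board 4 thick (two to four of the five are there). Origin: centre of its underside, z along the puck's axis.
- tab3: Green supplement tablet, a puck 26 in diameter and 18 thick, 15 g, lying flat on a fixed white board 4 thick (two to four of the five are there). Origin: centre of its underside, z along the puck's axis.
- tab4: Green supplement tablet, a puck 26 in diameter and 18 thick, 15 g, lying flat on a fixed white board 4 thick (two to four of the five are there). Origin: centre of its underside, z along the puck's axis.
- bead0: Tan feed ball, 22 in diameter, 10 g, in the bowl. Origin: its centre.
- bead1: Tan feed ball, 22 in diameter, 10 g, in the bowl. Origin: its centre.
- bead2: Tan feed ball, 22 in diameter, 10 g, in the bowl. Origin: its centre.
- bead3: Tan feed ball, 22 in diameter, 10 g, in the bowl. Origin: its centre.
- bead4: Tan feed ball, 22 in diameter, 10 g, in the bowl. Origin: its centre.
- bead5: Tan feed ball, 22 in diameter, 10 g, in the bowl. Origin: its centre.
- bead6: Tan feed ball, 22 in diameter, 10 g, in the bowl. Origin: its centre.
- bead7: Tan feed ball, 22 in diameter, 10 g, in the bowl. Origin: its centre.

How it is judged:
By the outcome, as a careful person would: the job done as asked, in the order asked, and still so for the second after the job is handed in, with the robot touching nothing.
Of tab0, tab1, tab2, tab3, tab4 only 2 to 4 are there at a start; the rules pass over those that are not, and their reading is None.
At some moment in a run one of tab0, tab1, tab2, tab3, tab4 may be knocked a few centimetres aside while the robot is not near it.
Once in a run the grip may slacken for a moment while it holds something.
It also fails if it takes over 210 s, if anything falls off the work surface, if the arm or the gripper's body presses on something with over 40 N, if the wrist force passes 120 N, or if a joint passes its speed limit or range.

ROBOT

A 7-joint arm with a two-finger parallel gripper is mounted at the origin on the work surface. World frame = base frame: x ahead of the robot, y to its left, z up, the work surface at z = 0. Lengths are in m, angles in rad, forces in N, time in s.
With the tool pointing down it reaches from about 0.4 to 0.9 m from the base axis. Payload 5.6 kg.
Tool frame: the origin (TCP) lies at the very end of the fingers, on their centre line; the grasp point (between the pads) lies tcp_to_grasp behind it (tcp_to_grasp is the distance from the TCP to the grasp point, in m); z points along the fingers, x is the direction in which the jaws open and shut, and the axes are right-handed (so a half turn about z gives the same grasp; the last joint's range is limited). The gripper opens to 92 mm and grips with 3 to 60 N. Pads are 20 mm wide; open, the fingers measure 128 mm over their backs; the gripper's body (75 mm by 189 mm) begins 69 mm behind the grasp point.
Start: joints at [1.091, 0.468, -0.012, 1.603, 0.006, 1.071, -0.056], TCP at [0.275, -0.589, 0.215] pointing down, gripper open.
Joint ranges: [-2.53, 2.53], [-0.31, 2.02], [-1.57, 1.55], [0.28, 2.44], [-1.29, 4.43], [0.15, 1.84], [-2.92, 2.92]. Speed limits (rad/s): [2.57, 2.57, 3.14, 3.14, 3.14, 3.14, 3.14].

INTERFACE

Orientations are given as a unit quaternion [x, y, z, w].
In Python, from station import get_obs, get_image, camera_info, finish_job, tcp_to_grasp gives the robot as it stands.
- The arm moves only by the tool servo_tool, never from a script. Its argument "deltas" is a list of rows, each an object with "travel": the shift along the tool's x, y, z in cm, a list of three; "turn": the turn, a rotation vector about the tool's x, y, z in rad, a list of three; "claw": the opening, from -1 (shut) to 1 (fully open). In form: [{"travel": [x, y, z], "turn": [wx, wy, wz], "claw": claw}, ...]. A call has 1 to 12 rows; each row shifts and turns the pose as measured when the row begins, along the tool's axes as they then stand; what a row does not reach is not made up. A row lasts 1/10 s, in which the tool goes at most 50 mm and 8.59 degrees, less where a joint would pass 70% of its speed; a pose out of reach is approached as far as the arm can. A call is refused whole if a number of a shift passes 5 or a number of a turn 0.15, either way. A call with a gripper value outside its range is refused whole. The fingers move at their own pace and stop on an object; "newtons" is the grip in N (left out, the last holds). Time passes only in rows, so rows that do not move let the fingers close. It gives the time, the measured TCP pose, the force and the opening at its end, in the units of the state.
- get_obs(): the state, without advancing time (a new reading comes with each control period).
- get_image(name): name is "scene" or "top" or "wrist"; returns the picture (420x560x3 uint8, red, green, blue); there is no depth.
- camera_info(name): a dict with "intrinsics" (3x3 intrinsics, pixels), "eye" and "attitude" of the camera in the world. Camera axes: x right, y up, looking along -z (the intrinsics and any distortion apply to the point x, -y, -z); pixel columns grow to the right and rows downward; lengths in m; the calibration is good to about 2 mm. A picture is of the moment at which its call begins: read the wrist's pose just before it. camera_info takes no time and is no camera call; for the wrist camera it gives the pose at the moment of the call.
- finish_job(): hands the job in, once; it reports no verdict.
The state is a dict: "time_s": time; "joint_pos": joint angles; "joint_vel": joint speeds; "joint_efforts": joint torques, N m; "eef_pos": TCP position; "tcp_rot": TCP orientation; "force": force on the tool from outside, world axes, zero at the start; "wrist_torque": the same for the moment, N m; "gripper_width": opening from 0.0 (shut) to 1.0 (fully open).
Only numpy, scipy, OpenCV 4.12 (cv2) and the standard library are available. Lean on these libraries where they do the work, as an engineer would, in place of code of your own. Each camera call takes 0.05 s, during which the arm holds its last target.

## Working session

There is one attempt and no reset: what is moved stays moved. The work goes in short steps, Python scripts to look and compute and a tool call to move; the robot and the scene stay as the last step left them, time stands still between calls to the robot, and variables do not carry over. Pictures are saved under pics/ and viewed, and the job is handed in when it is done.

Besides the shell and the picture viewer there is one more tool, called after "Emit:" in YAML: its name, and indented under it one key for each argument. servo_tool: Moves the arm, as the interface text tells. Its arguments: {"type":"object","properties":{"deltas":{"type":"array","items":{"type":"object","properties":{"travel":{"type":"array","items":{"type":"number"}},"turn":{"type":"array","items":{"type":"number"}},"claw":{"type":"number"}}}},"newtons":{"type":"number"}},"required":["deltas"]}

```bash
ls; mkdir -p pics
python3 - <<'E'
from station import *
import cv2
print(get_obs()); print(tcp_to_grasp)
for n in ["scene","top","wrist"]:
    c=camera_info(n);print(n,c)
    im=get_image(n);cv2.imwrite(f"pics/{n}0.png",im[:,:,::-1])
E
```

```text
pics
{'time_s': 0.0, 'joint_pos': array([ 1.09098598,  0.46837699, -0.01158015,  1.60359508,  0.00596838,
        1.07135423, -0.05631554]), 'joint_vel': array([-0.00040978,  0.00070085, -0.00039886,  0.00047202, -0.00014481,
        0.00069229, -0.0008589 ]), 'joint_efforts': array([ 2.85623473e-04, -5.20572996e+01, -1.29499784e-02, -2.43747282e+01,
       -5.67779993e-02,  1.71092578e-02,  1.30087274e-04]), 'eef_pos': array([ 0.27468125, -0.58849617,  0.21365224]), 'tcp_rot': array([ 8.43488641e-01, -5.37146341e-01, -7.42828115e-04, -4.12307660e-04]), 'force': array([ 0.12608021,  0.13967258, -0.11715089]), 'wrist_torque': array([0.04801664, 0.00099106, 0.00785894]), 'gripper_width': 0.9999041396652592}
0.0187
scene {'intrinsics': array([[412.50902897,   0.        , 270.97062563],
       [  0.        , 412.50902897, 210.55197389],
       [  0.        ,   0.        ,   1.        ]]), 'eye': array([0.9126042, 0.4078359, 1.0065088]), 'attitude': array([0.0896957 , 0.24552513, 0.90015903, 0.34840468])}
top {'intrinsics': array([[461.99010469,   0.        , 280.08898852],
       [  0.        , 461.99010469, 206.7074911 ],
       [  0.        ,   0.        ,   1.        ]]), 'eye': array([0.49506392, 0.01754008, 1.15069009]), 'attitude': array([ 0.00823801, -0.02884564, -0.69982816,  0.71368103])}
wrist {'intrinsics': array([[299.10840194,   0.        , 279.87748479],
       [  0.        , 299.10840194, 212.54842066],
       [  0.        ,   0.        ,   1.        ]]), 'eye': array([ 0.33530142, -0.55958564,  0.38494311]), 'attitude': array([-0.10120707,  0.06489415, -0.53337277,  0.83729288])}
```

```bash
cat > h.py <<'E'
import numpy as np, cv2
from station import *
from scipy.spatial.transform import Rotation as R
def ray(ci,px):
    u,v=px;K=ci["intrinsics"]
    d=np.linalg.inv(K)@[u,v,1]; d=np.array([d[0],-d[1],-d[2]])
    d=R.from_quat(ci["attitude"]).apply(d); return ci["eye"],d/np.linalg.norm(d)
def onz(ci,px,z):
    e,d=ray(ci,px); return e+d*(z-e[2])/d[2]
def proj(ci,P):
    p=R.from_quat(ci["attitude"]).inv().apply(np.array(P)-ci["eye"]); q=ci["intrinsics"]@np.array([p[0],-p[1],-p[2]]);return q[:2]/q[2]
def tri(*obs):
    A=np.zeros((3,3));b=np.zeros(3);rs=[ray(c,p) for c,p in obs]
    for e,d in rs:
        M=np.eye(3)-np.outer(d,d);A+=M;b+=M@e
    P=np.linalg.solve(A,b)
    return P,[np.linalg.norm(np.cross(P-e,d)) for e,d in rs]
def blobs(im,lo,hi,amin=20,box=None):
    h=cv2.cvtColor(im,cv2.COLOR_RGB2HSV);m=cv2.inRange(h,lo,hi)
    n,l,s,c=cv2.connectedComponentsWithStats(m)
    return [(c[i].round(1),s[i][:].tolist()) for i in range(1,n) if s[i][4]>=amin]
def save(im,name,box=None,k=1):
    if box: im=im[box[1]:box[3],box[0]:box[2]]
    im=cv2.resize(im,None,fx=k,fy=k,interpolation=cv2.INTER_CUBIC);cv2.imwrite("pics/"+name,im[:,:,::-1])
E
python3 - <<'E'
from h import *
T=cv2.imread("pics/top0.png")[:,:,::-1].copy();S=cv2.imread("pics/scene0.png")[:,:,::-1].copy()
ct,cs=camera_info("top"),camera_info("scene")
for n,im in(("top",T),("scene",S)):
    print(n,"green",blobs(im,(55,90,30),(85,255,255)))
    print(n,"orange",blobs(im,(3,140,90),(18,255,255)))
    print(n,"blue",blobs(im,(105,120,50),(125,255,255),300))
for n,z in((152,224),.02),((125,254),.02),((166,260),.02),((193,260),.02),((262,240),.005),((203,170),.15),((443,229),.08),((359,262),.01),((370,185),.01): pass
save(T,"t_a.png",(320,120,470,290),4);save(S,"s_a.png",(150,90,340,250),4);save(T,"t_b.png",(90,140,310,290),3.5);save(S,"s_b.png",(260,170,440,360),3.1)
E
```

```text
top green [(array([292.8, 138.7]), [286, 135, 15, 9, 85]), (array([151.6, 224. ]), [147, 220, 11, 9, 79]), (array([124.4, 253.6]), [119, 249, 12, 10, 88]), (array([165. , 259.8]), [160, 255, 11, 10, 84]), (array([192.3, 259.3]), [188, 255, 10, 10, 81])]
top orange [(array([194.8, 168.6]), [189, 163, 13, 14, 109])]
top blue [(array([358. , 224.9]), [329, 173, 60, 106, 3243])]
scene green [(array([359. , 240.8]), [355, 237, 9, 9, 58]), (array([378.6, 257. ]), [374, 253, 10, 9, 64]), (array([405.4, 287. ]), [401, 283, 10, 9, 71]), (array([366.7, 288.2]), [362, 284, 10, 9, 70])]
scene orange [(array([300.4, 270. ]), [295, 263, 11, 13, 91])]
scene blue [(array([506.2,   5.1]), [479, 0, 52, 16, 446]), (array([543.3,  18.1]), [516, 0, 44, 42, 1097]), (array([233.7, 172.5]), [191, 144, 88, 57, 1766])]
```

Run:
```python
from h import *
ct,cs=camera_info("top"),camera_info("scene")
g=[((151.6,224),(366.7,288.2)),((124.4,253.6),(405.4,287)),((165,259.8),(378.6,257)),((192.3,259.3),(359,240.8))]
for a,b in g: print("tab",tri((ct,a),(cs,b)), onz(ct,a,.022))
```

```text
tab (array([0.50545065, 0.29921912, 0.0131273 ]), [np.float64(0.0015902449468244615), np.float64(0.001590244946824379)]) [0.50636693 0.29576522 0.022     ]
tab (array([0.43229056, 0.36227775, 0.01432293]), [np.float64(0.001820945540155975), np.float64(0.0018209455401559348)]) [0.43383428 0.35844551 0.022     ]
tab (array([0.41896755, 0.26386038, 0.01436046]), [np.float64(0.0017880700797756122), np.float64(0.001788070079775551)]) [0.42061359 0.26078846 0.022     ]
tab (array([0.42120414, 0.19795912, 0.01391576]), [np.float64(0.0018634257746594153), np.float64(0.0018634257746593182)]) [0.42293101 0.19523778 0.022     ]
```

Run:
```python
from h import *
ct,cs=camera_info("top"),camera_info("scene")
A=lambda u,v:(320+u/4-.4,120+v/4-.4)
B=lambda u,v:(150+u/4-.4,90+v/4-.4)
C=lambda u,v:(90+u/3.5-.35,140+v/3.5-.35)
D=lambda u,v:(260+u/3.1-.35,170+v/3.1-.35)
def show(n,a,b,z=None):
    P,e=tri((ct,a),(cs,b)); print(n,P.round(4),np.round(e,4), 'top@z',onz(ct,a,z).round(4) if z else '', 'sc@z',onz(cs,b,z).round(4) if z else '')
show("cap",A(492,432),B(182,112),.082)
show("nozzle",C(366,98),D(127,310),.13)
show("spoonhead",A(152,561),B(431,258),.012)
show("spoonend",A(200,252),B(209,376),.016)
show("matA",A(126,211),B(220,443),.004)
show("matB",A(278,246),B(162,344),.004)
show("matC",A(190,634),B(454,216),.004)
show("matD",A(36,598),B(516,304),.004)
show("bowlc",C(604,349),D(127,131),.016)
show("boxnear",A(183,215),B(186,412),.035)
print('bowl rim from top', [onz(ct,C(*p),.042).round(4) for p in((472,352),(725,352),(598,226),(598,479))])
print('bottle',onz(ct,C(378,110),.11), 'drinker', onz(ct,C(69,95),.13),onz(cs,D(320,502),.13))
print("jarmark",onz(ct,A(453,477),.055),onz(cs,B(227,132),.055)); print("stripe", onz(ct,A(497,435),.082),onz(ct,A(516,467),.082))
```

```text
cap [ 0.5091 -0.392   0.083 ] [0.0018 0.0018] top@z [ 0.5104 -0.3938  0.082 ] sc@z [ 0.5076 -0.3913  0.082 ]
nozzle [0.6305 0.1814 0.1287] [0.0019 0.0019] top@z [0.6315 0.1798 0.13  ] sc@z [0.6296 0.1831 0.13  ]
spoonhead [ 0.4263 -0.2081  0.0085] [0.0019 0.0019] top@z [ 0.4278 -0.2088  0.012 ] sc@z [ 0.4267 -0.2044  0.012 ]
spoonend [ 0.6181 -0.2353  0.0109] [0.0026 0.0026] top@z [ 0.6194 -0.236   0.016 ] sc@z [ 0.618  -0.2299  0.016 ]
matA [ 6.442e-01 -1.908e-01 -3.000e-04] [0.0025 0.0025] top@z [ 0.6455 -0.1918  0.004 ] sc@z [ 0.6438 -0.1862  0.004 ]
matB [ 0.624  -0.2865  0.0033] [0.0023 0.0023] top@z [ 0.6256 -0.288   0.004 ] sc@z [ 0.6228 -0.2841  0.004 ]
matC [ 0.3805 -0.2343 -0.0028] [0.0023 0.0023] top@z [ 0.3827 -0.2345  0.004 ] sc@z [ 0.3826 -0.2282  0.004 ]
matD [ 0.4018 -0.1383 -0.0032] [0.0015 0.0015] top@z [ 0.4033 -0.1384  0.004 ] sc@z [ 0.4045 -0.1334  0.004 ]
bowlc [0.4728 0.0285 0.0122] [0.0017 0.0017] top@z [0.474  0.0273 0.016 ] sc@z [0.4733 0.0312 0.016 ]
boxnear [ 0.6443 -0.2289 -0.0033] [0.0006 0.0006] top@z [ 0.6398 -0.2212  0.035 ] sc@z [ 0.6541 -0.2043  0.035 ]
bowl rim from top [array([0.4708, 0.1169, 0.042 ]), array([ 0.474 , -0.0558,  0.042 ]), array([0.5586, 0.0329, 0.042 ]), array([0.3862, 0.0293, 0.042 ])]
bottle [0.62662022 0.17506642 0.11      ] drinker [0.62918323 0.36546406 0.13      ] [0.63017693 0.37050922 0.13      ]
jarmark [ 0.48342311 -0.38061551  0.055     ] [ 0.48267571 -0.37482936  0.055     ]
stripe [ 0.50866435 -0.39672984  0.082     ] [ 0.49021515 -0.40794362  0.082     ]
```

```bash
cat > plan.py <<'E'
import sys
from h import *
a=[float(v) for v in sys.argv[1:]]
o=get_obs();r=R.from_quat(o["tcp_rot"]);p=o["eef_pos"]
yaw=np.arctan2(*r.apply([1,0,0])[1::-1])
print("t %.1f tcp"%o["time_s"],p.round(4),"yaw %.1f"%np.degrees(yaw),"F",o["force"].round(1),"M",o["wrist_torque"].round(2),"w %.1fmm"%(92*o["gripper_width"]),"q",o["joint_pos"].round(2))
if len(a)>3:
    y=np.radians(a[3]); tr=R.from_euler("z",y)*R.from_euler("x",np.pi)
else:
    y=yaw; tr=R.from_euler("z",y)*R.from_euler("x",np.pi)
if len(a)>=3: print("travel cm in tool now",(100*r.inv().apply(np.array(a[:3])-p)).round(2),"in target frame",(100*tr.inv().apply(np.array(a[:3])-p)).round(2))
print("turn",(r.inv()*tr).as_rotvec().round(3))
E
python3 plan.py .509 -.392 .2 0
```

```text
t 0.1 tcp [ 0.2747 -0.5886  0.2139] yaw -65.0 F [ 0.2 -0.6  0.2] M [-0.02  0.04  0.03] w 92.1mm q [ 1.09  0.47 -0.01  1.6   0.01  1.07 -0.06]
travel cm in tool now [ -7.9  -29.55   1.39] in target frame [ 23.43 -19.66   1.39]
turn [-1.000e-03  1.000e-03 -1.134e+00]
```

Emit:
servo_tool:
  deltas:
    - {"travel": [0, 0, 0], "turn": [0, 0, -0.14], "claw": 1}
    - {"travel": [0, 0, 0], "turn": [0, 0, -0.14], "claw": 1}
    - {"travel": [0, 0, 0], "turn": [0, 0, -0.14], "claw": 1}
    - {"travel": [0, 0, 0], "turn": [0, 0, -0.14], "claw": 1}
    - {"travel": [0, 0, 0], "turn": [0, 0, -0.14], "claw": 1}
    - {"travel": [0, 0, 0], "turn": [0, 0, -0.14], "claw": 1}
    - {"travel": [0, 0, 0], "turn": [0, 0, -0.14], "claw": 1}
    - {"travel": [0, 0, 0], "turn": [0, 0, -0.14], "claw": 1}
  newtons: 20

```text
time_s: 0.95
eef_pos: [0.2739, -0.5867, 0.2105]
tcp_rot: [1.0, 0.015, -0.002, -0.003]
force: [0.2, -0.2, -0.1]
gripper_width: 1.0
```

```bash
python3 plan.py .509 -.392 .2 0
```

```text
t 0.9 tcp [ 0.2739 -0.5867  0.2105] yaw 1.8 F [ 0.2 -0.2 -0.1] M [-0.04 -0.07 -0.  ] w 92.0mm q [ 1.27  0.49 -0.26  1.59  0.14  1.08  1.01]
travel cm in tool now [ 24.1  -18.73   1.08] in target frame [ 23.51 -19.47   1.05]
turn [-0.007  0.004  0.031]
```

Emit:
servo_tool:
  deltas:
    - {"travel": [3.4, -2.7, 0], "turn": [0, 0, 0.02], "claw": 1}
    - {"travel": [3.4, -2.7, 0], "turn": [0, 0, 0.01], "claw": 1}
    - {"travel": [3.4, -2.7, 0], "turn": [0, 0, 0], "claw": 1}
    - {"travel": [3.4, -2.7, 0], "turn": [0, 0, 0], "claw": 1}
    - {"travel": [3.4, -2.7, 0], "turn": [0, 0, 0], "claw": 1}
    - {"travel": [3.4, -2.7, 0], "turn": [0, 0, 0], "claw": 1}
    - {"travel": [0, 0, 0], "turn": [0, 0, 0], "claw": 1}

```text
time_s: 1.65
eef_pos: [0.4797, -0.419, 0.2071]
tcp_rot: [1.0, -0.002, -0.003, -0.005]
force: [0.6, 0.0, 0.5]
gripper_width: 0.998
```

```bash
python3 plan.py .509 -.392 .2 0
python3 - <<'E'
from h import *
c=camera_info("wrist");save(get_image("wrist"),"w1.png"); print(c["eye"],c["attitude"],proj(c,[.509,-.392,.082]))
E
```

```text
t 1.6 tcp [ 0.4797 -0.419   0.2071] yaw -0.3 F [0.6 0.  0.5] M [ 0.04 -0.09  0.06] w 91.8mm q [ 0.9   0.49 -0.31  1.62  0.16  1.08  0.53]
travel cm in tool now [ 2.92 -2.71  0.72] in target frame [ 2.93 -2.7   0.71]
turn [-0.01   0.007 -0.005]
[ 0.48107943 -0.35292843  0.37899256] [-0.11582653  0.00324443 -0.00215325  0.99326182] [309.88967756 182.00074665]
```

Emit:
servo_tool:
  deltas:
    - {"travel": [3.0, -2.7, 0], "turn": [-0.01, 0.007, 0], "claw": 1}
    - {"travel": [0, 0, 0], "turn": [0, 0, 0], "claw": 1}
    - {"travel": [0, 0, 3], "turn": [0, 0, 0], "claw": 1}
    - {"travel": [0, 0, 4], "turn": [0, 0, 0], "claw": 1}
    - {"travel": [0, 0, 3], "turn": [0, 0, 0], "claw": 1}
    - {"travel": [0, 0, 0], "turn": [0, 0, 0], "claw": 1}

```text
time_s: 2.3
eef_pos: [0.502, -0.4026, 0.1042]
tcp_rot: [1.0, -0.008, -0.002, 0.004]
force: [-1.1, -0.4, -0.2]
gripper_width: 0.996
```

```bash
python3 plan.py .510 -.3925 .061 0
```

```text
t 2.3 tcp [ 0.502  -0.4026  0.1042] yaw -0.9 F [-1.1 -0.4 -0.2] M [ 0.01 -0.03  0.01] w 91.6mm q [ 0.83  0.6  -0.29  1.69  0.22  0.88  0.43]
travel cm in tool now [ 0.8  -1.05  4.31] in target frame [ 0.8  -1.01  4.32]
turn [ 0.007  0.004 -0.016]
```

Emit:
servo_tool:
  deltas:
    - {"travel": [0.8, -1.0, 0], "turn": [0.007, 0.004, -0.016], "claw": 1}
    - {"travel": [0.2, -0.25, 0], "turn": [0, 0, 0], "claw": 1}
    - {"travel": [0, 0, 0], "turn": [0, 0, 0], "claw": 1}
    - {"travel": [0, 0, 2.2], "turn": [0, 0, 0], "claw": 1}
    - {"travel": [0, 0, 1.8], "turn": [0, 0, 0], "claw": 1}
    - {"travel": [0, 0, 0], "turn": [0, 0, 0], "claw": 1}

```text
time_s: 2.9
eef_pos: [0.5164, -0.3941, 0.0721]
tcp_rot: [1.0, -0.001, 0.005, 0.004]
force: [-0.7, 0.9, -0.4]
gripper_width: 0.999
```

```bash
python3 plan.py .510 -.3925 .061 0
```

```text
t 2.9 tcp [ 0.5164 -0.3941  0.0721] yaw -0.1 F [-0.7  0.9 -0.4] M [-0.05 -0.08  0.01] w 91.9mm q [ 0.8   0.65 -0.28  1.7   0.24  0.82  0.41]
travel cm in tool now [-0.65 -0.17  1.1 ] in target frame [-0.64 -0.16  1.11]
turn [ 0.008 -0.01  -0.001]
```

Emit:
servo_tool:
  deltas:
    - {"travel": [-0.6, -0.1, 0.5], "turn": [0.006, -0.008, 0], "claw": 1}
    - {"travel": [0, 0, 0.3], "turn": [0, 0, 0], "claw": 1}
    - {"travel": [0, 0, 0], "turn": [0, 0, 0], "claw": 1}
    - {"travel": [0, 0, 0], "turn": [0, 0, 0], "claw": 1}

```text
time_s: 3.3
eef_pos: [0.512, -0.3946, 0.0679]
tcp_rot: [1.0, -0.001, 0.003, 0.003]
force: [-1.3, -0.4, 0.1]
gripper_width: 0.999
```

```bash
python3 plan.py .510 -.3925 .061 0
```

```text
t 3.3 tcp [ 0.512  -0.3946  0.0679] yaw -0.1 F [-1.3 -0.4  0.1] M [-0.05 -0.04  0.09] w 91.9mm q [ 0.81  0.65 -0.28  1.7   0.24  0.81  0.42]
travel cm in tool now [-0.2  -0.22  0.69] in target frame [-0.2  -0.21  0.69]
turn [ 0.006 -0.006 -0.002]
```

Emit:
servo_tool:
  deltas:
    - {"travel": [-0.25, -0.25, 0.6], "turn": [0.006, -0.006, 0], "claw": 1}
    - {"travel": [0, 0, 0.3], "turn": [0, 0, 0], "claw": 1}
    - {"travel": [0, 0, 0], "turn": [0, 0, 0], "claw": -1}
    - {"travel": [0, 0, 0], "turn": [0, 0, 0], "claw": -1}
    - {"travel": [0, 0, 0], "turn": [0, 0, 0], "claw": -1}
    - {"travel": [0, 0, 0], "turn": [0, 0, 0], "claw": -1}
    - {"travel": [0, 0, 0], "turn": [0, 0, 0], "claw": -1}
    - {"travel": [0, 0, 0], "turn": [0, 0, 0], "claw": -1}
  newtons: 25

```text
time_s: 4.1
eef_pos: [0.5108, -0.3921, 0.0591]
tcp_rot: [1.0, -0.001, 0.001, 0.0]
force: [-0.3, -1.4, -5.5]
gripper_width: 0.505
```

```bash
python3 plan.py .510 -.3925 .061 0
```

```text
t 4.1 tcp [ 0.5108 -0.3921  0.0591] yaw -0.1 F [-0.3 -1.4 -5.5] M [-0.34  0.66 -0.02] w 46.4mm q [ 0.81  0.66 -0.28  1.71  0.24  0.8   0.41]
travel cm in tool now [-0.08  0.04 -0.19] in target frame [-0.08  0.04 -0.19]
turn [ 0.    -0.003 -0.001]
```

Emit:
servo_tool:
  deltas:
    - {"travel": [0, 0, -0.1], "turn": [0, 0, 0.12], "claw": -1}
    - {"travel": [0, 0, 0], "turn": [0, 0, 0.12], "claw": -1}
    - {"travel": [0, 0, 0], "turn": [0, 0, 0.12], "claw": -1}
    - {"travel": [0, 0, 0], "turn": [0, 0, 0.12], "claw": -1}
    - {"travel": [0, 0, 0], "turn": [0, 0, 0.12], "claw": -1}
    - {"travel": [0, 0, 0], "turn": [0, 0, 0.12], "claw": -1}

```text
time_s: 4.7
eef_pos: [0.5112, -0.3923, 0.059]
tcp_rot: [0.931, -0.365, 0.002, -0.001]
force: [0.2, -1.0, -0.5]
gripper_width: 0.505
```

```bash
python3 plan.py .510 -.3925 .061
```

```text
t 4.7 tcp [ 0.5112 -0.3923  0.059 ] yaw -42.8 F [ 0.2 -1.  -0.5] M [-0.09 -0.01  0.  ] w 46.4mm q [ 0.68  0.64 -0.1   1.72  0.08  0.78 -0.21]
travel cm in tool now [-0.07  0.1  -0.2 ] in target frame [-0.07  0.1  -0.2 ]
turn [-0.003 -0.002  0.   ]
```

Emit:
servo_tool:
  deltas:
    - {"travel": [0, 0, 0], "turn": [0, 0, 0.1], "claw": -1}
    - {"travel": [0, 0, 0], "turn": [0, 0, 0.1], "claw": -1}
    - {"travel": [0, 0, 0], "turn": [0, 0, 0.1], "claw": -1}
    - {"travel": [0, 0, 0], "turn": [0, 0, 0.1], "claw": -1}

```text
time_s: 5.1
eef_pos: [0.5116, -0.3924, 0.0592]
tcp_rot: [0.837, -0.548, 0.002, -0.0]
force: [-0.0, -1.7, -0.8]
gripper_width: 0.504
```

```bash
python3 plan.py .510 -.3925 .061
```

```text
t 5.1 tcp [ 0.5116 -0.3924  0.0592] yaw -66.5 F [-0.  -1.7 -0.8] M [-0.1  -0.17  0.97] w 46.4mm q [ 0.6   0.64  0.    1.72 -0.    0.78 -0.55]
travel cm in tool now [-0.05  0.15 -0.18] in target frame [-0.05  0.15 -0.18]
turn [-0.003 -0.002  0.   ]
```

Emit:
servo_tool:
  deltas:
    - {"travel": [0, 0, 0], "turn": [0, 0, 0.06], "claw": -1}
    - {"travel": [0, 0, 0], "turn": [0, 0, 0.1], "claw": -1}

```text
time_s: 5.3
eef_pos: [0.5127, -0.3922, 0.0593]
tcp_rot: [0.79, -0.613, 0.003, -0.0]
force: [1.8, -0.1, -1.9]
gripper_width: 0.508
```

```bash
python3 plan.py .510 -.3925 .061
```

```text
t 5.3 tcp [ 0.5127 -0.3922  0.0593] yaw -75.6 F [ 1.8 -0.1 -1.9] M [-0.11 -0.68  0.91] w 46.7mm q [ 0.57  0.64  0.04  1.72 -0.04  0.78 -0.69]
travel cm in tool now [-0.04  0.27 -0.17] in target frame [-0.04  0.27 -0.17]
turn [-0.003 -0.004  0.   ]
```

Emit:
servo_tool:
  deltas:
    - {"travel": [0, 0, 0], "turn": [0, 0, 0], "claw": 1}
    - {"travel": [0, 0, 0], "turn": [0, 0, 0], "claw": 1}
    - {"travel": [0, 0, 0], "turn": [0, 0, 0], "claw": 1}
    - {"travel": [0, 0, 0], "turn": [0, 0, 0], "claw": 1}
    - {"travel": [0, 0, -4], "turn": [0, 0, 0], "claw": 1}
    - {"travel": [0, 0, -4], "turn": [0, 0, 0], "claw": 1}
    - {"travel": [0, 0, -4], "turn": [0, 0, 0], "claw": 1}
    - {"travel": [0, 3, -4], "turn": [0, 0, 0], "claw": 1}
    - {"travel": [0, 4, 0], "turn": [0, 0, 0], "claw": 1}
    - {"travel": [0, 0, 0], "turn": [0, 0, 0], "claw": 1}

```text
time_s: 6.3
eef_pos: [0.4422, -0.4095, 0.2233]
tcp_rot: [0.793, -0.609, 0.0, 0.0]
force: [-0.6, -0.3, -1.0]
gripper_width: 1.001
```

```bash
python3 plan.py
python3 - <<'E'
from h import *
c=camera_info("wrist");save(get_image("wrist"),"w2.png",(150,50,430,260),2.8); print(proj(c,[.510,-.393,.082]))
save(get_image("top"),"t2.png",(320,120,470,290),3.5)
E
```

```text
t 6.3 tcp [ 0.4422 -0.4095  0.2233] yaw -75.1 F [-0.6 -0.3 -1. ] M [0.   0.08 0.02] w 92.1mm q [ 0.64  0.38  0.07  1.72 -0.03  1.04 -0.59]
turn [ 0.    -0.001 -0.   ]
[282.01601963 136.24598388]
```

Emit:
servo_tool:
  deltas:
    - {"travel": [0, 0, 0], "turn": [0, 0, -0.14], "claw": 0.1}
    - {"travel": [0, 0, 0], "turn": [0, 0, -0.14], "claw": 0.1}
    - {"travel": [0, 0, 0], "turn": [0, 0, -0.14], "claw": 0.1}
    - {"travel": [0, 0, 0], "turn": [0, 0, -0.14], "claw": 0.1}
    - {"travel": [0, 0, 0], "turn": [0, 0, -0.14], "claw": 0.1}
    - {"travel": [0, 0, 0], "turn": [0, 0, -0.14], "claw": 0.1}
    - {"travel": [0, 0, 0], "turn": [0, 0, -0.14], "claw": 0.1}
    - {"travel": [0, 0, 0], "turn": [0, 0, -0.14], "claw": 0.1}
    - {"travel": [0, 0, 0], "turn": [0, 0, -0.14], "claw": 0.1}
    - {"travel": [0, 0, 0], "turn": [0, 0, -0.05], "claw": 0.1}

```text
time_s: 7.4
eef_pos: [0.4568, -0.3965, 0.2138]
tcp_rot: [0.999, 0.04, -0.001, -0.008]
force: [0.3, -0.2, -0.8]
gripper_width: 0.55
```

Emit:
servo_tool:
  deltas:
    - {"travel": [0, -4, -0.5], "turn": [0, 0, 0], "claw": 0.1}
    - {"travel": [0, -4.9, 0], "turn": [0, 0, 0], "claw": 0.1}
    - {"travel": [0, -4.9, 0], "turn": [0, 0, 0], "claw": 0.1}
    - {"travel": [0, -4.9, 0], "turn": [0, 0, 0], "claw": 0.1}
    - {"travel": [0, -4.9, 0], "turn": [0, 0, 0], "claw": 0.1}
    - {"travel": [0, -4.9, 0], "turn": [0, 0, 0], "claw": 0.1}
    - {"travel": [0, -4.9, 0], "turn": [0, 0, 0], "claw": 0.1}
    - {"travel": [0, -4.9, 0], "turn": [0, 0, 0], "claw": 0.1}
    - {"travel": [0, -4.9, 0], "turn": [0, 0, 0], "claw": 0.1}
    - {"travel": [0, -4.9, 0], "turn": [0, 0, 0], "claw": 0.1}
    - {"travel": [0, -4, 0], "turn": [0, 0, 0], "claw": 0.1}
    - {"travel": [0, 0, 0], "turn": [0, 0, 0], "claw": 0.1}

```text
time_s: 8.6
eef_pos: [0.4139, 0.1406, 0.2229]
tcp_rot: [0.999, 0.05, -0.003, -0.015]
force: [-0.6, -0.0, -0.9]
gripper_width: 0.55
```

```bash
python3 plan.py .422 .197 .2 0
```

```text
t 8.6 tcp [0.4139 0.1406 0.2229] yaw 5.8 F [-0.6 -0.  -0.9] M [-0.06 -0.08 -0.01] w 50.6mm q [ 0.18  0.14 -0.6   2.06  0.06  0.96 -0.35]
travel cm in tool now [ 1.39 -5.46  2.45] in target frame [ 0.81 -5.64  2.29]
turn [-0.029  0.007  0.101]
```

Emit:
servo_tool:
  deltas:
    - {"travel": [0.8, -3, 1], "turn": [-0.03, 0.007, 0.1], "claw": 0.1}
    - {"travel": [0, -2, 1], "turn": [0, 0, 0], "claw": 0.1}
    - {"travel": [0, 0, 0], "turn": [0, 0, 0], "claw": 0.1}
    - {"travel": [0, 0, 0], "turn": [0, 0, 0], "claw": 0.1}

```text
time_s: 9.0
eef_pos: [0.4181, 0.1921, 0.2024]
tcp_rot: [1.0, 0.005, -0.002, -0.0]
force: [0.6, -0.2, -0.6]
gripper_width: 0.549
```

```bash
python3 plan.py .422 .197 .2 0
python3 - <<'E'
from h import *
c=camera_info("wrist");im=get_image("wrist");save(im,"w3.png")
for P in ([.422,.197,.022],[.420,.2625,.022],[.5057,.298,.022],[.433,.3605,.022]): print(proj(c,P))
for b in blobs(im,(55,90,30),(85,255,255)): print(b, onz(c,b[0],.018).round(4))
E
```

```text
t 9.0 tcp [0.4181 0.1921 0.2024] yaw 0.6 F [ 0.6 -0.2 -0.6] M [-0.03 -0.08 -0.01] w 50.5mm q [ 0.05  0.23 -0.62  2.03  0.16  0.94 -0.64]
travel cm in tool now [ 0.39 -0.48  0.24] in target frame [ 0.39 -0.49  0.24]
turn [-0.001  0.004  0.011]
[283.64879803 193.22881659]
[282.65970912 136.51082359]
[360.19151915 104.36394943]
[296.06608394  41.36939563]
(array([296.5,  39.2]), [286, 27, 22, 25, 418]) [0.4336 0.3637 0.018 ]
(array([360.7, 102.5]), [351, 92, 21, 22, 349]) [0.5071 0.3004 0.018 ]
(array([283.1, 134.3]), [274, 125, 19, 20, 303]) [0.4205 0.265  0.018 ]
(array([284.4, 190.9]), [276, 182, 18, 19, 276]) [0.4229 0.1991 0.018 ]
```

Emit:
servo_tool:
  deltas:
    - {"travel": [0.45, -0.6, 2], "turn": [0, 0, 0.01], "claw": 0.1}
    - {"travel": [0, 0, 4], "turn": [0, 0, 0], "claw": 0.1}
    - {"travel": [0, 0, 4], "turn": [0, 0, 0], "claw": 0.1}
    - {"travel": [0, 0, 4], "turn": [0, 0, 0], "claw": 0.1}
    - {"travel": [0, 0, 2], "turn": [0, 0, 0], "claw": 0.1}
    - {"travel": [0, 0, 0], "turn": [0, 0, 0], "claw": 0.1}
    - {"travel": [0, 0, 0], "turn": [0, 0, 0], "claw": 0.1}

```text
time_s: 9.75
eef_pos: [0.429, 0.1898, 0.0406]
tcp_rot: [1.0, -0.007, 0.002, 0.001]
force: [-0.0, -0.0, -0.1]
gripper_width: 0.547
```

```bash
python3 plan.py .4225 .198 .0075 0
```

```text
t 9.8 tcp [0.429  0.1898 0.0406] yaw -0.8 F [-0.  -0.  -0.1] M [-0.03 -0.08  0.03] w 50.3mm q [-0.09  0.5  -0.48  2.13  0.41  0.59 -0.88]
travel cm in tool now [-0.68 -0.82  3.31] in target frame [-0.65 -0.82  3.31]
turn [ 0.001 -0.004 -0.014]
```

Emit:
servo_tool:
  deltas:
    - {"travel": [-0.7, -0.8, 0], "turn": [0, 0, -0.014], "claw": 0.1}
    - {"travel": [0, 0, 0.9], "turn": [0, 0, 0], "claw": 0.1}
    - {"travel": [0, 0, 0.9], "turn": [0, 0, 0], "claw": 0.1}
    - {"travel": [0, 0, 0], "turn": [0, 0, 0], "claw": 0.1}

```text
time_s: 10.15
eef_pos: [0.4249, 0.1988, 0.0255]
tcp_rot: [1.0, -0.0, 0.006, -0.001]
force: [-0.0, 0.1, 0.6]
gripper_width: 0.55
```

```bash
python3 plan.py .4225 .198 .0075 0
```

```text
t 10.2 tcp [0.4249 0.1988 0.0255] yaw -0.0 F [-0.   0.1  0.6] M [-0.03 -0.08  0.02] w 50.6mm q [-0.13  0.53 -0.46  2.14  0.44  0.55 -0.91]
travel cm in tool now [-0.27  0.08  1.8 ] in target frame [-0.24  0.08  1.8 ]
turn [-0.001 -0.012 -0.   ]
```

Emit:
servo_tool:
  deltas:
    - {"travel": [-0.2, 0.1, 0.8], "turn": [0, -0.01, 0], "claw": 0.1}
    - {"travel": [0, 0, 0.6], "turn": [0, 0, 0], "claw": 0.1}
    - {"travel": [0, 0, 0.4], "turn": [0, 0, 0], "claw": 0.1}
    - {"travel": [0, 0, 0], "turn": [0, 0, 0], "claw": 0.1}

```text
time_s: 10.55
eef_pos: [0.4232, 0.1978, 0.0059]
tcp_rot: [1.0, -0.0, 0.001, -0.001]
force: [-0.2, 0.4, -0.1]
gripper_width: 0.556
```

```bash
python3 plan.py .4225 .198 .0075 0
```

```text
t 10.6 tcp [0.4232 0.1978 0.0059] yaw -0.0 F [-0.2  0.4 -0.1] M [-0.06 -0.06 -0.03] w 51.2mm q [-0.15  0.56 -0.43  2.15  0.47  0.52 -0.93]
travel cm in tool now [-0.07 -0.02 -0.16] in target frame [-0.07 -0.02 -0.16]
turn [-0.001 -0.001 -0.   ]
```

Emit:
servo_tool:
  deltas:
    - {"travel": [0, 0, 0], "turn": [0, 0, 0], "claw": -1}
    - {"travel": [0, 0, 0], "turn": [0, 0, 0], "claw": -1}
    - {"travel": [0, 0, 0], "turn": [0, 0, 0], "claw": -1}
    - {"travel": [0, 0, 0], "turn": [0, 0, 0], "claw": -1}
    - {"travel": [0, 0, -2], "turn": [0, 0, 0], "claw": -1}
    - {"travel": [0, 0, -3], "turn": [0, 0, 0], "claw": -1}
    - {"travel": [0, 0, -4], "turn": [0, 0, 0], "claw": -1}
    - {"travel": [0, 0, 0], "turn": [0, 0, 0], "claw": -1}
  newtons: 20

```text
time_s: 11.35
eef_pos: [0.4224, 0.1979, 0.0984]
tcp_rot: [1.0, 0.0, -0.001, -0.0]
force: [0.6, -0.2, -0.0]
gripper_width: 0.274
```

```bash
python3 plan.py .472 .03 .09 0
```

```text
t 11.3 tcp [0.4224 0.1979 0.0984] yaw 0.0 F [ 0.6 -0.2 -0. ] M [-0.06 -0.09 -0.03] w 25.2mm q [-0.03  0.4  -0.56  2.1   0.32  0.72 -0.8 ]
travel cm in tool now [ 4.95 16.79  0.82] in target frame [ 4.96 16.79  0.84]
turn [-0.     0.001  0.001]
```

Emit:
servo_tool:
  deltas:
    - {"travel": [1, 3, 0], "turn": [0, 0, 0], "claw": -1}
    - {"travel": [1, 3.5, 0], "turn": [0, 0, 0], "claw": -1}
    - {"travel": [1, 3.5, 0], "turn": [0, 0, 0], "claw": -1}
    - {"travel": [1, 3, 0], "turn": [0, 0, 0], "claw": -1}
    - {"travel": [0.5, 1, 0], "turn": [0, 0, 0], "claw": -1}
    - {"travel": [0, 0, 0], "turn": [0, 0, 0], "claw": -1}
    - {"travel": [0, 0, 0], "turn": [0, 0, 0], "claw": -1}

```text
time_s: 12.05
eef_pos: [0.4686, 0.0552, 0.0974]
tcp_rot: [1.0, 0.002, 0.001, -0.001]
force: [-0.2, -0.8, -0.5]
gripper_width: 0.273
```

```bash
python3 plan.py .473 .052 .032 0
```

```text
t 12.1 tcp [0.4686 0.0552 0.0974] yaw 0.2 F [-0.2 -0.8 -0.5] M [-0.05 -0.1   0.  ] w 25.2mm q [ 0.26  0.4  -0.53  2.1   0.3   0.71 -0.46]
travel cm in tool now [0.43 0.34 6.54] in target frame [0.44 0.32 6.54]
turn [-0.002 -0.001  0.004]
```

Lower, release, raise.

Emit:
servo_tool:
  deltas:
    - {"travel": [0.3, 0.2, 1.5], "turn": [0, 0, 0], "claw": -1}
    - {"travel": [0, 0, 2.3], "turn": [0, 0, 0], "claw": -1}
    - {"travel": [0, 0, 1.8], "turn": [0, 0, 0], "claw": -1}
    - {"travel": [0, 0, 0.5], "turn": [0, 0, 0], "claw": -1}
    - {"travel": [0, 0, 0], "turn": [0, 0, 0], "claw": -1}

```text
time_s: 12.55
eef_pos: [0.4702, 0.0604, 0.0316]
tcp_rot: [1.0, 0.008, 0.0, -0.002]
force: [-0.3, -0.2, 0.2]
gripper_width: 0.274
```

```bash
python3 plan.py .473 .052 .032 0
```

```text
t 12.6 tcp [0.4702 0.0604 0.0316] yaw 0.9 F [-0.3 -0.2  0.2] M [-0.07 -0.02  0.05] w 25.2mm q [ 0.19  0.52 -0.46  2.12  0.4   0.58 -0.55]
travel cm in tool now [ 0.27  0.85 -0.05] in target frame [ 0.28  0.84 -0.04]
turn [-0.005 -0.     0.015]
```

Emit:
servo_tool:
  deltas:
    - {"travel": [0, 0, 0], "turn": [0, 0, 0], "claw": -0.1}
    - {"travel": [0, 0, 0], "turn": [0, 0, 0], "claw": 0.1}
    - {"travel": [0, 0, -3], "turn": [0, 0, 0.01], "claw": 0.1}
    - {"travel": [0, 0, -4], "turn": [0, 0, 0], "claw": 0.1}
    - {"travel": [-0.5, -3, 0], "turn": [0, 0, 0], "claw": 0.1}
    - {"travel": [-1, -4, 0], "turn": [0, 0, 0], "claw": 0.1}
    - {"travel": [-1, -4, 0], "turn": [0, 0, 0], "claw": 0.1}
    - {"travel": [-1, -4, 0], "turn": [0, 0, 0], "claw": 0.1}
    - {"travel": [-1, -3, 0], "turn": [0, 0, 0], "claw": 0.1}
    - {"travel": [0, -1, 0], "turn": [0, 0, 0], "claw": 0.1}
    - {"travel": [0, 0, 0], "turn": [0, 0, 0], "claw": 0.1}

```text
time_s: 13.65
eef_pos: [0.4288, 0.2572, 0.113]
tcp_rot: [1.0, -0.001, 0.008, -0.005]
force: [0.6, -0.1, 0.0]
gripper_width: 0.553
```

```bash
python3 plan.py .4205 .2645 .0065 0;python3 - <<'E'
from h import *
c=camera_info("top");im=get_image("top");save(im,"t4.png",(90,140,310,290),3.5)
for b in blobs(im,(55,90,30),(85,255,255)): print(b, onz(c,b[0],.022).round(4))
c=camera_info("wrist");im=get_image("wrist")
for b in blobs(im,(55,90,30),(85,255,255)): print(b, onz(c,b[0],.018).round(4))
E
```

```text
t 13.7 tcp [0.4288 0.2572 0.113 ] yaw -0.1 F [ 0.6 -0.1  0. ] M [-0.03 -0.11  0.01] w 50.9mm q [-0.13  0.42 -0.57  2.03  0.33  0.76 -0.91]
travel cm in tool now [-1.   -0.62 10.65] in target frame [-0.83 -0.73 10.65]
turn [-0.009 -0.016 -0.001]
(array([293. , 139.1]), [285, 135, 16, 9, 70]) [ 0.7224 -0.0435  0.022 ]
(array([250.3, 242.2]), [245, 237, 11, 11, 69]) [0.4667 0.0561 0.022 ]
(array([165.1, 259.7]), [161, 255, 10, 10, 82]) [0.4209 0.2606 0.022 ]
(array([283.3,  91.5]), [270, 77, 28, 30, 673]) [0.4336 0.3633 0.018 ]
(array([366.3, 167.6]), [354, 155, 26, 26, 549]) [0.5074 0.2998 0.018 ]
(array([268.9, 206.9]), [257, 195, 25, 25, 513]) [0.4205 0.2646 0.018 ]
```

Emit:
servo_tool:
  deltas:
    - {"travel": [-0.9, -0.7, 1], "turn": [-0.01, -0.016, 0], "claw": 0.1}
    - {"travel": [0, 0, 3], "turn": [0, 0, 0], "claw": 0.1}
    - {"travel": [0, 0, 2], "turn": [0, 0, 0], "claw": 0.1}
    - {"travel": [0, 0, 0], "turn": [0, 0, 0], "claw": 0.1}
    - {"travel": [0, 0, 0], "turn": [0, 0, 0], "claw": 0.1}

```text
time_s: 14.25
eef_pos: [0.4215, 0.256, 0.0491]
tcp_rot: [1.0, -0.008, -0.002, 0.004]
force: [0.5, -1.3, 1.2]
gripper_width: 0.554
```

```bash
python3 plan.py .4205 .2645 .0065 0
```

```text
t 14.2 tcp [0.4215 0.256  0.0491] yaw -0.9 F [ 0.5 -1.3  1.2] M [-0.03 -0.11 -0.04] w 51.0mm q [-0.2   0.53 -0.51  2.06  0.42  0.66 -1.  ]
travel cm in tool now [-0.09 -0.88  4.25] in target frame [-0.1  -0.85  4.26]
turn [ 0.007  0.004 -0.016]
```

Emit:
servo_tool:
  deltas:
    - {"travel": [-0.1, -0.9, 0.3], "turn": [0.007, 0.004, -0.016], "claw": 0.1}
    - {"travel": [0, 0, 1.5], "turn": [0, 0, 0], "claw": 0.1}
    - {"travel": [0, 0, 1], "turn": [0, 0, 0], "claw": 0.1}
    - {"travel": [0, 0, 0], "turn": [0, 0, 0], "claw": 0.1}

```text
time_s: 14.65
eef_pos: [0.422, 0.2658, 0.0206]
tcp_rot: [1.0, -0.0, 0.002, -0.001]
force: [-0.2, 0.5, -0.8]
gripper_width: 0.551
```

```bash
python3 plan.py .4205 .2645 .0065 0
```

```text
t 14.7 tcp [0.422  0.2658 0.0206] yaw -0.0 F [-0.2  0.5 -0.8] M [-0.08 -0.04  0.02] w 50.7mm q [-0.24  0.58 -0.47  2.07  0.46  0.59 -1.04]
travel cm in tool now [-0.15  0.14  1.41] in target frame [-0.15  0.13  1.41]
turn [-0.002 -0.003 -0.001]
```

Emit:
servo_tool:
  deltas:
    - {"travel": [-0.1, 0.1, 0.6], "turn": [0, 0, 0], "claw": 0.1}
    - {"travel": [0, 0, 0.6], "turn": [0, 0, 0], "claw": 0.1}
    - {"travel": [0, 0, 0], "turn": [0, 0, 0], "claw": 0.1}
    - {"travel": [0, 0, 0], "turn": [0, 0, 0], "claw": -1}
    - {"travel": [0, 0, 0], "turn": [0, 0, 0], "claw": -1}
    - {"travel": [0, 0, 0], "turn": [0, 0, 0], "claw": -1}
    - {"travel": [0, 0, 0], "turn": [0, 0, 0], "claw": -1}

```text
time_s: 15.35
eef_pos: [0.4213, 0.265, 0.0079]
tcp_rot: [1.0, -0.0, 0.002, -0.001]
force: [0.8, -0.2, 0.1]
gripper_width: 0.283
```

```bash
python3 plan.py .4205 .2645 .0065 0
```

```text
t 15.3 tcp [0.4213 0.265  0.0079] yaw -0.0 F [ 0.8 -0.2  0.1] M [-0.08 -0.05 -0.01] w 26.1mm q [-0.26  0.6  -0.46  2.08  0.48  0.57 -1.06]
travel cm in tool now [-0.08  0.05  0.14] in target frame [-0.08  0.05  0.14]
turn [-0.002 -0.004 -0.001]
```

Emit:
servo_tool:
  deltas:
    - {"travel": [0, 0, -2], "turn": [0, 0, 0], "claw": -1}
    - {"travel": [0, 0, -3], "turn": [0, 0, 0], "claw": -1}
    - {"travel": [0, 0, -4], "turn": [0, 0, 0], "claw": -1}
    - {"travel": [1, 3, 0], "turn": [0, 0, 0], "claw": -1}
    - {"travel": [1, 4.5, 0], "turn": [0, 0, 0], "claw": -1}
    - {"travel": [1, 4.5, 0], "turn": [0, 0, 0], "claw": -1}
    - {"travel": [1, 4.5, 0], "turn": [0, 0, 0], "claw": -1}
    - {"travel": [1, 4.5, 0], "turn": [0, 0, 0], "claw": -1}
    - {"travel": [0, 3, 0], "turn": [0, 0, 0], "claw": -1}
    - {"travel": [0, 1, 0], "turn": [0, 0, 0], "claw": -1}
    - {"travel": [0, 0, 0], "turn": [0, 0, 0], "claw": -1}

```text
time_s: 16.45
eef_pos: [0.4752, 0.0082, 0.1035]
tcp_rot: [1.0, 0.002, 0.006, -0.002]
force: [-0.0, 0.6, 0.0]
gripper_width: 0.274
```

```bash
python3 plan.py .478 .008 .032 0
```

```text
t 16.4 tcp [0.4752 0.0082 0.1035] yaw 0.2 F [-0.   0.6  0. ] M [ 0.03 -0.01 -0.01] w 25.2mm q [ 0.37  0.4  -0.54  2.09  0.3   0.72 -0.36]
travel cm in tool now [0.2  0.05 7.16] in target frame [0.28 0.02 7.15]
turn [-0.004 -0.011  0.004]
```

Emit:
servo_tool:
  deltas:
    - {"travel": [0.3, 0.5, 1.5], "turn": [0, -0.01, 0], "claw": -1}
    - {"travel": [0, 0, 2.5], "turn": [0, 0, 0], "claw": -1}
    - {"travel": [0, 0, 1.8], "turn": [0, 0, 0], "claw": -1}
    - {"travel": [0, 0, 0.6], "turn": [0, 0, 0], "claw": -1}
    - {"travel": [0, 0, 0], "turn": [0, 0, 0], "claw": -1}

```text
time_s: 16.95
eef_pos: [0.4799, 0.0129, 0.0393]
tcp_rot: [1.0, 0.007, 0.003, -0.004]
force: [-0.5, -0.7, -0.3]
gripper_width: 0.275
```

```bash
python3 plan.py .478 .008 .032 0
```

```text
t 16.9 tcp [0.4799 0.0129 0.0393] yaw 0.8 F [-0.5 -0.7 -0.3] M [-0.03 -0.08 -0.08] w 25.3mm q [ 0.3   0.52 -0.47  2.11  0.4   0.6  -0.43]
travel cm in tool now [-0.2   0.49  0.73] in target frame [-0.19  0.49  0.73]
turn [-0.008 -0.005  0.014]
```

Emit:
servo_tool:
  deltas:
    - {"travel": [0, 0.4, 0.6], "turn": [0, 0, 0.01], "claw": -1}
    - {"travel": [0, 0, 0], "turn": [0, 0, 0], "claw": -0.1}
    - {"travel": [0, 0, 0], "turn": [0, 0, 0], "claw": 0.1}
    - {"travel": [0, 0, -3], "turn": [0, 0, 0], "claw": 0.1}
    - {"travel": [0, 0, -4], "turn": [0, 0, 0], "claw": 0.1}
    - {"travel": [-0.5, -4, -1], "turn": [0, 0, 0], "claw": 0.1}
    - {"travel": [-0.7, -4.9, 0], "turn": [0, 0, 0], "claw": 0.1}
    - {"travel": [-0.7, -4.9, 0], "turn": [0, 0, 0], "claw": 0.1}
    - {"travel": [-0.7, -4.9, 0], "turn": [0, 0, 0], "claw": 0.1}
    - {"travel": [-0.7, -4.9, 0], "turn": [0, 0, 0], "claw": 0.1}
    - {"travel": [-0.7, -4.9, 0], "turn": [0, 0, 0], "claw": 0.1}
    - {"travel": [0, 0, 0], "turn": [0, 0, 0], "claw": 0.1}

```text
time_s: 18.15
eef_pos: [0.4444, 0.3013, 0.1262]
tcp_rot: [1.0, -0.004, 0.01, -0.007]
force: [-0.5, 0.1, -0.5]
gripper_width: 0.55
```

```bash
python3 plan.py .434 .3635 .0065 0;python3 - <<'E'
from h import *
c=camera_info("top");im=get_image("top");save(im,"t5.png",(90,140,310,290),3.5)
for b in blobs(im,(55,90,30),(85,255,255)): print(b, onz(c,b[0],.022).round(4))
c=camera_info("wrist");im=get_image("wrist")
for b in blobs(im,(55,90,30),(85,255,255)): print(b, onz(c,b[0],.018).round(4))
E
```

```text
t 18.1 tcp [0.4444 0.3013 0.1262] yaw -0.5 F [-0.5  0.1 -0.5] M [-0.06  0.02  0.01] w 50.6mm q [-0.18  0.46 -0.59  1.94  0.35  0.82 -0.97]
travel cm in tool now [-1.33 -6.05 12.03] in target frame [-1.04 -6.22 11.97]
turn [-0.013 -0.02  -0.008]
(array([293., 139.]), [286, 135, 15, 9, 68]) [ 0.7226 -0.0435  0.022 ]
(array([151.6, 224. ]), [147, 220, 11, 9, 80]) [0.5064 0.2958 0.022 ]
(array([268.9, 238.4]), [264, 234, 10, 10, 78]) [0.4768 0.011  0.022 ]
(array([250.2, 242.3]), [245, 237, 11, 11, 69]) [0.4665 0.0563 0.022 ]
(array([263.7, 143.2]), [251, 131, 26, 26, 506]) [0.4337 0.3627 0.018 ]
(array([341.9, 210. ]), [330, 199, 25, 23, 440]) [0.5074 0.2991 0.018 ]
```

Two tablets are in the bowl (crop pixels 562,358 and 627,345). Next, the far one at (0.434, 0.3630).

Emit:
servo_tool:
  deltas:
    - {"travel": [-0.7, -3.5, 1], "turn": [-0.013, -0.02, 0], "claw": 0.1}
    - {"travel": [-0.3, -3, 2], "turn": [0, 0, 0], "claw": 0.1}
    - {"travel": [0, 0, 3], "turn": [0, 0, 0], "claw": 0.1}
    - {"travel": [0, 0, 2], "turn": [0, 0, 0], "claw": 0.1}
    - {"travel": [0, 0, 0], "turn": [0, 0, 0], "claw": 0.1}
    - {"travel": [0, 0, 0], "turn": [0, 0, 0], "claw": 0.1}

```text
time_s: 18.85
eef_pos: [0.4455, 0.3479, 0.0441]
tcp_rot: [1.0, -0.017, 0.002, 0.006]
force: [0.6, 0.8, -0.2]
gripper_width: 0.547
```

```bash
python3 plan.py .434 .363 .0065 0
```

```text
t 18.9 tcp [0.4455 0.3479 0.0441] yaw -2.0 F [ 0.6  0.8 -0.2] M [-0.03 -0.05  0.02] w 50.4mm q [-0.34  0.63 -0.51  1.9   0.46  0.74 -1.15]
travel cm in tool now [-1.22 -1.51  3.73] in target frame [-1.15 -1.51  3.76]
turn [ 0.012 -0.004 -0.035]
```

Emit:
servo_tool:
  deltas:
    - {"travel": [-1.2, -1.5, 0], "turn": [0.012, -0.004, -0.035], "claw": 0.1}
    - {"travel": [-0.2, -0.3, 0.5], "turn": [0, 0, 0], "claw": 0.1}
    - {"travel": [0, 0, 0.8], "turn": [0, 0, 0], "claw": 0.1}
    - {"travel": [0, 0, 0], "turn": [0, 0, 0], "claw": 0.1}
    - {"travel": [0, 0, 0], "turn": [0, 0, 0], "claw": 0.1}

```text
time_s: 19.35
eef_pos: [0.4337, 0.3671, 0.0336]
tcp_rot: [1.0, -0.0, 0.002, -0.002]
force: [-0.4, -0.8, 0.8]
gripper_width: 0.55
```

```bash
python3 plan.py .434 .363 .0065 0
```

```text
t 19.4 tcp [0.4337 0.3671 0.0336] yaw -0.0 F [-0.4 -0.8  0.8] M [-0.06 -0.07  0.  ] w 50.6mm q [-0.37  0.65 -0.51  1.9   0.47  0.71 -1.16]
travel cm in tool now [0.02 0.42 2.71] in target frame [0.03 0.41 2.71]
turn [-0.003 -0.005 -0.   ]
```

Emit:
servo_tool:
  deltas:
    - {"travel": [0, 0.3, 0.7], "turn": [0, 0, 0], "claw": 0.1}
    - {"travel": [0, 0, 1], "turn": [0, 0, 0], "claw": 0.1}
    - {"travel": [0, 0, 0.8], "turn": [0, 0, 0], "claw": 0.1}
    - {"travel": [0, 0, 0], "turn": [0, 0, 0], "claw": 0.1}
    - {"travel": [0, 0, 0], "turn": [0, 0, 0], "claw": 0.1}

```text
time_s: 19.85
eef_pos: [0.434, 0.3631, 0.0059]
tcp_rot: [1.0, -0.001, 0.002, -0.001]
force: [-0.3, 0.3, -0.2]
gripper_width: 0.549
```

```bash
python3 plan.py .434 .363 .0065 0
```

```text
t 19.9 tcp [0.434  0.3631 0.0059] yaw -0.1 F [-0.3  0.3 -0.2] M [-0.06 -0.1  -0.03] w 50.5mm q [-0.38  0.69 -0.48  1.91  0.5   0.66 -1.18]
travel cm in tool now [ 0.    0.01 -0.06] in target frame [ 0.    0.01 -0.06]
turn [-0.002 -0.004 -0.001]
```

Emit:
servo_tool:
  deltas:
    - {"travel": [0, 0, 0], "turn": [0, 0, 0], "claw": -1}
    - {"travel": [0, 0, 0], "turn": [0, 0, 0], "claw": -1}
    - {"travel": [0, 0, 0], "turn": [0, 0, 0], "claw": -1}
    - {"travel": [0, 0, 0], "turn": [0, 0, 0], "claw": -1}
    - {"travel": [0, 0, -2], "turn": [0, 0, 0], "claw": -1}
    - {"travel": [0, 0, -3], "turn": [0, 0, 0], "claw": -1}
    - {"travel": [0, 0, -4], "turn": [0, 0, 0], "claw": -1}
    - {"travel": [1, 3, 0], "turn": [0, 0, 0], "claw": -1}
    - {"travel": [1, 4.5, 0], "turn": [0, 0, 0], "claw": -1}
    - {"travel": [1, 4.5, 0], "turn": [0, 0, 0], "claw": -1}
    - {"travel": [1, 4.5, 0], "turn": [0, 0, 0], "claw": -1}
    - {"travel": [1, 4.5, 0], "turn": [0, 0, 0], "claw": -1}

```text
time_s: 21.05
eef_pos: [0.4846, 0.1563, 0.1013]
tcp_rot: [1.0, 0.007, 0.005, -0.005]
force: [1.1, -0.5, -1.4]
gripper_width: 0.276
```

Emit:
servo_tool:
  deltas:
    - {"travel": [0.5, 4.5, 0], "turn": [0, 0, 0], "claw": -1}
    - {"travel": [0.5, 4, 0], "turn": [0, 0, 0], "claw": -1}
    - {"travel": [0, 1, 0], "turn": [0, 0, 0], "claw": -1}
    - {"travel": [0, 0, 0], "turn": [0, 0, 0], "claw": -1}

```text
time_s: 21.45
eef_pos: [0.4977, 0.0499, 0.1013]
tcp_rot: [1.0, 0.002, 0.006, -0.003]
force: [-1.0, 1.5, 0.9]
gripper_width: 0.276
```

```bash
python3 plan.py .499 .034 .032 0
```

```text
t 21.4 tcp [0.4977 0.0499 0.1013] yaw 0.2 F [-1.   1.5  0.9] M [-0.01 -0.12  0.04] w 25.4mm q [ 0.31  0.44 -0.57  2.04  0.35  0.74 -0.47]
travel cm in tool now [0.04 1.63 6.92] in target frame [0.13 1.59 6.93]
turn [-0.006 -0.012  0.003]
```

Emit:
servo_tool:
  deltas:
    - {"travel": [0.1, 1.7, 0], "turn": [0, -0.01, 0], "claw": -1}
    - {"travel": [0, 0.5, 2], "turn": [0, 0, 0], "claw": -1}
    - {"travel": [0, 0, 2.3], "turn": [0, 0, 0], "claw": -1}
    - {"travel": [0, 0, 1.8], "turn": [0, 0, 0], "claw": -1}
    - {"travel": [0, 0, 0.4], "turn": [0, 0, 0], "claw": -1}
    - {"travel": [0, 0, 0], "turn": [0, 0, 0], "claw": -1}

```text
time_s: 22.05
eef_pos: [0.5006, 0.0382, 0.0365]
tcp_rot: [1.0, 0.007, 0.003, -0.005]
force: [0.8, -0.6, 0.7]
gripper_width: 0.275
```

```bash
python3 plan.py .499 .034 .032 0
```

```text
t 22.1 tcp [0.5006 0.0382 0.0365] yaw 0.8 F [ 0.8 -0.6  0.7] M [ 0.01 -0.06 -0.01] w 25.3mm q [ 0.27  0.55 -0.5   2.06  0.43  0.62 -0.5 ]
travel cm in tool now [-0.17  0.42  0.45] in target frame [-0.16  0.42  0.45]
turn [-0.011 -0.007  0.015]
```

Emit:
servo_tool:
  deltas:
    - {"travel": [-0.2, 0.3, 0.4], "turn": [0, 0, 0.01], "claw": -1}
    - {"travel": [0, 0, 0], "turn": [0, 0, 0], "claw": -0.1}
    - {"travel": [0, 0, 0], "turn": [0, 0, 0], "claw": 0.1}
    - {"travel": [0, 0, -3], "turn": [0, 0, 0], "claw": 0.1}
    - {"travel": [0, 0, -4], "turn": [0, 0, 0], "claw": 0.1}
    - {"travel": [0, -4, -1], "turn": [0, 0, 0], "claw": 0.1}
    - {"travel": [0, -4.9, 0], "turn": [0, 0, 0], "claw": 0.1}
    - {"travel": [0, -4.9, 0], "turn": [0, 0, 0], "claw": 0.1}
    - {"travel": [0, -4.9, 0], "turn": [0, 0, 0], "claw": 0.1}
    - {"travel": [0, -4.9, 0], "turn": [0, 0, 0], "claw": 0.1}
    - {"travel": [0, 0, 0], "turn": [0, 0, 0], "claw": 0.1}

```text
time_s: 23.15
eef_pos: [0.5028, 0.2773, 0.1257]
tcp_rot: [1.0, -0.003, 0.01, -0.008]
force: [-0.0, -0.2, -1.4]
gripper_width: 0.553
```

Emit:
servo_tool:
  deltas:
    - {"travel": [0, 0, -1], "turn": [0, 0, -0.14], "claw": 0.1}
    - {"travel": [0, 0, 0], "turn": [0, 0, -0.14], "claw": 0.1}
    - {"travel": [0, 0, 0], "turn": [0, 0, -0.14], "claw": 0.1}
    - {"travel": [0, 0, 0], "turn": [0, 0, -0.14], "claw": 0.1}
    - {"travel": [0, 0, 0], "turn": [0, 0, -0.14], "claw": 0.1}
    - {"travel": [0, 0, 0], "turn": [0, 0, -0.14], "claw": 0.1}
    - {"travel": [0, 0, 0], "turn": [0, 0, -0.14], "claw": 0.1}
    - {"travel": [0, 0, 0], "turn": [0, 0, -0.14], "claw": 0.1}
    - {"travel": [0, 0, 0], "turn": [0, 0, -0.14], "claw": 0.1}
    - {"travel": [0, 0, 0], "turn": [0, 0, -0.14], "claw": 0.1}
    - {"travel": [0, 0, 0], "turn": [0, 0, -0.14], "claw": 0.1}
    - {"travel": [0, 0, 0], "turn": [0, 0, 0], "claw": 0.1}

```text
time_s: 24.35
eef_pos: [0.5048, 0.2738, 0.1419]
tcp_rot: [0.698, 0.716, 0.015, 0.006]
force: [0.0, -0.3, -0.2]
gripper_width: 0.551
```

```bash
python3 plan.py .507 .299 .0065 90;python3 - <<'E'
from h import *
c=camera_info("top");im=get_image("top");save(im,"t6.png",(90,140,310,290),3.5)
for b in blobs(im,(55,90,30),(85,255,255)): print(b, onz(c,b[0],.022).round(4))
c=camera_info("scene");im=get_image("scene")
for b in blobs(im,(55,90,30),(85,255,255)): print(b, onz(c,b[0],.016).round(4))
E
```

```text
t 24.4 tcp [0.5048 0.2738 0.1419] yaw 91.4 F [ 0.  -0.3 -0.2] M [ 0.1  -0.09 -0.04] w 50.7mm q [ 0.16  0.63 -0.97  1.84  0.64  0.98  0.52]
travel cm in tool now [ 2.34 -0.12 13.57] in target frame [ 2.52  0.22 13.54]
turn [ 0.029 -0.013  0.025]
(array([294.1, 139.3]), [286, 136, 15, 8, 42]) [ 0.722  -0.0463  0.022 ]
(array([261. , 228.9]), [256, 224, 11, 11, 92]) [0.4995 0.0307 0.022 ]
(array([268.9, 238.3]), [264, 234, 10, 10, 77]) [0.477 0.011 0.022]
(array([250.2, 242.3]), [245, 237, 11, 11, 69]) [0.4665 0.0563 0.022 ]
(array([438.1,  10.7]), [436, 4, 6, 13, 20]) [-0.5432 -0.2538  0.016 ]
(array([295.7, 208.1]), [292, 205, 8, 7, 50]) [0.4749 0.0131 0.016 ]
(array([294.6, 217.4]), [291, 213, 9, 9, 53]) [0.4977 0.0325 0.016 ]
(array([310. , 216.6]), [307, 213, 7, 9, 46]) [0.4647 0.0593 0.016 ]
(array([366.8, 288.2]), [362, 284, 10, 10, 70]) [0.5053 0.3009 0.016 ]
```

Emit:
servo_tool:
  deltas:
    - {"travel": [2.4, 0.1, 0], "turn": [0.029, -0.013, 0.025], "claw": 0.1}
    - {"travel": [0.4, 0, 2], "turn": [0, 0, 0], "claw": 0.1}
    - {"travel": [0, 0, 3], "turn": [0, 0, 0], "claw": 0.1}
    - {"travel": [0, 0, 3], "turn": [0, 0, 0], "claw": 0.1}
    - {"travel": [0, 0, 1], "turn": [0, 0, 0], "claw": 0.1}
    - {"travel": [0, 0, 0], "turn": [0, 0, 0], "claw": 0.1}

```text
time_s: 25.05
eef_pos: [0.5057, 0.299, 0.0467]
tcp_rot: [0.713, 0.701, -0.0, 0.003]
force: [-0.3, -1.2, -0.4]
gripper_width: 0.551
```

```bash
python3 plan.py .507 .2995 .0065 90
```

```text
t 25.1 tcp [0.5057 0.299  0.0467] yaw 89.1 F [-0.3 -1.2 -0.4] M [ 0.07 -0.19 -0.01] w 50.7mm q [ 0.02  0.77 -0.84  1.83  0.74  0.89  0.37]
travel cm in tool now [0.07 0.12 4.02] in target frame [0.05 0.13 4.02]
turn [ 0.003  0.004 -0.016]
```

Emit:
servo_tool:
  deltas:
    - {"travel": [0.1, 0.15, 1.2], "turn": [0.003, 0.004, -0.016], "claw": 0.1}
    - {"travel": [0, 0, 1.4], "turn": [0, 0, 0], "claw": 0.1}
    - {"travel": [0, 0, 0.8], "turn": [0, 0, 0], "claw": 0.1}
    - {"travel": [0, 0, 0], "turn": [0, 0, 0], "claw": 0.1}
    - {"travel": [0, 0, 0], "turn": [0, 0, 0], "claw": 0.1}

```text
time_s: 25.55
eef_pos: [0.5088, 0.3, 0.0119]
tcp_rot: [0.707, 0.707, 0.002, 0.0]
force: [0.2, 0.5, 0.0]
gripper_width: 0.548
```

```bash
python3 plan.py .507 .2995 .0065 90
```

```text
t 25.6 tcp [0.5088 0.3    0.0119] yaw 90.0 F [0.2 0.5 0. ] M [ 0.08 -0.1   0.02] w 50.4mm q [-0.01  0.82 -0.8   1.83  0.79  0.84  0.36]
travel cm in tool now [-0.05 -0.18  0.54] in target frame [-0.05 -0.18  0.54]
turn [ 0.003 -0.001 -0.001]
```

Emit:
servo_tool:
  deltas:
    - {"travel": [0, -0.15, 0.5], "turn": [0, 0, 0], "claw": 0.1}
    - {"travel": [0, 0, 0], "turn": [0, 0, 0], "claw": 0.1}
    - {"travel": [0, 0, 0], "turn": [0, 0, 0], "claw": -1}
    - {"travel": [0, 0, 0], "turn": [0, 0, 0], "claw": -1}
    - {"travel": [0, 0, 0], "turn": [0, 0, 0], "claw": -1}
    - {"travel": [0, 0, 0], "turn": [0, 0, 0], "claw": -1}
    - {"travel": [0, 0, -2], "turn": [0, 0, 0], "claw": -1}
    - {"travel": [0, 0, -3], "turn": [0, 0, 0], "claw": -1}
    - {"travel": [0, 0, -4], "turn": [0, 0, 0], "claw": -1}
    - {"travel": [0, 0, 0], "turn": [0, 0, 0], "claw": -1}

```text
time_s: 26.55
eef_pos: [0.5069, 0.3015, 0.1044]
tcp_rot: [0.707, 0.707, 0.003, 0.0]
force: [0.4, 1.2, 1.0]
gripper_width: 0.273
```

```bash
python3 plan.py .447 .03 .032 90
```

```text
t 26.6 tcp [0.5069 0.3015 0.1044] yaw 90.1 F [0.4 1.2 1. ] M [ 0.08 -0.17 -0.01] w 25.2mm q [ 0.06  0.71 -0.91  1.8   0.67  0.97  0.44]
travel cm in tool now [-27.17  -6.05   7.12] in target frame [-27.15  -5.99   7.24]
turn [ 0.004 -0.003  0.001]
```

Emit:
servo_tool:
  deltas:
    - {"travel": [-4, -0.8, 0], "turn": [0, 0, 0], "claw": -1}
    - {"travel": [-4.8, -1, 0], "turn": [0, 0, 0], "claw": -1}
    - {"travel": [-4.8, -1, 0], "turn": [0, 0, 0], "claw": -1}
    - {"travel": [-4.8, -1, 0], "turn": [0, 0, 0], "claw": -1}
    - {"travel": [-4.8, -1, 0], "turn": [0, 0, 0], "claw": -1}
    - {"travel": [-3.5, -1, 0], "turn": [0, 0, 0], "claw": -1}
    - {"travel": [0, 0, 0], "turn": [0, 0, 0], "claw": -1}
    - {"travel": [0, 0, 0], "turn": [0, 0, 0], "claw": -1}

```text
time_s: 27.35
eef_pos: [0.4482, 0.0278, 0.1085]
tcp_rot: [0.706, 0.708, 0.006, 0.003]
force: [0.2, -1.0, 1.3]
gripper_width: 0.274
```

```bash
python3 plan.py .447 .03 .032 90
```

```text
t 27.4 tcp [0.4482 0.0278 0.1085] yaw 90.2 F [ 0.2 -1.   1.3] M [ 0.05 -0.14 -0.03] w 25.2mm q [ 0.72  0.51 -1.03  2.13  0.61  0.82  0.88]
travel cm in tool now [ 0.19 -0.21  7.65] in target frame [ 0.22 -0.12  7.65]
turn [ 0.013 -0.004  0.003]
```

Emit:
servo_tool:
  deltas:
    - {"travel": [0.2, -0.2, 1.5], "turn": [0.013, 0, 0], "claw": -1}
    - {"travel": [0, 0, 2.5], "turn": [0, 0, 0], "claw": -1}
    - {"travel": [0, 0, 2], "turn": [0, 0, 0], "claw": -1}
    - {"travel": [0, 0, 0.6], "turn": [0, 0, 0], "claw": -1}
    - {"travel": [0, 0, 0], "turn": [0, 0, 0], "claw": -1}

```text
time_s: 27.85
eef_pos: [0.4502, 0.0371, 0.0436]
tcp_rot: [0.703, 0.711, 0.004, 0.0]
force: [-0.7, -1.0, -1.1]
gripper_width: 0.279
```

```bash
python3 plan.py .447 .03 .032 90
```

```text
t 27.9 tcp [0.4502 0.0371 0.0436] yaw 90.7 F [-0.7 -1.  -1.1] M [ 0.06 -0.11  0.02] w 25.7mm q [ 0.58  0.62 -0.9   2.15  0.76  0.71  0.76]
travel cm in tool now [-0.72 -0.33  1.15] in target frame [-0.71 -0.32  1.16]
turn [ 0.006 -0.006  0.012]
```

Emit:
servo_tool:
  deltas:
    - {"travel": [-0.9, -0.3, 0.5], "turn": [0, 0, 0.01], "claw": -1}
    - {"travel": [-0.2, 0, 0.6], "turn": [0, 0, 0], "claw": -1}
    - {"travel": [0, 0, 0], "turn": [0, 0, 0], "claw": -1}
    - {"travel": [0, 0, 0], "turn": [0, 0, 0], "claw": -0.1}
    - {"travel": [0, 0, 0], "turn": [0, 0, 0], "claw": 0.1}
    - {"travel": [0, 0, 0], "turn": [0, 0, 0], "claw": 0.1}
    - {"travel": [0, 0, -3], "turn": [0, 0, 0], "claw": 0.1}
    - {"travel": [0, 0, -4], "turn": [0, 0, 0], "claw": 0.1}
    - {"travel": [0, 0, -4], "turn": [0, 0, 0], "claw": -1}
    - {"travel": [0, 0, -4], "turn": [0, 0, 0], "claw": -1}
    - {"travel": [0, 0, 0], "turn": [0, 0, 0], "claw": -1}

```text
time_s: 28.95
eef_pos: [0.447, 0.0266, 0.1893]
tcp_rot: [0.706, 0.709, 0.005, 0.0]
force: [-0.1, 0.5, -0.2]
gripper_width: 0.311
```

Emit:
servo_tool:
  deltas:
    - {"travel": [2, 3, 0], "turn": [0, 0, 0.14], "claw": -1}
    - {"travel": [2, 3, 0], "turn": [0, 0, 0.14], "claw": -1}
    - {"travel": [2, 3, 0], "turn": [0, 0, 0.14], "claw": -1}
    - {"travel": [0, 0, 0], "turn": [0, 0, 0.14], "claw": -1}
    - {"travel": [0, 0, 0], "turn": [0, 0, 0.14], "claw": -1}
    - {"travel": [0, 0, 0], "turn": [0, 0, 0.14], "claw": -1}
    - {"travel": [0, 0, 0], "turn": [0, 0, 0.14], "claw": -1}
    - {"travel": [0, 0, 0], "turn": [0, 0, 0.14], "claw": -1}
    - {"travel": [0, 0, 0], "turn": [0, 0, 0.14], "claw": -1}
    - {"travel": [0, 0, 0], "turn": [0, 0, 0.14], "claw": -1}
    - {"travel": [0, 0, 0], "turn": [0, 0, 0.14], "claw": -1}
    - {"travel": [0, 0, 0], "turn": [0, 0, 0], "claw": -1}

```text
time_s: 30.15
eef_pos: [0.5433, 0.069, 0.182]
tcp_rot: [1.0, -0.018, -0.001, -0.0]
force: [-0.3, 0.3, 0.5]
gripper_width: 0.007
```

```bash
python3 plan.py .631 .181 .2 0;python3 - <<'E'
from h import *
c=camera_info("wrist");im=get_image("wrist");save(im,"w7.png");print(proj(c,[.631,.181,.13]))
c=camera_info("scene");im=get_image("scene");save(im,"s7.png",(180,130,460,340),2.8)
E
```

```text
t 30.1 tcp [0.5433 0.069  0.182 ] yaw -2.0 F [-0.3  0.3  0.5] M [-0.06 -0.05  0.05] w 0.7mm q [ 0.35  0.43 -0.67  1.85  0.32  0.97 -0.5 ]
travel cm in tool now [  8.36 -11.5   -1.82] in target frame [  8.77 -11.2   -1.8 ]
turn [-0.     0.003 -0.035]
[401.88557925  67.80830028]
```

Emit:
servo_tool:
  deltas:
    - {"travel": [2.7, -3.5, 0], "turn": [0, 0, -0.03], "claw": -1}
    - {"travel": [2.7, -3.5, 0], "turn": [0, 0, 0], "claw": -1}
    - {"travel": [2.7, -3.5, 0], "turn": [0, 0, 0], "claw": -1}
    - {"travel": [0, 0, 0], "turn": [0, 0, 0], "claw": -1}
    - {"travel": [0, 0, 0], "turn": [0, 0, 0], "claw": -1}

```text
time_s: 30.75
eef_pos: [0.6271, 0.1737, 0.1785]
tcp_rot: [1.0, 0.005, -0.004, 0.001]
force: [-0.8, -1.0, 0.3]
gripper_width: 0.003
```

```bash
python3 plan.py .631 .182 .134 0
```

```text
t 30.8 tcp [0.6271 0.1737 0.1785] yaw 0.6 F [-0.8 -1.   0.3] M [-0.05 -0.11  0.  ] w 0.3mm q [ 0.13  0.61 -0.65  1.59  0.4   1.08 -0.62]
travel cm in tool now [ 0.43 -0.83  4.44] in target frame [ 0.39 -0.83  4.45]
turn [0.002 0.007 0.01 ]
```

Emit:
servo_tool:
  deltas:
    - {"travel": [0.45, -0.9, 0], "turn": [0, 0.007, 0.01], "claw": -1}
    - {"travel": [0, 0, 1.4], "turn": [0, 0, 0], "claw": -1}
    - {"travel": [0, 0, 1.4], "turn": [0, 0, 0], "claw": -1}
    - {"travel": [0, 0, 0.6], "turn": [0, 0, 0], "claw": -1}
    - {"travel": [0, 0, 0], "turn": [0, 0, 0], "claw": -1}
    - {"travel": [0, 0, 0], "turn": [0, 0, 0], "claw": -1}

```text
time_s: 31.35
eef_pos: [0.6299, 0.1783, 0.14]
tcp_rot: [1.0, -0.001, -0.001, 0.003]
force: [-1.0, 0.1, 0.1]
gripper_width: 0.005
```

```bash
python3 plan.py .631 .182 .123 0
```

```text
t 31.4 tcp [0.6299 0.1783 0.14  ] yaw -0.1 F [-1.   0.1  0.1] M [-0.02 -0.07  0.02] w 0.4mm q [ 0.1   0.65 -0.62  1.62  0.43  1.02 -0.66]
travel cm in tool now [ 0.12 -0.38  1.69] in target frame [ 0.11 -0.37  1.7 ]
turn [ 0.005  0.003 -0.002]
```

Emit:
servo_tool:
  deltas:
    - {"travel": [0.1, -0.4, 0.6], "turn": [0, 0, 0], "claw": -1}
    - {"travel": [0, 0, 0.5], "turn": [0, 0, 0], "claw": -1}
    - {"travel": [0, 0, 0.4], "turn": [0, 0, 0], "claw": -1}
    - {"travel": [0, 0, 0.3], "turn": [0, 0, 0], "claw": -1}

```text
time_s: 31.75
eef_pos: [0.6318, 0.1825, 0.1231]
tcp_rot: [1.0, -0.001, -0.0, 0.003]
force: [-6.9, -3.1, 23.0]
gripper_width: 0.005
```

```bash
python3 plan.py .631 .182 .123 0
```

```text
t 31.8 tcp [0.6318 0.1825 0.1231] yaw -0.2 F [-6.9 -3.1 23. ] M [-0.72  1.48  0.02] w 0.5mm q [ 0.09  0.67 -0.61  1.62  0.45  0.99 -0.67]
travel cm in tool now [-0.08  0.05  0.01] in target frame [-0.08  0.05  0.01]
turn [ 0.005  0.    -0.003]
```

Emit:
servo_tool:
  deltas:
    - {"travel": [0, 0, 0.15], "turn": [0, 0, 0], "claw": -1}
    - {"travel": [0, 0, 0.15], "turn": [0, 0, 0], "claw": -1}
    - {"travel": [0, 0, 0.15], "turn": [0, 0, 0], "claw": -1}
    - {"travel": [0, 0, 0.15], "turn": [0, 0, 0], "claw": -1}
    - {"travel": [0, 0, 0.15], "turn": [0, 0, 0], "claw": -1}
    - {"travel": [0, 0, 0.15], "turn": [0, 0, 0], "claw": -1}
    - {"travel": [0, 0, 0.15], "turn": [0, 0, 0], "claw": -1}
    - {"travel": [0, 0, 0.15], "turn": [0, 0, 0], "claw": -1}

```text
time_s: 32.55
eef_pos: [0.6318, 0.1825, 0.1234]
tcp_rot: [1.0, -0.002, 0.002, 0.006]
force: [-3.7, -1.6, 9.8]
gripper_width: 0.003
```

Emit:
servo_tool:
  deltas:
    - {"travel": [0, 0, 0.15], "turn": [0, 0, 0], "claw": -1}
    - {"travel": [0, 0, 0.15], "turn": [0, 0, 0], "claw": -1}
    - {"travel": [0, 0, 0.15], "turn": [0, 0, 0], "claw": -1}

```text
time_s: 32.85
eef_pos: [0.6318, 0.1825, 0.1234]
tcp_rot: [1.0, -0.002, 0.002, 0.007]
force: [-3.1, -0.8, 10.1]
gripper_width: 0.007
```

Emit:
servo_tool:
  deltas:
    - {"travel": [0, 0, -2], "turn": [0, 0, 0], "claw": -1}
    - {"travel": [0, 0, -4], "turn": [0, 0, 0], "claw": -1}
    - {"travel": [0, 0, -4], "turn": [0, 0, 0], "claw": -1}
    - {"travel": [0, 4, -1], "turn": [0, 0, 0], "claw": -1}
    - {"travel": [-1.5, 4.7, 0], "turn": [0, 0, 0], "claw": -1}
    - {"travel": [-1.5, 4.7, 0], "turn": [0, 0, 0], "claw": -1}
    - {"travel": [-1.5, 4.7, 0], "turn": [0, 0, 0], "claw": -0.4}
    - {"travel": [-1.5, 4.7, 0], "turn": [0, 0, 0], "claw": -0.2}
    - {"travel": [-1.5, 4.7, 0], "turn": [0, 0, 0], "claw": -0.2}
    - {"travel": [-1.5, 4.7, 0], "turn": [0, 0, 0], "claw": -0.2}
    - {"travel": [-1.5, 4, 0], "turn": [0, 0, 0], "claw": -0.2}
    - {"travel": [0, 0, 0], "turn": [0, 0, 0], "claw": -0.2}

```text
time_s: 34.05
eef_pos: [0.5243, -0.1863, 0.2395]
tcp_rot: [1.0, 0.001, 0.005, 0.006]
force: [-0.2, -0.3, 0.0]
gripper_width: 0.402
```

Emit:
servo_tool:
  deltas:
    - {"travel": [0, 0, 0], "turn": [0, 0, -0.14], "claw": -0.2}
    - {"travel": [0, 0, 0], "turn": [0, 0, -0.14], "claw": -0.2}
    - {"travel": [0, 0, 0], "turn": [0, 0, -0.14], "claw": -0.2}
    - {"travel": [0, 0, 0], "turn": [0, 0, -0.14], "claw": -0.2}
    - {"travel": [0, 0, 0], "turn": [0, 0, -0.14], "claw": -0.2}
    - {"travel": [0, 0, 0], "turn": [0, 0, -0.14], "claw": -0.2}
    - {"travel": [0, 0, 0], "turn": [0, 0, -0.14], "claw": -0.2}
    - {"travel": [0, 0, 0], "turn": [0, 0, -0.14], "claw": -0.2}
    - {"travel": [0, 0, 0], "turn": [0, 0, -0.14], "claw": -0.2}
    - {"travel": [0, 0, 0], "turn": [0, 0, -0.14], "claw": -0.2}
    - {"travel": [0, 0, 0], "turn": [0, 0, 0], "claw": -0.2}

```text
time_s: 35.15
eef_pos: [0.5267, -0.1816, 0.239]
tcp_rot: [0.745, 0.667, 0.002, 0.01]
force: [0.7, 0.2, -0.2]
gripper_width: 0.401
```

```bash
python3 plan.py .511 -.218 .2 82;python3 - <<'E'
from h import *
c=camera_info("wrist");im=get_image("wrist");save(im,"w8.png");print(proj(c,[.427,-.2065,.012]),proj(c,[.6185,-.2335,.016]),proj(c,[.511,-.218,.016]))
c=camera_info("top");im=get_image("top");save(im,"t8.png",(90,110,410,300),2.4)
E
```

```text
t 35.1 tcp [ 0.5267 -0.1816  0.239 ] yaw 83.7 F [ 0.7  0.2 -0.2] M [ 0.1  -0.16 -0.04] w 36.9mm q [ 1.    0.45 -0.94  1.78  0.41  1.11  1.38]
travel cm in tool now [-3.75 -1.23  3.92] in target frame [-3.82 -1.05  3.9 ]
turn [0.017 0.01  0.03 ]
[252.86034429 111.49140758] [251.68803055 255.21444575] [252.40118253 178.8351067 ]
```

Emit:
servo_tool:
  deltas:
    - {"travel": [-3.8, -1.2, 0], "turn": [0.017, 0.01, 0.03], "claw": -0.2}
    - {"travel": [0, 0, 3], "turn": [0, 0, 0], "claw": -0.2}
    - {"travel": [0, 0, 4], "turn": [0, 0, 0], "claw": -0.2}
    - {"travel": [0, 0, 4], "turn": [0, 0, 0], "claw": -0.2}
    - {"travel": [0, 0, 4], "turn": [0, 0, 0], "claw": -0.2}
    - {"travel": [0, 0, 2], "turn": [0, 0, 0], "claw": -0.2}
    - {"travel": [0, 0, 0], "turn": [0, 0, 0], "claw": -0.2}
    - {"travel": [0, 0, 0], "turn": [0, 0, 0], "claw": -0.2}

```text
time_s: 36.05
eef_pos: [0.5135, -0.2205, 0.0658]
tcp_rot: [0.764, 0.645, 0.0, 0.004]
force: [0.0, 0.5, 0.2]
gripper_width: 0.399
```

```bash
python3 plan.py .511 -.218 .0065 82
```

```text
t 36.0 tcp [ 0.5135 -0.2205  0.0658] yaw 80.3 F [0.  0.5 0.2] M [ 0.08 -0.16 -0.04] w 36.7mm q [ 0.92  0.66 -0.76  1.9   0.61  0.82  1.24]
travel cm in tool now [ 0.22 -0.33  5.93] in target frame [ 0.21 -0.28  5.93]
turn [ 0.006  0.004 -0.029]
```

Emit:
servo_tool:
  deltas:
    - {"travel": [0.2, -0.3, 1.5], "turn": [0.006, 0.004, -0.029], "claw": -0.2}
    - {"travel": [0, 0, 2], "turn": [0, 0, 0], "claw": -0.2}
    - {"travel": [0, 0, 1], "turn": [0, 0, 0], "claw": -0.2}
    - {"travel": [0, 0, 0], "turn": [0, 0, 0], "claw": -0.2}
    - {"travel": [0, 0, 0], "turn": [0, 0, 0], "claw": -0.2}

```text
time_s: 36.55
eef_pos: [0.5144, -0.219, 0.0231]
tcp_rot: [0.754, 0.657, 0.001, 0.004]
force: [-0.3, -1.0, -0.2]
gripper_width: 0.402
```

```bash
python3 plan.py .511 -.218 .0065 82;  python3 - <<'E'
from h import *
c=camera_info("wrist");im=get_image("wrist");save(im,"w9.png");print(proj(c,[.427,-.2065,.012]),proj(c,[.511,-.218,.016]))
E
```

```text
t 36.5 tcp [ 0.5144 -0.219   0.0231] yaw 82.1 F [-0.3 -1.  -0.2] M [ 0.08 -0.15  0.05] w 37.0mm q [ 0.88  0.72 -0.71  1.92  0.68  0.75  1.21]
travel cm in tool now [ 0.06 -0.36  1.66] in target frame [ 0.05 -0.35  1.66]
turn [0.007 0.003 0.002]
[279.29735709 100.32763725] [279.60041763 242.5550637 ]
```

Emit:
servo_tool:
  deltas:
    - {"travel": [0.05, -0.35, 0.8], "turn": [0.007, 0, 0], "claw": -0.2}
    - {"travel": [0, 0, 0.6], "turn": [0, 0, 0], "claw": -0.2}
    - {"travel": [0, 0, 0.2], "turn": [0, 0, 0], "claw": -0.2}
    - {"travel": [0, 0, 0], "turn": [0, 0, 0], "claw": -0.2}
  newtons: 45

```text
time_s: 37.0
eef_pos: [0.5116, -0.2187, 0.0074]
tcp_rot: [0.754, 0.657, -0.001, 0.002]
force: [0.4, -0.8, -0.5]
gripper_width: 0.4
```

```bash
python3 plan.py .511 -.218 .0065 82
```

```text
t 37.0 tcp [ 0.5116 -0.2187  0.0074] yaw 82.1 F [ 0.4 -0.8 -0.5] M [ 0.06 -0.14 -0.03] w 36.8mm q [ 0.87  0.74 -0.69  1.92  0.7   0.73  1.19]
travel cm in tool now [ 0.06 -0.07  0.09] in target frame [ 0.06 -0.07  0.09]
turn [0.002 0.004 0.002]
```

Emit:
servo_tool:
  deltas:
    - {"travel": [0, 0, 0], "turn": [0, 0, 0], "claw": -1}
    - {"travel": [0, 0, 0], "turn": [0, 0, 0], "claw": -1}
    - {"travel": [0, 0, 0], "turn": [0, 0, 0], "claw": -1}
    - {"travel": [0, 0, 0], "turn": [0, 0, 0], "claw": -1}
    - {"travel": [0, 0, 0], "turn": [0, 0, 0], "claw": -1}
    - {"travel": [0, 0, -2], "turn": [0, 0, 0], "claw": -1}
    - {"travel": [0, 0, -4], "turn": [0, 0, 0], "claw": -1}
    - {"travel": [0, 0, -4], "turn": [0, 0, 0], "claw": -1}
    - {"travel": [0, 0, -4], "turn": [0, 0, 0], "claw": -1}
    - {"travel": [0, 0, -4], "turn": [0, 0, 0], "claw": -1}
    - {"travel": [0, 0, 0], "turn": [0, 0, 0], "claw": -1}

```text
time_s: 38.1
eef_pos: [0.5105, -0.2169, 0.1927]
tcp_rot: [0.754, 0.657, -0.001, -0.0]
force: [-0.4, 0.6, -0.1]
gripper_width: 0.144
```

```bash
python3 plan.py;  python3 - <<'E'
from h import *
c=camera_info("wrist");im=get_image("wrist");save(im,"w10.png")
c=camera_info("scene");im=get_image("scene");save(im,"s10.png",(150,90,430,300),2.8)
E
```

```text
t 38.1 tcp [ 0.5105 -0.2169  0.1927] yaw 82.2 F [-0.4  0.6 -0.1] M [ 0.07 -0.24  0.05] w 13.3mm q [ 1.03  0.5  -0.9   1.82  0.45  1.04  1.39]
turn [-0.002  0.002 -0.   ]
```

Emit:
servo_tool:
  deltas:
    - {"travel": [0, 0, 0], "turn": [0, 0, 0.14], "claw": -1}
    - {"travel": [0, 0, 0], "turn": [0, 0, 0.14], "claw": -1}
    - {"travel": [0, 0, 0], "turn": [0, 0, 0.14], "claw": -1}
    - {"travel": [0, 0, 0], "turn": [0, 0, 0.14], "claw": -1}
    - {"travel": [0, 0, 0], "turn": [0, 0, 0.14], "claw": -1}
    - {"travel": [0, 0, 0], "turn": [0, 0, 0.14], "claw": -1}
    - {"travel": [0, 0, 0], "turn": [0, 0, 0.14], "claw": -1}
    - {"travel": [0, 0, 0], "turn": [0, 0, 0.14], "claw": -1}
    - {"travel": [0, 0, 0], "turn": [0, 0, 0.14], "claw": -1}
    - {"travel": [0, 0, 0], "turn": [0, 0, 0.14], "claw": -1}
    - {"travel": [0, 0, 0], "turn": [0, 0, 0.14], "claw": -1}
    - {"travel": [0, 0, 0], "turn": [0, 0, 0.14], "claw": -1}

```text
time_s: 39.4
eef_pos: [0.4919, -0.2141, 0.1643]
tcp_rot: [0.987, -0.157, -0.025, -0.005]
force: [0.7, -0.3, -1.3]
gripper_width: 0.145
```

Emit:
servo_tool:
  deltas:
    - {"travel": [0, 0, 0], "turn": [0, 0, 0.14], "claw": -1}
    - {"travel": [0, 0, 0], "turn": [0, 0, 0.14], "claw": -1}
    - {"travel": [0, 0, 0], "turn": [0, 0, 0.14], "claw": -1}
    - {"travel": [0, 0, 0], "turn": [0, 0, 0.14], "claw": -1}
    - {"travel": [0, 0, 0], "turn": [0, 0, 0.14], "claw": -1}
    - {"travel": [0, 0, 0], "turn": [0, 0, 0.14], "claw": -1}
    - {"travel": [0, 0, 0], "turn": [0, 0, 0.14], "claw": -1}
    - {"travel": [0, 0, 0], "turn": [0, 0, 0.1], "claw": -1}
    - {"travel": [0, 0, 0], "turn": [0, 0, 0], "claw": -1}

```text
time_s: 40.3
eef_pos: [0.479, -0.2114, 0.1458]
tcp_rot: [0.75, -0.66, -0.039, 0.016]
force: [-0.1, 0.8, -0.7]
gripper_width: 0.146
```

```bash
python3 plan.py .4 .03 .19 -90
```

```text
t 40.3 tcp [ 0.479  -0.2114  0.1458] yaw -82.8 F [-0.1  0.8 -0.7] M [-0.04 -0.06 -0.02] w 13.5mm q [ 0.55  0.41 -0.25  1.89  0.12  0.94 -1.2 ]
travel cm in tool now [-25.09   5.07  -3.11] in target frame [-24.14   7.9   -4.42]
turn [0.078 0.032 0.127]
```

Emit:
servo_tool:
  deltas:
    - {"travel": [0, 0, -3], "turn": [0.078, 0.032, 0.127], "claw": -1}
    - {"travel": [0, 0, -3], "turn": [0, 0, 0.02], "claw": -1}
    - {"travel": [-4, 0.5, -1], "turn": [0, 0, 0], "claw": -1}
    - {"travel": [-4.8, 0.5, 0], "turn": [0, 0, 0], "claw": -1}
    - {"travel": [-4.8, 0.5, 0], "turn": [0, 0, 0], "claw": -1}
    - {"travel": [-4.8, 0.5, 0], "turn": [0, 0, 0], "claw": -1}
    - {"travel": [-4.8, 0.5, 0], "turn": [0, 0, 0], "claw": -1}
    - {"travel": [0, 0, 0], "turn": [0, 0, 0], "claw": -1}

```text
time_s: 41.1
eef_pos: [0.4533, 0.0263, 0.2083]
tcp_rot: [-0.704, 0.71, 0.007, -0.005]
force: [0.1, 0.0, -0.4]
gripper_width: 0.143
```

```bash
python3 plan.py .44 .03 .22 -90
```

```text
t 41.1 tcp [0.4533 0.0263 0.2083] yaw -90.5 F [ 0.1  0.  -0.4] M [ 0.02 -0.02  0.02] w 13.1mm q [ 0.24  0.18 -0.41  2.04  0.08  0.95 -1.79]
travel cm in tool now [-0.36  1.35 -1.14] in target frame [-0.37  1.33 -1.17]
turn [ 0.017  0.004 -0.009]
```

Emit:
servo_tool:
  deltas:
    - {"travel": [0, 0, 0], "turn": [-0.13, 0, 0], "claw": -1}
    - {"travel": [0, 0, 0], "turn": [-0.13, 0, 0], "claw": -1}
    - {"travel": [0, 0, 0], "turn": [-0.13, 0, 0], "claw": -1}
    - {"travel": [0, 0, 0], "turn": [-0.13, 0, 0], "claw": -1}
    - {"travel": [0, 0, 0], "turn": [-0.13, 0, 0], "claw": -1}
    - {"travel": [0, 0, 0], "turn": [-0.13, 0, 0], "claw": -1}
    - {"travel": [0, 0, 0], "turn": [0, 0, 0], "claw": -1}

```text
time_s: 41.8
eef_pos: [0.4489, 0.0223, 0.2015]
tcp_rot: [0.649, -0.643, -0.288, 0.287]
force: [-0.4, -1.3, -1.0]
gripper_width: 0.151
```

```bash
cat > tip.py <<'E'
import sys
from h import *
a=[float(v) for v in sys.argv[1:]]
TIP=np.array([0,-.103,-.001-.0]) # tool frame: head along -y; tip mid thickness; TCP ~3mm below underside(+z): tip z offset
TIP=np.array([0,-.103,0.003-0.007-0.0+0.0])  # underside is 3mm behind TCP -> tip centre 7-... behind
o=get_obs();r=R.from_quat(o["tcp_rot"]);p=o["eef_pos"];t=p+r.apply(TIP)
hz=r.apply([0,-1,0]);tilt=np.degrees(np.arcsin(-hz[2]));hd=np.degrees(np.arctan2(hz[1],hz[0]));roll=np.degrees(np.arcsin(r.apply([1,0,0])[2]))
print("t %.1f tcp"%o["time_s"],p.round(4),"tip",t.round(4),"tilt %.1f head dir %.1f roll %.1f"%(tilt,hd,roll),"F",o["force"].round(1),"w %.1f"%(92*o["gripper_width"]),"q",o["joint_pos"].round(2))
if len(a)>=3:
    print("travel",(100*r.inv().apply(np.array(a[:3])-t)).round(2))
E
python3 tip.py .4725 .03 .1;  python3 - <<'E'
from h import *
c=camera_info("wrist");im=get_image("wrist");save(im,"w11.png")
c=camera_info("scene");im=get_image("scene");save(im,"s11.png",(150,90,430,300),2.8)
E
```

```text
t 41.8 tcp [0.4489 0.0223 0.2015] tip [0.5208 0.0233 0.1276] tilt 48.0 head dir 0.8 roll -0.3 F [-0.4 -1.3 -1. ] w 13.9 q [ 0.15  0.7  -0.34  1.55  0.06  1.75 -1.79]
travel [-0.69  1.17  5.43]
```

```bash
sed -i '/^TIP=/d' tip.py; sed -i 's/^a=.*/&\nTIP=np.array([0,-.103,-.0006])/' tip.py; python3 tip.py .486 -.008 .07
```

```text
t 41.9 tcp [0.4489 0.0229 0.205 ] tip [0.5188 0.0238 0.1294] tilt 47.5 head dir 0.8 roll -0.3 F [ 0.4  0.8 -0.1] w 13.6 q [ 0.15  0.69 -0.34  1.55  0.06  1.75 -1.79]
travel [ 3.18 -2.14  6.44]
```

Emit:
servo_tool:
  deltas:
    - {"travel": [1.1, -0.7, 2.1], "turn": [0, 0, 0], "claw": -1}
    - {"travel": [1.1, -0.7, 2.1], "turn": [0, 0, 0], "claw": -1}
    - {"travel": [1, -0.7, 2], "turn": [0, 0, 0], "claw": -1}
    - {"travel": [0, 0, 0], "turn": [0, 0, 0], "claw": -1}
    - {"travel": [0, 0, 0], "turn": [0, 0, 0], "claw": -1}

```text
time_s: 42.4
eef_pos: [0.4177, -0.01, 0.1529]
tcp_rot: [0.656, -0.645, -0.277, 0.277]
force: [0.8, 0.5, -0.4]
gripper_width: 0.143
```

```bash
python3 tip.py .486 -.008 .012
```

```text
t 42.4 tcp [ 0.4177 -0.01    0.1529] tip [ 0.4895 -0.0085  0.0791] tilt 46.1 head dir 1.2 roll -0.4 F [ 0.8  0.5 -0.4] w 13.2 q [ 0.2   0.7  -0.33  1.67  0.11  1.61 -1.75]
travel [-0.01 -4.6   4.9 ]
```

Emit:
servo_tool:
  deltas:
    - {"travel": [0, -0.9, 1], "turn": [-0.02, 0, 0], "claw": -1}
    - {"travel": [0, -1.1, 1.2], "turn": [-0.02, 0, 0], "claw": -1}
    - {"travel": [0, -1.1, 1.2], "turn": [0, 0, 0], "claw": -1}
    - {"travel": [0, -0.4, 0.5], "turn": [0, 0, 0], "claw": -1}
    - {"travel": [0, 0, 0], "turn": [0, 0, 0], "claw": -1}

```text
time_s: 42.9
eef_pos: [0.4148, -0.0078, 0.0987]
tcp_rot: [0.652, -0.639, -0.289, 0.288]
force: [-0.5, -1.2, 0.5]
gripper_width: 0.146
```

```bash
python3 tip.py .486 -.008 .012
```

```text
t 42.9 tcp [ 0.4148 -0.0078  0.0987] tip [ 0.484  -0.0062  0.0224] tilt 48.1 head dir 1.4 roll -0.5 F [-0.5 -1.2  0.5] w 13.4 q [ 0.18  0.79 -0.32  1.67  0.12  1.55 -1.76]
travel [ 0.19 -0.91  0.54]
```

Emit:
servo_tool:
  deltas:
    - {"travel": [0.2, -0.5, 0.3], "turn": [0, 0, 0], "claw": -1}
    - {"travel": [0, -0.4, 0.2], "turn": [0, 0, 0], "claw": -1}
    - {"travel": [0, 0, 0], "turn": [0, 0, 0], "claw": -1}

```text
time_s: 43.2
eef_pos: [0.4162, -0.0113, 0.0904]
tcp_rot: [0.651, -0.639, -0.29, 0.291]
force: [0.5, -1.3, 3.3]
gripper_width: 0.145
```

```bash
python3 tip.py .486 -.008 .012
python3 - <<'E'
from h import *
save(get_image("wrist"),"w12.png")
save(get_image("scene"),"s12.png",(240,150,380,260),5)
E
```

```text
t 43.2 tcp [ 0.4162 -0.0113  0.0904] tip [ 0.4849 -0.0098  0.0137] tilt 48.5 head dir 1.3 roll -0.3 F [ 0.5 -1.3  3.3] w 13.3 q [ 0.18  0.81 -0.31  1.67  0.13  1.55 -1.75]
travel [-0.17 -0.21  0.03]
```

```bash
cat > circ.py <<'E'
import sys
from h import *
r0=float(sys.argv[1]);n=int(sys.argv[2]);st=np.radians(float(sys.argv[3]));g=float(sys.argv[4]);zt=float(sys.argv[5])
C=np.array([.4725,.03]);TIP=np.array([0,-.103,-.0006])
o=get_obs();r=R.from_quat(o["tcp_rot"]);t=o["eef_pos"]+r.apply(TIP)
d=t[:2]-C;a=np.arctan2(d[1],d[0]);ra=np.hypot(*d);z=t[2];cur=t.copy()
print("tip rel",d.round(4),"ang %.0f r %.3f z %.4f"%(np.degrees(a),ra,z))
for i in range(n):
    a+=st;ra+=(r0-ra)*.5;zz=z+(zt-z)*.5
    nx=np.array([C[0]+ra*np.cos(a),C[1]+ra*np.sin(a),zz]);v=r.inv().apply(nx-cur)*100;v2=v*g;cur=nx;z=zz
    print((v2/0.05).round()*0.05)
E
python3 circ.py .042 9 20 1.1 .0115
```

```text
tip rel [ 0.0127 -0.0396] ang -72 r 0.042 z 0.0139
[-0.7  -1.05 -1.  ]
[-1.15 -0.8  -0.8 ]
[-1.45 -0.45 -0.45]
[-1.6  -0.1  -0.05]
[-1.55  0.3   0.35]
[-1.3   0.65  0.75]
[-0.9  0.9  1. ]
[-0.35  1.05  1.15]
[0.2  1.05 1.2 ]
```

Emit:
servo_tool:
  deltas:
    - {"travel": [-0.7, -1.05, -1.0], "turn": [0, 0, 0], "claw": -1}
    - {"travel": [-1.15, -0.8, -0.8], "turn": [0, 0, 0], "claw": -1}
    - {"travel": [-1.45, -0.45, -0.45], "turn": [0, 0, 0], "claw": -1}
    - {"travel": [-1.6, -0.1, -0.05], "turn": [0, 0, 0], "claw": -1}
    - {"travel": [-1.55, 0.3, 0.35], "turn": [0, 0, 0], "claw": -1}
    - {"travel": [-1.3, 0.65, 0.75], "turn": [0, 0, 0], "claw": -1}

```text
time_s: 43.9
eef_pos: [0.4341, 0.0695, 0.0912]
tcp_rot: [0.649, -0.64, -0.29, 0.291]
force: [0.0, 0.7, 1.4]
gripper_width: 0.143
```

```bash
python3 tip.py;python3 circ.py .042 9 20 1.1 .0115
```

```text
t 43.9 tcp [0.4341 0.0695 0.0912] tip [0.5028 0.0708 0.0145] tilt 48.5 head dir 1.0 roll -0.3 F [0.  0.7 1.4] w 13.1 q [ 0.08  0.84 -0.35  1.61  0.06  1.56 -1.85]
tip rel [0.0303 0.0408] ang 53 r 0.051 z 0.0145
[-0.45  1.1   1.5 ]
[0.   1.1  1.35]
[0.5  1.05 1.2 ]
[0.95 0.9  1.  ]
[1.3  0.65 0.7 ]
[1.55 0.3  0.35]
[ 1.6  -0.05 -0.05]
[ 1.5  -0.4  -0.45]
[ 1.2 -0.7 -0.8]
```

Emit:
servo_tool:
  deltas:
    - {"travel": [-0.45, 0.9, 1.5], "turn": [0, 0, 0], "claw": -1}
    - {"travel": [0, 1.0, 1.35], "turn": [0, 0, 0], "claw": -1}
    - {"travel": [0.5, 1.0, 1.2], "turn": [0, 0, 0], "claw": -1}
    - {"travel": [0.95, 0.85, 1.0], "turn": [0, 0, 0], "claw": -1}
    - {"travel": [1.3, 0.6, 0.7], "turn": [0, 0, 0], "claw": -1}
    - {"travel": [1.55, 0.3, 0.35], "turn": [0, 0, 0], "claw": -1}
    - {"travel": [1.6, -0.05, -0.05], "turn": [0, 0, 0], "claw": -1}
    - {"travel": [1.5, -0.4, -0.45], "turn": [0, 0, 0], "claw": -1}

```text
time_s: 44.7
eef_pos: [0.3529, 0.0077, 0.0857]
tcp_rot: [0.655, -0.633, -0.292, 0.292]
force: [0.5, 0.9, 0.1]
gripper_width: 0.147
```

```bash
python3 tip.py;python3 circ.py .044 11 20 1.05 .011
python3 - <<'E'
from h import *
save(get_image("scene"),"s13.png",(240,150,380,260),5)
E
```

```text
t 44.7 tcp [0.3529 0.0077 0.0857] tip [0.4213 0.0107 0.0087] tilt 48.7 head dir 2.5 roll -0.8 F [0.5 0.9 0.1] w 13.5 q [ 0.18  0.75 -0.34  1.83  0.11  1.45 -1.78]
tip rel [-0.0512 -0.0193] ang -159 r 0.055 z 0.0087
[ 1.4  -0.8  -1.15]
[ 0.95 -0.95 -1.2 ]
[ 0.45 -1.05 -1.25]
[-0.05 -1.05 -1.25]
[-0.55 -1.   -1.15]
[-1.05 -0.85 -0.95]
[-1.4  -0.55 -0.6 ]
[-1.6 -0.2 -0.2]
[-1.6   0.15  0.2 ]
[-1.4  0.5  0.6]
[-1.05  0.8   0.9 ]
```

Emit:
servo_tool:
  deltas:
    - {"travel": [1.4, -0.75, -1.2], "turn": [0, 0, 0], "claw": -1}
    - {"travel": [0.95, -0.95, -1.2], "turn": [0, 0, 0], "claw": -1}
    - {"travel": [0.45, -1.05, -1.25], "turn": [0, 0, 0], "claw": -1}
    - {"travel": [-0.05, -1.05, -1.25], "turn": [0, 0, 0], "claw": -1}
    - {"travel": [-0.55, -1.0, -1.15], "turn": [0, 0, 0], "claw": -1}
    - {"travel": [-1.05, -0.85, -0.95], "turn": [0, 0, 0], "claw": -1}
    - {"travel": [-1.4, -0.55, -0.6], "turn": [0, 0, 0], "claw": -1}
    - {"travel": [-1.6, -0.2, -0.2], "turn": [0, 0, 0], "claw": -1}
    - {"travel": [-1.6, 0.15, 0.2], "turn": [0, 0, 0], "claw": -1}

```text
time_s: 45.65
eef_pos: [0.46, 0.0363, 0.0854]
tcp_rot: [0.649, -0.64, -0.292, 0.29]
force: [0.5, 1.3, -0.9]
gripper_width: 0.146
```

```bash
python3 tip.py;python3 circ.py .04 11 20 1.05 .011
```

```text
t 45.6 tcp [0.46   0.0363 0.0854] tip [0.5285 0.0375 0.0085] tilt 48.6 head dir 1.1 roll -0.4 F [ 0.5  1.3 -0.9] w 13.4 q [ 0.11  0.88 -0.32  1.54  0.09  1.6  -1.8 ]
tip rel [0.056  0.0075] ang 8 r 0.057 z 0.0085
[-1.6   1.    0.95]
[-1.1   0.95  1.  ]
[-0.7   0.95  1.05]
[-0.25  1.    1.1 ]
[0.25 1.   1.1 ]
[0.7  0.85 0.95]
[1.1  0.65 0.75]
[1.35 0.4  0.4 ]
[1.45 0.05 0.05]
[ 1.4  -0.3  -0.35]
[ 1.15 -0.6  -0.65]
```

Emit:
servo_tool:
  deltas:
    - {"travel": [-1.6, 1.0, 0.95], "turn": [0, 0, 0], "claw": -1}
    - {"travel": [-1.1, 0.95, 1.0], "turn": [0, 0, 0], "claw": -1}
    - {"travel": [-0.7, 0.95, 1.05], "turn": [0, 0, 0], "claw": -1}
    - {"travel": [-0.25, 1.0, 1.1], "turn": [0, 0, 0], "claw": -1}
    - {"travel": [0.25, 1.0, 1.1], "turn": [0, 0, 0], "claw": -1}
    - {"travel": [0.7, 0.85, 0.95], "turn": [0, 0, 0], "claw": -1}
    - {"travel": [1.1, 0.65, 0.75], "turn": [0, 0, 0], "claw": -1}
    - {"travel": [1.35, 0.4, 0.4], "turn": [0, 0, 0], "claw": -1}
    - {"travel": [1.45, 0.05, 0.05], "turn": [0, 0, 0], "claw": -1}

```text
time_s: 46.55
eef_pos: [0.3486, 0.0364, 0.0894]
tcp_rot: [0.655, -0.632, -0.292, 0.292]
force: [0.4, -0.4, -1.2]
gripper_width: 0.147
```

```bash
python3 tip.py;python3 circ.py .03 11 20 1.05 .011
```

```text
t 46.5 tcp [0.3486 0.0364 0.0894] tip [0.4167 0.0395 0.0123] tilt 48.9 head dir 2.6 roll -0.8 F [ 0.4 -0.4 -1.2] w 13.6 q [ 0.14  0.75 -0.35  1.83  0.08  1.44 -1.81]
tip rel [-0.0558  0.0095] ang 170 r 0.057 z 0.0123
[ 1.85 -0.9  -0.95]
[ 1.15 -0.75 -0.85]
[ 0.8 -0.7 -0.8]
[ 0.45 -0.75 -0.85]
[ 0.15 -0.75 -0.85]
[-0.2  -0.75 -0.8 ]
[-0.55 -0.65 -0.7 ]
[-0.85 -0.5  -0.55]
[-1.   -0.25 -0.3 ]
[-1.1  -0.05 -0.  ]
[-1.05  0.2   0.25]
```

Smaller radius for this turn to reach the middle.

Emit:
servo_tool:
  deltas:
    - {"travel": [1.85, -0.9, -0.95], "turn": [0, 0, 0], "claw": -1}
    - {"travel": [1.15, -0.75, -0.85], "turn": [0, 0, 0], "claw": -1}
    - {"travel": [0.8, -0.7, -0.8], "turn": [0, 0, 0], "claw": -1}
    - {"travel": [0.45, -0.75, -0.85], "turn": [0, 0, 0], "claw": -1}
    - {"travel": [0.15, -0.75, -0.85], "turn": [0, 0, 0], "claw": -1}
    - {"travel": [-0.2, -0.75, -0.8], "turn": [0, 0, 0], "claw": -1}
    - {"travel": [-0.55, -0.65, -0.7], "turn": [0, 0, 0], "claw": -1}
    - {"travel": [-0.85, -0.5, -0.55], "turn": [0, 0, 0], "claw": -1}
    - {"travel": [-1.0, -0.25, -0.3], "turn": [0, 0, 0], "claw": -1}
    - {"travel": [-1.1, -0.05, 0], "turn": [0, 0, 0], "claw": -1}

```text
time_s: 47.55
eef_pos: [0.4543, 0.0196, 0.0851]
tcp_rot: [0.65, -0.64, -0.29, 0.289]
force: [0.5, 0.1, 0.5]
gripper_width: 0.146
```

```bash
python3 tip.py;python3 circ.py .03 11 20 1.05 .011
python3 - <<'E'
from h import *
save(get_image("scene"),"s14.png",(240,150,380,260),5)
E
```

```text
t 47.5 tcp [0.4543 0.0196 0.0851] tip [0.5231 0.021  0.0084] tilt 48.4 head dir 1.2 roll -0.4 F [0.5 0.1 0.5] w 13.4 q [ 0.13  0.86 -0.31  1.56  0.11  1.59 -1.78]
tip rel [ 0.0506 -0.009 ] ang -10 r 0.051 z 0.0084
[-1.7   0.8   0.75]
[-1.15  0.7   0.7 ]
[-0.8   0.7   0.75]
[-0.5  0.7  0.8]
[-0.15  0.75  0.85]
[0.2  0.75 0.8 ]
[0.55 0.65 0.7 ]
[0.85 0.5  0.55]
[1.05 0.25 0.3 ]
[1.1 0.  0. ]
[ 1.05 -0.25 -0.25]
```

Emit:
servo_tool:
  deltas:
    - {"travel": [-1.7, 0.8, 0.75], "turn": [0, 0, 0], "claw": -1}
    - {"travel": [-1.15, 0.7, 0.7], "turn": [0, 0, 0], "claw": -1}
    - {"travel": [-0.8, 0.7, 0.75], "turn": [0, 0, 0], "claw": -1}
    - {"travel": [-0.5, 0.7, 0.8], "turn": [0, 0, 0], "claw": -1}
    - {"travel": [-0.15, 0.75, 0.85], "turn": [0, 0, 0], "claw": -1}
    - {"travel": [0.2, 0.75, 0.8], "turn": [0, 0, 0], "claw": -1}
    - {"travel": [0.55, 0.65, 0.7], "turn": [0, 0, 0], "claw": -1}
    - {"travel": [0.85, 0.5, 0.55], "turn": [0, 0, 0], "claw": -1}
    - {"travel": [1.05, 0.25, 0.3], "turn": [0, 0, 0], "claw": -1}
    - {"travel": [1.1, 0, 0], "turn": [0, 0, 0], "claw": -1}

```text
time_s: 48.6
eef_pos: [0.3551, 0.033, 0.0897]
tcp_rot: [0.655, -0.634, -0.291, 0.292]
force: [0.3, 0.8, 0.5]
gripper_width: 0.149
```

```bash
python3 tip.py;python3 circ.py .046 10 20 1.05 .011
```

```text
t 48.6 tcp [0.3551 0.033  0.0897] tip [0.4235 0.0357 0.0127] tilt 48.7 head dir 2.3 roll -0.7 F [0.3 0.8 0.5] w 13.7 q [ 0.14  0.75 -0.35  1.82  0.08  1.45 -1.81]
tip rel [-0.049   0.0057] ang 173 r 0.049 z 0.0127
[ 1.75 -0.2  -0.1 ]
[ 1.55 -0.5  -0.5 ]
[ 1.25 -0.75 -0.85]
[ 0.8 -1.  -1.1]
[ 0.25 -1.1  -1.25]
[-0.35 -1.1  -1.25]
[-0.9  -0.95 -1.05]
[-1.3  -0.7  -0.75]
[-1.6  -0.35 -0.4 ]
[-1.7   0.    0.05]
```

Emit:
servo_tool:
  deltas:
    - {"travel": [1.75, -0.2, -0.1], "turn": [0, 0, 0], "claw": -1}
    - {"travel": [1.55, -0.5, -0.5], "turn": [0, 0, 0], "claw": -1}
    - {"travel": [1.25, -0.75, -0.85], "turn": [0, 0, 0], "claw": -1}
    - {"travel": [0.8, -1.0, -1.1], "turn": [0, 0, 0], "claw": -1}
    - {"travel": [0.25, -1.1, -1.25], "turn": [0, 0, 0], "claw": -1}
    - {"travel": [-0.35, -1.1, -1.25], "turn": [0, 0, 0], "claw": -1}
    - {"travel": [-0.9, -0.95, -1.05], "turn": [0, 0, 0], "claw": -1}
    - {"travel": [-1.3, -0.7, -0.75], "turn": [0, 0, 0], "claw": -1}
    - {"travel": [-1.6, -0.3, -0.4], "turn": [0, 0, 0], "claw": -1}

```text
time_s: 49.5
eef_pos: [0.4581, 0.0051, 0.088]
tcp_rot: [0.647, -0.639, -0.296, 0.294]
force: [-0.7, 0.4, -0.9]
gripper_width: 0.147
```

```bash
python3 tip.py;python3 circ.py .046 10 20 1.05 .011
python3 - <<'E'
from h import *
save(get_image("scene"),"s15.png",(240,150,380,260),5)
E
```

```text
t 49.5 tcp [0.4581 0.0051 0.088 ] tip [0.5256 0.0062 0.0103] tilt 49.3 head dir 1.0 roll -0.4 F [-0.7  0.4 -0.9] w 13.5 q [ 0.14  0.87 -0.3   1.54  0.11  1.62 -1.76]
tip rel [ 0.0531 -0.0238] ang -24 r 0.058 z 0.0103
[-2.1   0.1   0.05]
[-1.8   0.3   0.35]
[-1.5  0.6  0.7]
[-1.15  0.85  0.95]
[-0.65  1.    1.2 ]
[-0.1  1.1  1.3]
[0.45 1.05 1.25]
[1.   0.9  1.05]
[1.4  0.65 0.7 ]
[1.6 0.3 0.3]
```

Emit:
servo_tool:
  deltas:
    - {"travel": [-2.1, 0.1, 0.05], "turn": [0, 0, 0], "claw": -1}
    - {"travel": [-1.8, 0.3, 0.35], "turn": [0, 0, 0], "claw": -1}
    - {"travel": [-1.5, 0.6, 0.7], "turn": [0, 0, 0], "claw": -1}
    - {"travel": [-1.15, 0.85, 0.95], "turn": [0, 0, 0], "claw": -1}
    - {"travel": [-0.65, 1.0, 1.2], "turn": [0, 0, 0], "claw": -1}
    - {"travel": [-0.1, 1.1, 1.3], "turn": [0, 0, 0], "claw": -1}
    - {"travel": [0.45, 1.05, 1.25], "turn": [0, 0, 0], "claw": -1}
    - {"travel": [1.0, 0.9, 1.05], "turn": [0, 0, 0], "claw": -1}
    - {"travel": [1.4, 0.6, 0.7], "turn": [0, 0, 0], "claw": -1}

```text
time_s: 50.45
eef_pos: [0.3475, 0.0656, 0.0902]
tcp_rot: [0.653, -0.632, -0.295, 0.295]
force: [0.7, -0.2, -0.1]
gripper_width: 0.143
```

```bash
python3 tip.py;python3 circ.py .046 12 20 1.05 .011
```

```text
t 50.5 tcp [0.3475 0.0656 0.0902] tip [0.4151 0.0684 0.0125] tilt 49.3 head dir 2.4 roll -0.8 F [ 0.7 -0.2 -0.1] w 13.1 q [ 0.1   0.75 -0.37  1.83  0.05  1.44 -1.85]
tip rel [-0.0574  0.0384] ang 146 r 0.069 z 0.0125
[ 2.6  -0.1  -0.05]
[ 2.05 -0.3  -0.3 ]
[ 1.7  -0.5  -0.55]
[ 1.35 -0.7  -0.85]
[ 0.95 -0.95 -1.1 ]
[ 0.4  -1.05 -1.25]
[-0.15 -1.1  -1.25]
[-0.7  -1.   -1.15]
[-1.2 -0.8 -0.9]
[-1.5  -0.5  -0.55]
[-1.65 -0.1  -0.1 ]
[-1.6   0.25  0.35]
```

Emit:
servo_tool:
  deltas:
    - {"travel": [2.6, -0.1, -0.05], "turn": [0, 0, 0], "claw": -1}
    - {"travel": [2.05, -0.3, -0.3], "turn": [0, 0, 0], "claw": -1}
    - {"travel": [1.7, -0.5, -0.55], "turn": [0, 0, 0], "claw": -1}
    - {"travel": [1.35, -0.7, -0.85], "turn": [0, 0, 0], "claw": -1}
    - {"travel": [0.95, -0.95, -1.1], "turn": [0, 0, 0], "claw": -1}
    - {"travel": [0.4, -1.05, -1.25], "turn": [0, 0, 0], "claw": -1}
    - {"travel": [-0.15, -1.1, -1.25], "turn": [0, 0, 0], "claw": -1}
    - {"travel": [-0.7, -1.0, -1.15], "turn": [0, 0, 0], "claw": -1}

```text
time_s: 51.25
eef_pos: [0.4385, -0.019, 0.0896]
tcp_rot: [0.653, -0.632, -0.295, 0.296]
force: [-0.5, 0.1, 0.7]
gripper_width: 0.148
```

```bash
python3 tip.py;python3 circ.py .042 12 20 1 .011
```

```text
t 51.2 tcp [ 0.4385 -0.019   0.0896] tip [ 0.506  -0.0163  0.0119] tilt 49.3 head dir 2.3 roll -0.6 F [-0.5  0.1  0.7] w 13.6 q [ 0.17  0.84 -0.3   1.6   0.14  1.59 -1.73]
tip rel [ 0.0335 -0.0463] ang -54 r 0.057 z 0.0119
[-1.85 -0.55 -0.55]
[-1.65 -0.3  -0.25]
[-1.55 -0.    0.05]
[-1.45  0.3   0.35]
[-1.2   0.55  0.65]
[-0.85  0.8   0.9 ]
[-0.4  0.9  1.1]
[0.1  0.95 1.1 ]
[0.6  0.85 1.  ]
[1.  0.7 0.8]
[1.3  0.4  0.45]
[1.45 0.1  0.1 ]
```

Emit:
servo_tool:
  deltas:
    - {"travel": [-1.85, -0.55, -0.55], "turn": [0, 0, 0], "claw": -1}
    - {"travel": [-1.65, -0.3, -0.25], "turn": [0, 0, 0], "claw": -1}
    - {"travel": [-1.55, 0, 0.05], "turn": [0, 0, 0], "claw": -1}
    - {"travel": [-1.45, 0.3, 0.35], "turn": [0, 0, 0], "claw": -1}
    - {"travel": [-1.2, 0.55, 0.65], "turn": [0, 0, 0], "claw": -1}
    - {"travel": [-0.85, 0.8, 0.9], "turn": [0, 0, 0], "claw": -1}
    - {"travel": [-0.4, 0.9, 1.1], "turn": [0, 0, 0], "claw": -1}
    - {"travel": [0.1, 0.95, 1.1], "turn": [0, 0, 0], "claw": -1}
    - {"travel": [0.6, 0.85, 1.0], "turn": [0, 0, 0], "claw": -1}

```text
time_s: 52.15
eef_pos: [0.3756, 0.0752, 0.0887]
tcp_rot: [0.656, -0.629, -0.295, 0.296]
force: [-0.2, -0.2, -0.3]
gripper_width: 0.148
```

```bash
python3 tip.py .4725 .03 .011
python3 - <<'E'
from h import *
save(get_image("scene"),"s16.png",(240,150,380,260),5)
E
```

```text
t 52.1 tcp [0.3756 0.0752 0.0887] tip [0.4431 0.0788 0.0109] tilt 49.4 head dir 3.1 roll -0.9 F [-0.2 -0.2 -0.3] w 13.6 q [ 0.08  0.79 -0.36  1.75  0.05  1.48 -1.85]
travel [ 4.98 -1.74 -2.16]
```

Emit:
servo_tool:
  deltas:
    - {"travel": [1.5, -0.45, -0.5], "turn": [0, 0, 0], "claw": -1}
    - {"travel": [1.6, -0.45, -0.5], "turn": [0, 0, 0], "claw": -1}
    - {"travel": [1.6, -0.45, -0.5], "turn": [0, 0, 0], "claw": -1}
    - {"travel": [1.6, -0.45, -0.5], "turn": [0, 0, 0], "claw": -1}
    - {"travel": [1.6, -0.45, -0.5], "turn": [0, 0, 0], "claw": -1}
    - {"travel": [0, 0.9, 1], "turn": [0, 0, 0], "claw": -1}
    - {"travel": [-0.5, 0.9, 1], "turn": [0, 0, 0], "claw": -1}
    - {"travel": [-1.3, 0.5, 0.6], "turn": [0, 0, 0], "claw": -1}
    - {"travel": [-1.5, 0, 0], "turn": [0, 0, 0], "claw": -1}
    - {"travel": [-1.5, 0, 0], "turn": [0, 0, 0], "claw": -1}
    - {"travel": [0, 0, 0], "turn": [0, 0, 0], "claw": -1}

```text
time_s: 53.3
eef_pos: [0.381, 0.0336, 0.0866]
tcp_rot: [0.653, -0.633, -0.294, 0.295]
force: [0.4, 0.3, -0.8]
gripper_width: 0.145
```

```bash
python3 tip.py .4725 .03 .011
python3 - <<'E'
from h import *
save(get_image("scene"),"s17.png",(240,150,380,260),5)
E
```

```text
t 53.3 tcp [0.381  0.0336 0.0866] tip [0.4487 0.0362 0.009 ] tilt 49.2 head dir 2.2 roll -0.6 F [ 0.4  0.3 -0.8] w 13.4 q [ 0.13  0.79 -0.33  1.75  0.08  1.49 -1.8 ]
travel [ 0.68 -1.39 -1.92]
```

Emit:
servo_tool:
  deltas:
    - {"travel": [-0.3, -0.95, -1.15], "turn": [0, 0, 0], "claw": -1}
    - {"travel": [-0.3, -0.95, -1.15], "turn": [0, 0, 0], "claw": -1}
    - {"travel": [-0.3, -0.95, -1.15], "turn": [0, 0, 0], "claw": -1}
    - {"travel": [0, -0.95, -1.15], "turn": [0, 0, 0], "claw": -1}
    - {"travel": [1.3, -0.3, -0.35], "turn": [0, 0, 0], "claw": -1}
    - {"travel": [1.5, 0, 0], "turn": [0, 0, 0], "claw": -1}
    - {"travel": [1.5, 0.4, 0.45], "turn": [0, 0, 0], "claw": -1}
    - {"travel": [1.0, 0.8, 0.9], "turn": [0, 0, 0], "claw": -1}
    - {"travel": [0.2, 1.0, 1.15], "turn": [0, 0, 0], "claw": -1}
    - {"travel": [-0.5, 1.0, 1.15], "turn": [0, 0, 0], "claw": -1}

```text
time_s: 54.35
eef_pos: [0.3977, -0.0183, 0.088]
tcp_rot: [0.651, -0.634, -0.293, 0.298]
force: [0.9, 0.9, -0.9]
gripper_width: 0.148
```

```bash
python3 tip.py .4725 .03 .011;python3 circ.py .045 12 -20 1 .011
```

```text
t 54.4 tcp [ 0.3977 -0.0183  0.088 ] tip [ 0.4652 -0.0164  0.0102] tilt 49.4 head dir 1.6 roll -0.2 F [ 0.9  0.9 -0.9] w 13.6 q [ 0.18  0.8  -0.3   1.71  0.13  1.53 -1.74]
travel [-4.62 -0.5  -0.68]
tip rel [-0.0073 -0.0464] ang -99 r 0.047 z 0.0102
[-0.65  1.    1.1 ]
[-1.05  0.8   0.9 ]
[-1.4   0.5   0.55]
[-1.55  0.15  0.2 ]
[-1.55 -0.2  -0.2 ]
[-1.35 -0.5  -0.6 ]
[-1.  -0.8 -0.9]
[-0.55 -0.95 -1.1 ]
[ 0.  -1.  -1.2]
[ 0.55 -0.95 -1.1 ]
[ 1.   -0.75 -0.9 ]
[ 1.35 -0.5  -0.6 ]
```

Now one clockwise turn.

Emit:
servo_tool:
  deltas:
    - {"travel": [-0.65, 1.0, 1.1], "turn": [0, 0, 0], "claw": -1}
    - {"travel": [-1.05, 0.8, 0.9], "turn": [0, 0, 0], "claw": -1}
    - {"travel": [-1.4, 0.5, 0.55], "turn": [0, 0, 0], "claw": -1}
    - {"travel": [-1.55, 0.15, 0.2], "turn": [0, 0, 0], "claw": -1}
    - {"travel": [-1.55, -0.2, -0.2], "turn": [0, 0, 0], "claw": -1}
    - {"travel": [-1.35, -0.5, -0.6], "turn": [0, 0, 0], "claw": -1}
    - {"travel": [-1.0, -0.8, -0.9], "turn": [0, 0, 0], "claw": -1}
    - {"travel": [-0.55, -0.95, -1.1], "turn": [0, 0, 0], "claw": -1}
    - {"travel": [0, -1.0, -1.2], "turn": [0, 0, 0], "claw": -1}

```text
time_s: 55.25
eef_pos: [0.4075, 0.0736, 0.0889]
tcp_rot: [0.648, -0.636, -0.294, 0.3]
force: [0.1, -1.1, 0.2]
gripper_width: 0.152
```

```bash
python3 tip.py;python3 circ.py .04 10 -20 1 .011
```

```text
t 55.2 tcp [0.4075 0.0736 0.0889] tip [0.4747 0.0749 0.0108] tilt 49.6 head dir 1.1 roll 0.0 F [ 0.1 -1.1  0.2] w 14.0 q [ 0.07  0.83 -0.35  1.66  0.05  1.54 -1.86]
tip rel [0.0022 0.0449] ang 87 r 0.045 z 0.0108
[ 0.6 -0.9 -1.1]
[ 0.9  -0.75 -0.85]
[ 1.2 -0.5 -0.6]
[ 1.35 -0.25 -0.3 ]
[1.4  0.05 0.1 ]
[1.25 0.35 0.45]
[1.   0.65 0.75]
[0.6  0.8  0.95]
[0.15 0.9  1.05]
[-0.35  0.85  1.05]
```

Emit:
servo_tool:
  deltas:
    - {"travel": [0.6, -0.9, -1.1], "turn": [0, 0, 0], "claw": -1}
    - {"travel": [0.9, -0.75, -0.85], "turn": [0, 0, 0], "claw": -1}
    - {"travel": [1.2, -0.5, -0.6], "turn": [0, 0, 0], "claw": -1}
    - {"travel": [1.35, -0.25, -0.3], "turn": [0, 0, 0], "claw": -1}
    - {"travel": [1.4, 0.05, 0.1], "turn": [0, 0, 0], "claw": -1}
    - {"travel": [1.25, 0.35, 0.45], "turn": [0, 0, 0], "claw": -1}
    - {"travel": [1.0, 0.65, 0.75], "turn": [0, 0, 0], "claw": -1}
    - {"travel": [0.6, 0.8, 0.95], "turn": [0, 0, 0], "claw": -1}
    - {"travel": [0, 0, 0], "turn": [0, 0, 0], "claw": -1}

```text
time_s: 56.15
eef_pos: [0.4212, -0.0104, 0.0883]
tcp_rot: [0.65, -0.635, -0.293, 0.298]
force: [0.0, 0.3, 3.0]
gripper_width: 0.144
```

```bash
python3 tip.py .47 .02 .13
python3 - <<'E'
from h import *
save(get_image("wrist"),"w18.png")
save(get_image("scene"),"s18.png",(240,150,380,260),5)
E
```

```text
t 56.1 tcp [ 0.4212 -0.0104  0.0883] tip [ 0.4886 -0.0087  0.0104] tilt 49.4 head dir 1.4 roll -0.1 F [0.  0.3 3. ] w 13.2 q [ 0.17  0.83 -0.3   1.64  0.13  1.57 -1.75]
travel [-2.94 10.25 -6.4 ]
```

Emit:
servo_tool:
  deltas:
    - {"travel": [0, 1, -0.85], "turn": [0, 0, 0], "claw": -1}
    - {"travel": [0, 1.5, -1.3], "turn": [0, 0, 0], "claw": -1}
    - {"travel": [0, 2, -1.7], "turn": [0, 0, 0], "claw": -1}
    - {"travel": [0, 2.2, -1.9], "turn": [0, 0, 0], "claw": -1}
    - {"travel": [0, 2.2, -1.9], "turn": [0, 0, 0], "claw": -1}
    - {"travel": [0, 0, 0], "turn": [0, 0, 0], "claw": -1}

```text
time_s: 56.85
eef_pos: [0.4239, -0.0073, 0.2145]
tcp_rot: [0.653, -0.633, -0.291, 0.297]
force: [0.1, -0.3, -0.0]
gripper_width: 0.145
```

Emit:
servo_tool:
  deltas:
    - {"travel": [0, 0, 0], "turn": [0.13, 0, 0], "claw": -1}
    - {"travel": [0, 0, 0], "turn": [0.13, 0, 0], "claw": -1}
    - {"travel": [0, 0, 0], "turn": [0.13, 0, 0], "claw": -1}
    - {"travel": [0, 0, 0], "turn": [0.13, 0, 0], "claw": -1}
    - {"travel": [0, 0, 0], "turn": [0.13, 0, 0], "claw": -1}
    - {"travel": [0, 0, 0], "turn": [0.13, 0, 0], "claw": -1}
    - {"travel": [0, 0, 0], "turn": [0, 0, 0], "claw": -1}

```text
time_s: 57.55
eef_pos: [0.4244, -0.0048, 0.215]
tcp_rot: [0.718, -0.695, -0.018, 0.016]
force: [-0.1, -0.0, -0.5]
gripper_width: 0.145
```

```bash
python3 plan.py .48 -.2 .22 -90
python3 - <<'E'
from h import *
save(get_image("scene"),"s19.png",(150,90,430,300),2.8)
E
```

```text
t 57.5 tcp [ 0.4244 -0.0048  0.215 ] yaw -88.1 F [-0.1 -0.  -0.5] M [ 0.03 -0.07  0.04] w 13.3mm q [ 0.31  0.14 -0.41  2.07  0.06  0.99 -1.66]
travel cm in tool now [19.69 -4.88 -0.8 ] in target frame [19.52 -5.56 -0.5 ]
turn [0.048 0.003 0.033]
```

Emit:
servo_tool:
  deltas:
    - {"travel": [3, -0.8, -0.3], "turn": [0.048, 0, 0.033], "claw": -1}
    - {"travel": [4, -1, 0], "turn": [0, 0, 0], "claw": -1}
    - {"travel": [4, -1, 0], "turn": [0, 0, 0], "claw": -1}
    - {"travel": [4, -1.5, 0], "turn": [0, 0, 0], "claw": -1}
    - {"travel": [3.5, -1.5, 0], "turn": [0, 0, 0], "claw": -1}
    - {"travel": [0, 0, 0], "turn": [0, 0, 0], "claw": -1}

```text
time_s: 58.2
eef_pos: [0.4938, -0.1951, 0.217]
tcp_rot: [0.709, -0.705, -0.005, 0.001]
force: [-0.1, -0.1, -0.0]
gripper_width: 0.147
```

Emit:
servo_tool:
  deltas:
    - {"travel": [0, 0, 0], "turn": [0, 0, -0.14], "claw": -1}
    - {"travel": [0, 0, 0], "turn": [0, 0, -0.14], "claw": -1}
    - {"travel": [0, 0, 0], "turn": [0, 0, -0.14], "claw": -1}
    - {"travel": [0, 0, 0], "turn": [0, 0, -0.14], "claw": -1}
    - {"travel": [0, 0, 0], "turn": [0, 0, -0.14], "claw": -1}
    - {"travel": [0, 0, 0], "turn": [0, 0, -0.14], "claw": -1}
    - {"travel": [0, 0, 0], "turn": [0, 0, -0.14], "claw": -1}
    - {"travel": [0, 0, 0], "turn": [0, 0, -0.14], "claw": -1}
    - {"travel": [0, 0, 0], "turn": [0, 0, -0.14], "claw": -1}
    - {"travel": [0, 0, 0], "turn": [0, 0, -0.14], "claw": -1}
    - {"travel": [0, 0, 0], "turn": [0, 0, 0], "claw": -1}

```text
time_s: 59.3
eef_pos: [0.5015, -0.1886, 0.2094]
tcp_rot: [0.998, -0.051, -0.019, -0.012]
force: [0.2, -0.2, -0.2]
gripper_width: 0.145
```

```bash
python3 plan.py .514 -.2105 .2 77.6
```

```text
t 59.3 tcp [ 0.5015 -0.1886  0.2094] yaw -5.9 F [ 0.2 -0.2 -0.2] M [-0.03 -0.11 -0.  ] w 13.4mm q [ 0.72  0.36 -0.51  1.83  0.18  1.04  0.04]
travel cm in tool now [1.51 2.07 0.84] in target frame [-1.87  1.69  0.94]
turn [-0.046  0.016 -1.457]
```

Emit:
servo_tool:
  deltas:
    - {"travel": [0, 0, 0], "turn": [-0.02, 0, -0.14], "claw": -1}
    - {"travel": [0, 0, 0], "turn": [0, 0, -0.14], "claw": -1}
    - {"travel": [0, 0, 0], "turn": [0, 0, -0.14], "claw": -1}
    - {"travel": [0, 0, 0], "turn": [0, 0, -0.14], "claw": -1}
    - {"travel": [0, 0, 0], "turn": [0, 0, -0.14], "claw": -1}
    - {"travel": [0, 0, 0], "turn": [0, 0, -0.14], "claw": -1}
    - {"travel": [0, 0, 0], "turn": [0, 0, -0.14], "claw": -1}
    - {"travel": [0, 0, 0], "turn": [0, 0, -0.14], "claw": -1}
    - {"travel": [0, 0, 0], "turn": [0, 0, -0.14], "claw": -1}
    - {"travel": [0, 0, 0], "turn": [0, 0, -0.14], "claw": -1}
    - {"travel": [0, 0, 0], "turn": [0, 0, 0], "claw": -1}

```text
time_s: 60.4
eef_pos: [0.5061, -0.1837, 0.2057]
tcp_rot: [0.791, 0.612, -0.015, -0.023]
force: [-0.2, -0.6, -1.0]
gripper_width: 0.144
```

```bash
python3 plan.py .514 -.2105 .1 77.6
python3 - <<'E'
from h import *
c=camera_info("wrist");im=get_image("wrist");save(im,"w20.png")
for y,x in ((.05,.125),(-.05,.125),(-.05,-.125),(.05,-.125)):
    a=np.radians(-12.4);P=[.514+x*np.cos(a)-y*np.sin(a),-.2105+x*np.sin(a)+y*np.cos(a),.004];print(proj(c,P).round(1))
E
```

```text
t 60.4 tcp [ 0.5061 -0.1837  0.2057] yaw 75.4 F [-0.2 -0.6 -1. ] M [ 0.07 -0.23 -0.01] w 13.2mm q [ 0.9   0.45 -0.79  1.81  0.34  1.09  1.3 ]
travel cm in tool now [-2.44  2.02 10.46] in target frame [-2.45  1.35 10.57]
turn [-0.055 -0.005 -0.038]
[301.4 302. ]
[227.9 304.8]
[213.2 112.7]
[296.3 109.5]
```

Emit:
servo_tool:
  deltas:
    - {"travel": [-2.45, 1.5, 0], "turn": [-0.055, -0.005, -0.038], "claw": -1}
    - {"travel": [0, 0, 3], "turn": [0, 0, 0], "claw": -1}
    - {"travel": [0, 0, 4], "turn": [0, 0, 0], "claw": -1}
    - {"travel": [0, 0, 3], "turn": [0, 0, 0], "claw": -1}
    - {"travel": [0, 0, 0], "turn": [0, 0, 0], "claw": -1}
    - {"travel": [0, 0, 0], "turn": [0, 0, 0], "claw": -1}

```text
time_s: 61.05
eef_pos: [0.518, -0.2125, 0.1029]
tcp_rot: [0.789, 0.614, 0.001, 0.001]
force: [0.4, -0.1, -0.3]
gripper_width: 0.146
```

```bash
python3 plan.py .514 -.2105 .04 77.6
```

```text
t 61.0 tcp [ 0.518  -0.2125  0.1029] yaw 75.8 F [ 0.4 -0.1 -0.3] M [ 0.05 -0.14 -0.01] w 13.4mm q [ 0.87  0.58 -0.7   1.88  0.48  0.86  1.25]
travel cm in tool now [ 0.1  -0.45  6.29] in target frame [ 0.11 -0.43  6.29]
turn [ 0.003  0.001 -0.031]
```

Emit:
servo_tool:
  deltas:
    - {"travel": [0.1, -0.45, 1], "turn": [0.003, 0, -0.031], "claw": -1}
    - {"travel": [0, 0, 2.5], "turn": [0, 0, 0], "claw": -1}
    - {"travel": [0, 0, 2.5], "turn": [0, 0, 0], "claw": -1}
    - {"travel": [0, 0, 1], "turn": [0, 0, 0], "claw": -1}
    - {"travel": [0, 0, 0], "turn": [0, 0, 0], "claw": -1}
    - {"travel": [0, 0, 0], "turn": [0, 0, 0], "claw": -1}

```text
time_s: 61.65
eef_pos: [0.5189, -0.2116, 0.0377]
tcp_rot: [0.779, 0.627, 0.002, 0.006]
force: [-0.2, 0.8, -0.5]
gripper_width: 0.144
```

```bash
python3 plan.py .514 -.2105 .0078 77.6
```

```text
t 61.6 tcp [ 0.5189 -0.2116  0.0377] yaw 77.6 F [-0.2  0.8 -0.5] M [ 0.02 -0.13  0.05] w 13.2mm q [ 0.81  0.66 -0.63  1.92  0.58  0.74  1.2 ]
travel cm in tool now [ 0.01 -0.54  2.98] in target frame [-0.   -0.5   2.99]
turn [0.011 0.004 0.   ]
```

Emit:
servo_tool:
  deltas:
    - {"travel": [0, -0.55, 0.8], "turn": [0.011, 0.004, 0], "claw": -1}
    - {"travel": [0, 0, 0.9], "turn": [0, 0, 0], "claw": -1}
    - {"travel": [0, 0, 0.6], "turn": [0, 0, 0], "claw": -1}
    - {"travel": [0, 0, 0], "turn": [0, 0, 0], "claw": -1}
    - {"travel": [0, 0, 0], "turn": [0, 0, 0], "claw": -1}

```text
time_s: 62.15
eef_pos: [0.5154, -0.2112, 0.0165]
tcp_rot: [0.779, 0.627, 0.001, 0.002]
force: [-2.3, 0.1, 3.0]
gripper_width: 0.145
```

```bash
python3 plan.py .514 -.2105 .0078 77.6
```

```text
t 62.1 tcp [ 0.5154 -0.2112  0.0165] yaw 77.6 F [-2.3  0.1  3. ] M [ 0.09 -0.05  0.02] w 13.4mm q [ 0.8   0.69 -0.61  1.93  0.6   0.71  1.18]
travel cm in tool now [ 0.04 -0.15  0.87] in target frame [ 0.04 -0.15  0.87]
turn [0.005 0.002 0.   ]
```

Run:
```python
from h import *
save(get_image("wrist"),"w21.png")
save(get_image("scene"),"s21.png",(150,90,330,220),4.2)
```

Emit:
servo_tool:
  deltas:
    - {"travel": [0, -0.1, 0.5], "turn": [0, 0, 0], "claw": -1}
    - {"travel": [0, 0, 0.4], "turn": [0, 0, 0], "claw": -1}
    - {"travel": [0, 0, 0.1], "turn": [0, 0, 0], "claw": -1}
  newtons: 12

```text
time_s: 62.55
eef_pos: [0.515, -0.2113, 0.0067]
tcp_rot: [0.779, 0.627, 0.001, 0.003]
force: [-3.9, 1.0, 16.9]
gripper_width: 0.151
```

```bash
python3 plan.py .514 -.2105 .006 77.6
python3 - <<'E'
from h import *
save(get_image("wrist"),"w22.png",(180,20,380,300),2)
E
```

```text
t 62.5 tcp [ 0.515  -0.2113  0.0067] yaw 77.6 F [-3.9  1.  16.9] M [ 0.27  0.81 -0.01] w 13.8mm q [ 0.79  0.71 -0.6   1.93  0.62  0.69  1.17]
travel cm in tool now [ 0.06 -0.11  0.07] in target frame [ 0.06 -0.11  0.07]
turn [ 0.006  0.002 -0.   ]
```

Emit:
servo_tool:
  deltas:
    - {"travel": [0, 0, 0], "turn": [0, 0, 0], "claw": -0.4}
    - {"travel": [0, 0, 0], "turn": [0, 0, 0], "claw": -0.4}
    - {"travel": [0, 0, 0], "turn": [0, 0, 0], "claw": -0.4}

```text
time_s: 62.9
eef_pos: [0.5148, -0.2113, 0.006]
tcp_rot: [0.779, 0.627, 0.001, 0.003]
force: [-0.5, 0.7, -0.6]
gripper_width: 0.307
```

```bash
python3 plan.py .514 -.2105 .0055 77.6
python3 - <<'E'
from h import *
c=camera_info("wrist");im=get_image("wrist");save(im,"w23.png",(180,20,380,300),2)
h=cv2.cvtColor(im,cv2.COLOR_RGB2HSV)
print(proj(c,[.514,-.2105,.016]))
E
```

```text
t 62.9 tcp [ 0.5148 -0.2113  0.006 ] yaw 77.6 F [-0.5  0.7 -0.6] M [ 0.06 -0.19 -0.01] w 28.2mm q [ 0.79  0.71 -0.6   1.93  0.62  0.69  1.17]
travel cm in tool now [ 0.06 -0.09  0.05] in target frame [ 0.06 -0.09  0.05]
turn [ 0.005  0.002 -0.   ]
[279.49327188 257.13976287]
```

Emit:
servo_tool:
  deltas:
    - {"travel": [0, 0, 0], "turn": [0, 0, 0], "claw": -1}
    - {"travel": [0, 0, 0], "turn": [0, 0, 0], "claw": -1}
    - {"travel": [0, 0, 0], "turn": [0, 0, 0], "claw": -1}
    - {"travel": [0, 0, 0], "turn": [0, 0, 0], "claw": -1}
    - {"travel": [0, 0, -2], "turn": [0, 0, 0], "claw": -1}
    - {"travel": [0, 0, -4], "turn": [0, 0, 0], "claw": -1}
    - {"travel": [0, 0, -4], "turn": [0, 0, 0], "claw": -1}
    - {"travel": [0, 0, -4], "turn": [0, 0, 0], "claw": -1}
    - {"travel": [0, 0, -4], "turn": [0, 0, 0], "claw": -1}
    - {"travel": [0, 0, -2], "turn": [0, 0, 0], "claw": -1}
    - {"travel": [0, 0, 0], "turn": [0, 0, 0], "claw": -1}
  newtons: 60

```text
time_s: 64.05
eef_pos: [0.5124, -0.21, 0.211]
tcp_rot: [0.779, 0.627, -0.001, -0.0]
force: [-0.4, 0.3, -0.9]
gripper_width: 0.145
```

Emit:
servo_tool:
  deltas:
    - {"travel": [0, 0, 0], "turn": [0, 0, 0.14], "claw": -1}
    - {"travel": [0, 0, 0], "turn": [0, 0, 0.14], "claw": -1}
    - {"travel": [0, 0, 0], "turn": [0, 0, 0.14], "claw": -1}
    - {"travel": [0, 0, 0], "turn": [0, 0, 0.14], "claw": -1}
    - {"travel": [0, 0, 0], "turn": [0, 0, 0.14], "claw": -1}
    - {"travel": [0, 0, 0], "turn": [0, 0, 0.14], "claw": -1}
    - {"travel": [0, 0, 0], "turn": [0, 0, 0.14], "claw": -1}
    - {"travel": [0, 0, 0], "turn": [0, 0, 0.14], "claw": -1}
    - {"travel": [0, 0, 0], "turn": [0, 0, 0.14], "claw": -1}
    - {"travel": [0, 0, 0], "turn": [0, 0, 0.14], "claw": -1}
    - {"travel": [0, 0, 0], "turn": [0, 0, 0.14], "claw": -1}
    - {"travel": [0, 0, 0], "turn": [0, 0, 0.14], "claw": -1}

```text
time_s: 65.25
eef_pos: [0.5015, -0.2085, 0.1909]
tcp_rot: [0.981, -0.196, -0.014, -0.001]
force: [0.2, 0.1, -0.8]
gripper_width: 0.142
```

Emit:
servo_tool:
  deltas:
    - {"travel": [0, 0, 0], "turn": [0, 0, 0.14], "claw": -1}
    - {"travel": [0, 0, 0], "turn": [0, 0, 0.14], "claw": -1}
    - {"travel": [0, 0, 0], "turn": [0, 0, 0.14], "claw": -1}
    - {"travel": [0, 0, 0], "turn": [0, 0, 0.14], "claw": -1}
    - {"travel": [0, 0, 0], "turn": [0, 0, 0.14], "claw": -1}
    - {"travel": [0, 0, 0], "turn": [0, 0, 0.14], "claw": -1}
    - {"travel": [0, 0, 0], "turn": [0, 0, 0.14], "claw": -1}
    - {"travel": [0, 0, 0], "turn": [0, 0, 0.14], "claw": -1}
    - {"travel": [0, 0, 0], "turn": [0, 0, 0], "claw": -1}

```text
time_s: 66.15
eef_pos: [0.4916, -0.2067, 0.1738]
tcp_rot: [0.709, -0.704, -0.023, 0.014]
force: [-0.0, -0.3, -0.6]
gripper_width: 0.141
```

```bash
python3 plan.py .44 .03 .22 -90
```

```text
t 66.2 tcp [ 0.4916 -0.2067  0.1738] yaw -89.6 F [-0.  -0.3 -0.6] M [ 0.01 -0.08  0.01] w 12.9mm q [ 0.49  0.36 -0.2   1.88  0.09  0.97 -1.31]
travel cm in tool now [-23.76   5.22  -4.02] in target frame [-23.67   5.16  -4.62]
turn [0.052 0.014 0.007]
```

Emit:
servo_tool:
  deltas:
    - {"travel": [0, 0, -3], "turn": [0.05, 0.014, 0.007], "claw": -1}
    - {"travel": [-3.5, 0.7, -1], "turn": [0, 0, 0], "claw": -1}
    - {"travel": [-4.8, 1, 0], "turn": [0, 0, 0], "claw": -1}
    - {"travel": [-4.8, 1, 0], "turn": [0, 0, 0], "claw": -1}
    - {"travel": [-4.8, 1, 0], "turn": [0, 0, 0], "claw": -1}
    - {"travel": [-4.5, 1, 0], "turn": [0, 0, 0], "claw": -1}
    - {"travel": [0, 0, 0], "turn": [0, 0, 0], "claw": -1}

```text
time_s: 66.85
eef_pos: [0.4387, 0.0221, 0.2075]
tcp_rot: [0.714, -0.7, -0.003, 0.004]
force: [-0.1, -0.9, -0.6]
gripper_width: 0.147
```

Emit:
servo_tool:
  deltas:
    - {"travel": [0, 0, 0], "turn": [-0.13, 0, 0], "claw": -1}
    - {"travel": [0, 0, 0], "turn": [-0.13, 0, 0], "claw": -1}
    - {"travel": [0, 0, 0], "turn": [-0.13, 0, 0], "claw": -1}
    - {"travel": [0, 0, 0], "turn": [-0.13, 0, 0], "claw": -1}
    - {"travel": [0, 0, 0], "turn": [-0.13, 0, 0], "claw": -1}
    - {"travel": [0, 0, 0], "turn": [-0.13, 0, 0], "claw": -1}
    - {"travel": [0, 0, 0], "turn": [0, 0, 0], "claw": -1}

```text
time_s: 67.55
eef_pos: [0.4358, 0.0184, 0.2015]
tcp_rot: [0.662, -0.633, -0.279, 0.289]
force: [-0.5, 0.0, -1.5]
gripper_width: 0.146
```

```bash
python3 tip.py .49 .03 .07
python3 - <<'E'
from h import *
save(get_image("wrist"),"w24.png")
save(get_image("scene"),"s24.png",(240,150,380,260),5)
E
```

```text
t 67.5 tcp [0.4358 0.0184 0.2015] tip [0.5059 0.0217 0.1262] tilt 47.4 head dir 2.7 roll -0.2 F [-0.5  0.  -1.5] w 13.4 q [ 0.13  0.67 -0.31  1.6   0.07  1.73 -1.75]
travel [-0.88 -3.08  4.95]
```

```bash
python3 - <<'E'
from h import *
c=camera_info("scene")
for n,p,z in (("free",(258,378),.005),("free2",(300,318),.005),("tab",(327,352),.02),("ballL",(232,320),.016),("tabc",(318,272),.02),("floorcentre?",(313,322),.005)):
    print(n,onz(c,(240+p[0]/5-.4,150+p[1]/5-.4),z).round(3))
E
python3 tip.py .525 .02 .06
```

```text
free [0.517 0.04  0.005]
free2 [0.473 0.028 0.005]
tab [0.484 0.059 0.02 ]
ballL [0.507 0.008 0.016]
tabc [0.452 0.019 0.02 ]
floorcentre? [0.47  0.035 0.005]
t 67.7 tcp [0.4356 0.0188 0.2049] tip [0.5063 0.0221 0.1301] tilt 46.9 head dir 2.6 roll -0.2 F [ 0.5 -0.4  0.5] w 12.9 q [ 0.13  0.66 -0.32  1.6   0.07  1.72 -1.75]
travel [ 0.31 -6.38  3.43]
```

```bash
python3 tip.py .522 .036 .05
```

```text
t 67.7 tcp [0.4356 0.0188 0.2049] tip [0.5063 0.0221 0.1301] tilt 46.9 head dir 2.6 roll -0.2 F [ 0.5 -0.4  0.5] w 12.9 q [ 0.13  0.66 -0.32  1.6   0.07  1.72 -1.75]
travel [-1.3  -6.96  4.29]
```

Emit:
servo_tool:
  deltas:
    - {"travel": [-0.4, -2, 1.2], "turn": [-0.02, 0, 0], "claw": -1}
    - {"travel": [-0.4, -2.2, 1.3], "turn": [-0.02, 0, 0], "claw": -1}
    - {"travel": [-0.3, -1.8, 1.2], "turn": [0, 0, 0], "claw": -1}
    - {"travel": [0, 0, 0], "turn": [0, 0, 0], "claw": -1}
    - {"travel": [0, 0, 0], "turn": [0, 0, 0], "claw": -1}

```text
time_s: 68.15
eef_pos: [0.4494, 0.0297, 0.1417]
tcp_rot: [0.662, -0.631, -0.282, 0.291]
force: [0.9, -0.4, 0.3]
gripper_width: 0.139
```

```bash
python3 tip.py .522 .036 .012
```

```text
t 68.2 tcp [0.4494 0.0297 0.1417] tip [0.519  0.0333 0.0658] tilt 47.8 head dir 3.0 roll -0.3 F [ 0.9 -0.4  0.3] w 12.8 q [ 0.1   0.77 -0.31  1.57  0.08  1.65 -1.77]
travel [-0.23 -4.2   3.38]
```

Emit:
servo_tool:
  deltas:
    - {"travel": [-0.2, -1.2, 1], "turn": [0, 0, 0], "claw": -1}
    - {"travel": [0, -1.2, 1], "turn": [0, 0, 0], "claw": -1}
    - {"travel": [0, -0.8, 0.6], "turn": [0, 0, 0], "claw": -1}
    - {"travel": [0, 0, 0], "turn": [0, 0, 0], "claw": -1}
    - {"travel": [0, 0, 0], "turn": [0, 0, 0], "claw": -1}

```text
time_s: 68.65
eef_pos: [0.453, 0.0315, 0.1011]
tcp_rot: [0.663, -0.632, -0.279, 0.288]
force: [-0.5, 0.2, -0.4]
gripper_width: 0.148
```

```bash
python3 tip.py .522 .036 .011
python3 - <<'E'
from h import *
save(get_image("wrist"),"w25.png")
save(get_image("scene"),"s25.png",(240,150,380,260),5)
E
```

```text
t 68.7 tcp [0.453  0.0315 0.1011] tip [0.5232 0.0351 0.0258] tilt 47.3 head dir 2.9 roll -0.3 F [-0.5  0.2 -0.4] w 13.6 q [ 0.09  0.83 -0.3   1.57  0.1   1.59 -1.77]
travel [-0.09 -1.01  1.09]
```

Emit:
servo_tool:
  deltas:
    - {"travel": [0, 0.6, -0.5], "turn": [-0.08, 0, 0], "claw": -1}
    - {"travel": [0, 0.6, -0.5], "turn": [-0.08, 0, 0], "claw": -1}
    - {"travel": [0, 0, 0], "turn": [-0.03, 0, 0], "claw": -1}
    - {"travel": [0, 0, 0], "turn": [0, 0, 0], "claw": -1}

```text
time_s: 69.15
eef_pos: [0.4537, 0.0314, 0.1191]
tcp_rot: [0.632, -0.602, -0.339, 0.351]
force: [0.6, -0.3, -0.4]
gripper_width: 0.142
```

```bash
python3 tip.py .52 .034 .011
```

```text
t 69.2 tcp [0.4537 0.0314 0.1191] tip [0.5081 0.0344 0.0317] tilt 58.4 head dir 3.1 roll -0.3 F [ 0.6 -0.3 -0.4] w 13.1 q [ 0.07  0.92 -0.28  1.46  0.07  1.8  -1.77]
travel [ 0.1  -2.39  0.07]
```

Emit:
servo_tool:
  deltas:
    - {"travel": [0, -1.2, 0.2], "turn": [0.05, 0, 0], "claw": -1}
    - {"travel": [0, -0.7, 0], "turn": [0, 0, 0], "claw": -1}
    - {"travel": [0, 0, 0], "turn": [0, 0, 0], "claw": -1}
    - {"travel": [0, 0, 0], "turn": [0, 0, 0], "claw": -1}

```text
time_s: 69.55
eef_pos: [0.4629, 0.0321, 0.1024]
tcp_rot: [0.641, -0.611, -0.323, 0.334]
force: [-0.1, 0.3, -0.1]
gripper_width: 0.142
```

```bash
python3 tip.py .52 .034 .011
```

```text
t 69.5 tcp [0.4629 0.0321 0.1024] tip [0.5219 0.0353 0.018 ] tilt 55.4 head dir 3.1 roll -0.3 F [-0.1  0.3 -0.1] w 13.0 q [ 0.07  0.92 -0.28  1.46  0.08  1.74 -1.77]
travel [ 0.12 -0.47  0.56]
```

Emit:
servo_tool:
  deltas:
    - {"travel": [0.1, -0.4, 0.5], "turn": [0, 0, 0], "claw": -1}
    - {"travel": [0, -0.15, 0.1], "turn": [0, 0, 0], "claw": -1}

```text
time_s: 69.75
eef_pos: [0.4611, 0.031, 0.0945]
tcp_rot: [0.641, -0.611, -0.323, 0.334]
force: [0.8, 0.0, -1.2]
gripper_width: 0.142
```

```bash
python3 tip.py; python3 circ.py .042 10 20 1 .011
```

```text
t 69.8 tcp [0.4611 0.031  0.0945] tip [0.5201 0.0341 0.0101] tilt 55.4 head dir 3.1 roll -0.3 F [ 0.8  0.  -1.2] w 13.1 q [ 0.07  0.93 -0.28  1.47  0.08  1.73 -1.76]
tip rel [0.0476 0.0041] ang 5 r 0.048 z 0.0101
[-1.5  0.4  0.5]
[-1.2   0.55  0.75]
[-0.85  0.7   1.  ]
[-0.4   0.8   1.15]
[0.1  0.85 1.2 ]
[0.55 0.75 1.1 ]
[1.  0.6 0.9]
[1.3  0.4  0.55]
[1.45 0.1  0.15]
[ 1.45 -0.15 -0.25]
```

Emit:
servo_tool:
  deltas:
    - {"travel": [-1.5, 0.4, 0.5], "turn": [0, 0, 0], "claw": -1}
    - {"travel": [-1.2, 0.55, 0.75], "turn": [0, 0, 0], "claw": -1}
    - {"travel": [-0.85, 0.7, 1.0], "turn": [0, 0, 0], "claw": -1}
    - {"travel": [-0.4, 0.8, 1.15], "turn": [0, 0, 0], "claw": -1}
    - {"travel": [0.1, 0.85, 1.2], "turn": [0, 0, 0], "claw": -1}
    - {"travel": [0.55, 0.75, 1.1], "turn": [0, 0, 0], "claw": -1}
    - {"travel": [1.0, 0.6, 0.9], "turn": [0, 0, 0], "claw": -1}
    - {"travel": [1.3, 0.4, 0.55], "turn": [0, 0, 0], "claw": -1}
    - {"travel": [1.45, 0.1, 0.15], "turn": [0, 0, 0], "claw": -1}

```text
time_s: 70.65
eef_pos: [0.3677, 0.0328, 0.0981]
tcp_rot: [0.647, -0.608, -0.319, 0.331]
force: [1.0, 3.4, 4.2]
gripper_width: 0.145
```

```bash
python3 tip.py; python3 circ.py .044 10 20 1 .011
python3 - <<'E'
from h import *
save(get_image("wrist"),"w26.png")
E
```

```text
t 70.7 tcp [0.3677 0.0328 0.0981] tip [0.4274 0.0371 0.0143] tilt 54.8 head dir 4.1 roll -0.6 F [1.  3.4 4.2] w 13.3 q [ 0.1   0.81 -0.31  1.73  0.07  1.58 -1.78]
tip rel [-0.0451  0.0071] ang 171 r 0.046 z 0.0143
[ 1.6  -0.15  0.05]
[ 1.45 -0.35 -0.4 ]
[ 1.2  -0.6  -0.75]
[ 0.8  -0.75 -1.05]
[ 0.3  -0.85 -1.2 ]
[-0.2  -0.9  -1.25]
[-0.7 -0.8 -1.1]
[-1.15 -0.6  -0.85]
[-1.4  -0.35 -0.45]
[-1.55 -0.05 -0.05]
```

```bash
sed -i 's/TIP=np.array(\[0,-.103,-.0006\])/TIP=np.array([0,-.1027,-.009])/; s/C=np.array(\[.4725,.03\])/C=np.array([.482,.03])/' tip.py circ.py; python3 tip.py; python3 circ.py .042 10 20 1 .011
```

```text
t 70.7 tcp [0.3675 0.0301 0.0984] tip [0.4338 0.0343 0.0196] tilt 54.9 head dir 3.8 roll -0.5 F [-1.5  2.7  8. ] w 13.0 q [ 0.1   0.81 -0.3   1.73  0.07  1.58 -1.78]
tip rel [-0.0482  0.0043] ang 175 r 0.048 z 0.0196
[ 1.6  -0.55 -0.05]
[ 1.4  -0.6  -0.45]
[ 1.05 -0.7  -0.8 ]
[ 0.65 -0.8  -1.05]
[ 0.2  -0.85 -1.2 ]
[-0.3  -0.85 -1.15]
[-0.75 -0.7  -1.  ]
[-1.15 -0.55 -0.75]
[-1.4  -0.25 -0.35]
[-1.45  0.    0.05]
```

Emit:
servo_tool:
  deltas:
    - {"travel": [0.6, -0.7, -1.2], "turn": [0, 0, 0], "claw": -1}
    - {"travel": [1.2, -0.7, -0.8], "turn": [0, 0, 0], "claw": -1}
    - {"travel": [1.3, -0.8, -0.8], "turn": [0, 0, 0], "claw": -1}
    - {"travel": [1.0, -0.85, -1.0], "turn": [0, 0, 0], "claw": -1}
    - {"travel": [0.3, -0.85, -1.1], "turn": [0, 0, 0], "claw": -1}

```text
time_s: 71.2
eef_pos: [0.4241, -0.0118, 0.1015]
tcp_rot: [0.641, -0.602, -0.333, 0.341]
force: [-22.2, 5.5, 25.4]
gripper_width: 0.146
```

```bash
python3 tip.py; python3 circ.py .042 10 20 1 .011
```

```text
t 71.2 tcp [ 0.4241 -0.0118  0.1015] tip [ 0.4875 -0.0071  0.0204] tilt 56.9 head dir 4.5 roll -0.9 F [-22.2   5.5  25.4] w 13.4 q [ 0.13  0.89 -0.27  1.57  0.12  1.71 -1.71]
tip rel [ 0.0055 -0.0371] ang -82 r 0.037 z 0.0204
[-0.15 -1.15 -0.9 ]
[-0.7  -0.85 -0.9 ]
[-1.15 -0.6  -0.65]
[-1.4 -0.3 -0.3]
[-1.45  0.    0.15]
[-1.3   0.3   0.55]
[-1.05  0.55  0.9 ]
[-0.6  0.7  1.1]
[-0.1  0.8  1.2]
[0.4  0.75 1.2 ]
```

Emit:
servo_tool:
  deltas:
    - {"travel": [0, 1.2, -0.2], "turn": [0, 0, 0], "claw": -1}
    - {"travel": [0, 0.6, -0.3], "turn": [0, 0, 0], "claw": -1}
    - {"travel": [0, 0, 0], "turn": [0, 0, 0], "claw": -1}

```text
time_s: 71.5
eef_pos: [0.4181, -0.0155, 0.1184]
tcp_rot: [0.639, -0.602, -0.333, 0.343]
force: [0.7, 0.7, -0.7]
gripper_width: 0.143
```

```bash
python3 tip.py
python3 - <<'E'
from h import *
save(get_image("wrist"),"w27.png")
save(get_image("scene"),"s27.png",(240,150,380,260),5)
E
```

```text
t 71.5 tcp [ 0.4181 -0.0155  0.1184] tip [ 0.4812 -0.0112  0.037 ] tilt 57.2 head dir 4.1 roll -0.7 F [ 0.7  0.7 -0.7] w 13.2 q [ 0.14  0.86 -0.27  1.58  0.11  1.73 -1.71]
```

```bash
python3 - <<'E'
from h import *
c=camera_info("scene")
for p in ((335,350),(350,330)):
    print(onz(c,(240+p[0]/5-.4,150+p[1]/5-.4),.005).round(3))
E
python3 tip.py .487 .046 .04
```

```text
[0.473 0.056 0.005]
[0.458 0.052 0.005]
t 71.6 tcp [ 0.4178 -0.0153  0.118 ] tip [ 0.4809 -0.0109  0.0366] tilt 57.2 head dir 4.2 roll -0.8 F [ 0.2  0.8 -0.9] w 13.4 q [ 0.14  0.86 -0.27  1.58  0.11  1.73 -1.71]
travel [-5.66 -0.27 -0.91]
```

Emit:
servo_tool:
  deltas:
    - {"travel": [-1.8, 0, -0.4], "turn": [0, 0, 0], "claw": -1}
    - {"travel": [-2, 0, -0.3], "turn": [0, 0, 0], "claw": -1}
    - {"travel": [-1.6, 0, -0.3], "turn": [0, 0, 0], "claw": -1}
    - {"travel": [0, 0, 0], "turn": [0, 0, 0], "claw": -1}

```text
time_s: 72.0
eef_pos: [0.424, 0.0451, 0.1239]
tcp_rot: [0.64, -0.602, -0.334, 0.343]
force: [0.1, 0.1, -0.8]
gripper_width: 0.147
```

```bash
python3 tip.py .484 .048 .012
python3 - <<'E'
from h import *
save(get_image("wrist"),"w28.png")
E
```

```text
t 72.0 tcp [0.424  0.0451 0.1239] tip [0.4871 0.0496 0.0425] tilt 57.1 head dir 4.4 roll -0.8 F [ 0.1  0.1 -0.8] w 13.5 q [ 0.07  0.87 -0.3   1.56  0.05  1.74 -1.78]
travel [ 0.19 -2.39  1.92]
```

Emit:
servo_tool:
  deltas:
    - {"travel": [0.1, -0.8, 0.7], "turn": [0, 0, 0], "claw": -1}
    - {"travel": [0, -0.9, 0.7], "turn": [0, 0, 0], "claw": -1}
    - {"travel": [0, -0.5, 0.4], "turn": [0, 0, 0], "claw": -1}
    - {"travel": [0, 0, 0], "turn": [0, 0, 0], "claw": -1}

```text
time_s: 72.45
eef_pos: [0.4198, 0.0418, 0.0925]
tcp_rot: [0.639, -0.602, -0.334, 0.344]
force: [-0.0, 1.2, -1.3]
gripper_width: 0.145
```

```bash
python3 tip.py .484 .048 .011
python3 - <<'E'
from h import *
save(get_image("wrist"),"w29.png",(60,0,500,300),1.7)
save(get_image("scene"),"s29.png",(240,150,380,260),5)
E
```

```text
t 72.5 tcp [0.4198 0.0418 0.0925] tip [0.4828 0.046  0.0109] tilt 57.3 head dir 4.1 roll -0.7 F [-0.   1.2 -1.3] w 13.4 q [ 0.07  0.91 -0.29  1.57  0.07  1.69 -1.78]
travel [-0.19 -0.07 -0.11]
```

Emit:
servo_tool:
  deltas:
    - {"travel": [1.3, 0, 0], "turn": [0, 0, 0], "claw": -1}
    - {"travel": [1.3, -0.05, -0.1], "turn": [0, 0, 0], "claw": -1}
    - {"travel": [1.3, -0.05, -0.1], "turn": [0, 0, 0], "claw": -1}
    - {"travel": [1.3, -0.05, -0.1], "turn": [0, 0, 0], "claw": -1}
    - {"travel": [1.3, -0.05, -0.1], "turn": [0, 0, 0], "claw": -1}
    - {"travel": [1.0, -0.05, -0.1], "turn": [0, 0, 0], "claw": -1}

```text
time_s: 73.15
eef_pos: [0.421, -0.0083, 0.101]
tcp_rot: [0.645, -0.586, -0.359, 0.335]
force: [-0.3, -0.5, 0.2]
gripper_width: 0.145
```

```bash
python3 tip.py .5 .05 .011
python3 - <<'E'
from h import *
save(get_image("wrist"),"w30.png",(60,0,500,300),1.7)
E
```

```text
t 73.2 tcp [ 0.421  -0.0083  0.101 ] tip [0.4816 0.0009 0.0182] tilt 58.5 head dir 9.8 roll -4.1 F [-0.3 -0.5  0.2] w 13.3 q [ 0.15  0.91 -0.28  1.56  0.1   1.73 -1.67]
travel [-4.74 -2.   -1.25]
```

```bash
cat > circ.py <<'E'
import sys
from h import *
n=int(sys.argv[1]);st=np.radians(float(sys.argv[2]));rx,ry=float(sys.argv[3]),float(sys.argv[4]);zt=float(sys.argv[5]);tilt=float(sys.argv[6]) if len(sys.argv)>6 else 55
cx=float(sys.argv[7]) if len(sys.argv)>7 else .478
C=np.array([cx,.03]);TIP=np.array([0,-.1027,-.009])
o=get_obs();r=R.from_quat(o["tcp_rot"]);t=o["eef_pos"]+r.apply(TIP)
hz=r.apply([0,-1,0])
th=np.radians(tilt);hx=np.array([np.cos(th),0,-np.sin(th)])
y=-hx;x=np.array([0,-1,0]);z=np.cross(x,y);rd=R.from_matrix(np.c_[x,y,z])
d=t[:2]-C;a=np.arctan2(d[1]/ry,d[0]/rx);s=np.hypot(d[0]/rx,d[1]/ry);zz=t[2];cur=t.copy()
print("t %.1f"%o["time_s"],"tip",t.round(4),"ang %.0f s %.2f"%(np.degrees(a),s),"tilt %.1f"%np.degrees(np.arcsin(-hz[2])),"F",o["force"].round(1),"q6 %.2f"%o["joint_pos"][5],"turn",(r.inv()*rd).as_rotvec().round(3), "to ctr", (100*r.inv().apply(np.r_[C,zt]-t)).round(2))
for i in range(n):
    a+=st;s+=(1-s)*.5;zz+=(zt-zz)*.5
    nx=np.array([C[0]+s*rx*np.cos(a),C[1]+s*ry*np.sin(a),zz]);v=r.inv().apply(nx-cur)*100;cur=nx
    print(((v/0.05).round()*0.05).round(2).tolist())
E
python3 circ.py 6 20 .04 .045 .012
```

```text
t 73.2 tip [ 0.4824 -0.0022  0.0178] ang -81 s 0.72 tilt 58.4 F [-0.2 -1.2  0.3] q6 1.73 turn [ 0.065 -0.007  0.085] to ctr [-3.19 -0.54  0.64]
[0.25, -0.85, -0.9]
[-0.55, -0.75, -0.9]
[-1.15, -0.6, -0.65]
[-1.45, -0.35, -0.3]
[-1.55, -0.05, 0.15]
[-1.4, 0.2, 0.55]
```

Emit:
servo_tool:
  deltas:
    - {"travel": [0, 1.5, -1], "turn": [0.06, 0, 0.08], "claw": -1}
    - {"travel": [-1.0, 1.2, -0.8], "turn": [0, 0, 0], "claw": -1}
    - {"travel": [-2.5, -0.3, -1], "turn": [0, 0, 0], "claw": -1}
    - {"travel": [-2.5, -0.5, -1], "turn": [0, 0, 0], "claw": -1}
    - {"travel": [0, 0, 0], "turn": [0, 0, 0], "claw": -1}

```text
time_s: 73.7
eef_pos: [0.4444, 0.0471, 0.1397]
tcp_rot: [0.628, -0.626, -0.326, 0.329]
force: [-0.1, 0.3, -0.4]
gripper_width: 0.142
```

```bash
python3 circ.py 1 20 .04 .045 .012; python3 tip.py .505 .048 .03;  python3 - <<'E'
from h import *
save(get_image("wrist"),"w31.png",(60,0,500,300),1.7)
E
```

```text
t 73.7 tip [0.5105 0.0473 0.0606] ang 25 s 0.90 tilt 55.1 F [-0.1  0.3 -0.4] q6 1.75 turn [ 0.002 -0.006  0.001] to ctr [ 1.7  -2.13  5.46]
[-1.3, -1.65, 1.85]
t 73.7 tcp [0.4444 0.0471 0.1397] tip [0.5105 0.0473 0.0606] tilt 55.1 head dir 0.1 roll 0.1 F [-0.1  0.3 -0.4] w 13.0 q [ 0.07  0.85 -0.29  1.52  0.03  1.75 -1.81]
travel [-0.08 -2.2   2.2 ]
```

```bash
python3 - <<'E'
from h import *
c=camera_info("wrist")
for n,p in (("b",(342,2)),("b",(290,162)),("b",(457,200)),("b",(538,155)),("t",(452,170)),("t",(487,60)),("t",(567,65))):
    print(n,onz(c,(60+p[0]/1.7,p[1]/1.7),.016).round(3))
E
python3 tip.py .49 .05 .012
```

```text
b [0.51  0.056 0.016]
b [0.439 0.083 0.016]
b [0.413 0.004 0.016]
b [ 0.443 -0.028  0.016]
t [0.434 0.009 0.016]
t [0.49  0.005 0.016]
t [ 0.488 -0.025  0.016]
t 73.8 tcp [0.444  0.0452 0.1395] tip [0.5101 0.0451 0.0604] tilt 55.2 head dir -0.1 roll 0.3 F [-0.9  0.3  0.3] w 13.5 q [ 0.07  0.85 -0.28  1.52  0.03  1.75 -1.81]
travel [-0.52 -2.82  4.41]
```

```bash
python3 tip.py .482 .045 .013
```

```text
t 73.8 tcp [0.444  0.0452 0.1395] tip [0.5101 0.0451 0.0604] tilt 55.2 head dir -0.1 roll 0.3 F [-0.9  0.3  0.3] w 13.5 q [ 0.07  0.85 -0.28  1.52  0.03  1.75 -1.81]
travel [-0.03 -2.29  5.01]
```

Emit:
servo_tool:
  deltas:
    - {"travel": [0, -0.6, 1.4], "turn": [0, 0, 0], "claw": -1}
    - {"travel": [0, -0.8, 1.5], "turn": [0, 0, 0], "claw": -1}
    - {"travel": [0, -0.6, 1.1], "turn": [0, 0, 0], "claw": -1}
    - {"travel": [0, 0, 0], "turn": [0, 0, 0], "claw": -1}
    - {"travel": [0, 0, 0], "turn": [0, 0, 0], "claw": -1}

```text
time_s: 74.25
eef_pos: [0.4191, 0.0411, 0.0967]
tcp_rot: [-0.626, 0.626, 0.326, -0.331]
force: [0.0, -0.2, -0.9]
gripper_width: 0.141
```

```bash
python3 tip.py .482 .045 .013
```

```text
t 74.2 tcp [0.4191 0.0411 0.0967] tip [0.4848 0.0408 0.0172] tilt 55.4 head dir -0.4 roll 0.4 F [ 0.  -0.2 -0.9] w 13.0 q [ 0.08  0.88 -0.28  1.59  0.04  1.66 -1.8 ]
travel [-0.43 -0.19  0.47]
```

```bash
python3 circ.py 8 22 .042 .044 .012 55 .475
```

```text
t 74.2 tip [0.4848 0.0408 0.0172] ang 46 s 0.34 tilt 55.4 F [ 0.  -0.2 -0.9] q6 1.66 turn [ 0.007 -0.006 -0.004] to ctr [1.07 0.12 1.11]
[-1.65, -0.25, 0.1]
[-0.95, 0.5, 0.95]
[-0.05, 0.75, 1.25]
[0.7, 0.75, 1.15]
[1.3, 0.5, 0.8]
[1.6, 0.2, 0.35]
[1.65, -0.15, -0.2]
[1.45, -0.45, -0.65]
```

Emit:
servo_tool:
  deltas:
    - {"travel": [-1.65, -0.25, 0.1], "turn": [0, 0, 0], "claw": -1}
    - {"travel": [-0.95, 0.5, 0.95], "turn": [0, 0, 0], "claw": -1}
    - {"travel": [-0.05, 0.75, 1.25], "turn": [0, 0, 0], "claw": -1}
    - {"travel": [0.7, 0.75, 1.15], "turn": [0, 0, 0], "claw": -1}
    - {"travel": [1.3, 0.5, 0.8], "turn": [0, 0, 0], "claw": -1}

```text
time_s: 74.75
eef_pos: [0.3719, 0.0541, 0.0918]
tcp_rot: [0.629, -0.626, -0.325, 0.328]
force: [4.6, -1.7, 3.8]
gripper_width: 0.143
```

```bash
python3 circ.py 7 22 .042 .044 .012 55 .475
```

```text
t 74.8 tip [0.4382 0.0544 0.0129] ang 148 s 1.04 tilt 55.0 F [ 4.6 -1.7  3.8] q6 1.57 turn [-0.001 -0.007  0.002] to ctr [ 2.46 -2.18 -2.95]
[1.65, 0.25, 0.45]
[1.7, -0.05, -0.0]
[1.55, -0.35, -0.5]
[1.2, -0.65, -0.9]
[0.65, -0.85, -1.2]
[0.05, -0.9, -1.3]
[-0.6, -0.85, -1.25]
```

Emit:
servo_tool:
  deltas:
    - {"travel": [1.65, 0, 0.1], "turn": [0, 0, 0], "claw": -1}
    - {"travel": [1.7, -0.1, -0.1], "turn": [0, 0, 0], "claw": -1}
    - {"travel": [1.55, -0.35, -0.5], "turn": [0, 0, 0], "claw": -1}
    - {"travel": [1.2, -0.65, -0.9], "turn": [0, 0, 0], "claw": -1}

```text
time_s: 75.15
eef_pos: [0.3892, -0.0115, 0.0918]
tcp_rot: [0.629, -0.625, -0.325, 0.329]
force: [-0.8, -0.3, -1.0]
gripper_width: 0.143
```

```bash
python3 circ.py 7 22 .042 .044 .012 55 .475
python3 - <<'E'
from h import *
save(get_image("wrist"),"w32.png",(60,0,500,300),1.7)
E
```

```text
t 75.2 tip [ 0.4554 -0.0112  0.0128] ang -117 s 1.05 tilt 55.1 F [-0.8 -0.3 -1. ] q6 1.61 turn [ 0.001 -0.007  0.002] to ctr [-4.1  -1.2  -1.59]
[0.4, -0.95, -1.3]
[-0.25, -0.95, -1.3]
[-0.8, -0.8, -1.15]
[-1.3, -0.6, -0.85]
[-1.6, -0.3, -0.4]
[-1.7, 0.05, 0.1]
[-1.5, 0.4, 0.6]
```

Emit:
servo_tool:
  deltas:
    - {"travel": [0.3, -0.9, -1.2], "turn": [0, 0, 0], "claw": -1}
    - {"travel": [-0.25, -0.9, -1.2], "turn": [0, 0, 0], "claw": -1}
    - {"travel": [-0.8, -0.75, -1.1], "turn": [0, 0, 0], "claw": -1}

```text
time_s: 75.5
eef_pos: [0.4316, -0.0067, 0.0919]
tcp_rot: [-0.624, 0.625, 0.332, -0.331]
force: [-7.2, 5.4, 1.9]
gripper_width: 0.144
```

```bash
python3 circ.py 7 22 .042 .044 .012 55 .475
```

```text
t 75.5 tip [ 0.4966 -0.0068  0.0119] ang -58 s 0.98 tilt 55.9 F [-7.2  5.4  1.9] q6 1.69 turn [ 0.016  0.002 -0.001] to ctr [-3.68  1.22  1.79]
[-1.1, -0.65, -1.0]
[-1.5, -0.4, -0.6]
[-1.65, -0.05, -0.1]
[-1.6, 0.3, 0.4]
[-1.25, 0.6, 0.85]
[-0.75, 0.8, 1.2]
[-0.15, 0.9, 1.3]
```

Emit:
servo_tool:
  deltas:
    - {"travel": [-1.2, -0.4, -0.6], "turn": [0.01, 0, 0], "claw": -1}
    - {"travel": [-1.5, -0.3, -0.45], "turn": [0, 0, 0], "claw": -1}
    - {"travel": [-1.65, -0.05, -0.1], "turn": [0, 0, 0], "claw": -1}
    - {"travel": [-1.6, 0.2, 0.3], "turn": [0, 0, 0], "claw": -1}

```text
time_s: 75.9
eef_pos: [0.444, 0.054, 0.0903]
tcp_rot: [-0.624, 0.628, 0.329, -0.329]
force: [0.2, 0.2, -1.3]
gripper_width: 0.148
```

```bash
python3 circ.py 7 22 .042 .044 .012 55 .475
python3 - <<'E'
from h import *
save(get_image("wrist"),"w33.png",(60,0,500,300),1.7)
E
```

```text
t 75.9 tip [0.5097 0.0534 0.0109] ang 33 s 0.98 tilt 55.4 F [ 0.2  0.2 -1.3] q6 1.69 turn [ 0.008  0.003 -0.005] to ctr [2.36 2.05 2.79]
[-1.2, 0.65, 0.85]
[-0.7, 0.85, 1.2]
[-0.05, 0.9, 1.3]
[0.55, 0.85, 1.25]
[1.1, 0.7, 1.0]
[1.5, 0.4, 0.6]
[1.65, 0.05, 0.1]
```

Emit:
servo_tool:
  deltas:
    - {"travel": [-1.2, 0.55, 0.8], "turn": [0, 0, 0], "claw": -1}
    - {"travel": [-0.7, 0.8, 1.15], "turn": [0, 0, 0], "claw": -1}
    - {"travel": [-0.05, 0.9, 1.25], "turn": [0, 0, 0], "claw": -1}
    - {"travel": [0.55, 0.8, 1.2], "turn": [0, 0, 0], "claw": -1}

```text
time_s: 76.35
eef_pos: [0.3878, 0.0773, 0.091]
tcp_rot: [0.628, -0.626, -0.328, 0.326]
force: [3.7, -1.9, 4.0]
gripper_width: 0.143
```

```bash
python3 circ.py 7 22 .042 .044 .012 55 .475
```

```text
t 76.3 tip [0.4539 0.0778 0.0119] ang 115 s 1.20 tilt 55.1 F [ 3.7 -1.9  4. ] q6 1.59 turn [0.002 0.001 0.004] to ctr [ 4.78 -1.18 -1.74]
[1.45, 0.75, 1.05]
[1.65, 0.45, 0.6]
[1.75, 0.1, 0.15]
[1.65, -0.2, -0.3]
[1.4, -0.5, -0.75]
[0.95, -0.75, -1.1]
[0.35, -0.9, -1.3]
```

Emit:
servo_tool:
  deltas:
    - {"travel": [1.5, 0.5, 0.7], "turn": [0, 0, 0], "claw": -1}
    - {"travel": [1.65, 0.3, 0.4], "turn": [0, 0, 0], "claw": -1}
    - {"travel": [1.75, 0.0, 0.05], "turn": [0, 0, 0], "claw": -1}
    - {"travel": [1.65, -0.2, -0.3], "turn": [0, 0, 0], "claw": -1}

```text
time_s: 76.75
eef_pos: [0.3761, 0.0117, 0.0931]
tcp_rot: [0.631, -0.624, -0.328, 0.324]
force: [1.2, 1.8, -0.1]
gripper_width: 0.144
```

```bash
python3 circ.py 7 22 .042 .044 .012 55 .475
```

```text
t 76.8 tip [0.4425 0.0128 0.0142] ang -153 s 0.87 tilt 54.9 F [ 1.2  1.8 -0.1] q6 1.58 turn [-0.001  0.001  0.011] to ctr [-1.7  -2.07 -2.53]
[1.4, -0.45, -0.5]
[0.95, -0.75, -1.0]
[0.3, -0.9, -1.25]
[-0.35, -0.9, -1.25]
[-0.95, -0.75, -1.05]
[-1.4, -0.5, -0.7]
[-1.65, -0.2, -0.25]
```

Emit:
servo_tool:
  deltas:
    - {"travel": [1.6, -0.45, -0.4], "turn": [0, 0, 0.01], "claw": -1}
    - {"travel": [1.1, -0.75, -1.0], "turn": [0, 0, 0], "claw": -1}
    - {"travel": [0.3, -0.9, -1.25], "turn": [0, 0, 0], "claw": -1}
    - {"travel": [-0.35, -0.9, -1.25], "turn": [0, 0, 0], "claw": -1}

```text
time_s: 77.15
eef_pos: [0.4188, -0.0256, 0.0935]
tcp_rot: [-0.619, 0.627, 0.335, -0.335]
force: [-22.3, 6.4, 18.3]
gripper_width: 0.147
```

```bash
python3 circ.py 7 22 .042 .044 .012 55 .475
```

```text
t 77.2 tip [ 0.4828 -0.0267  0.0128] ang -82 s 1.30 tilt 56.6 F [-22.3   6.4  18.3] q6 1.68 turn [ 0.028  0.006 -0.01 ] to ctr [-5.66  0.42  0.72]
[-1.3, -0.95, -1.35]
[-1.5, -0.65, -0.95]
[-1.65, -0.35, -0.5]
[-1.75, -0.0, -0.05]
[-1.6, 0.3, 0.45]
[-1.3, 0.6, 0.85]
[-0.8, 0.8, 1.2]
```

Emit:
servo_tool:
  deltas:
    - {"travel": [-1.0, 0.5, 0.3], "turn": [0.02, 0, 0], "claw": -1}
    - {"travel": [-1.4, -0.3, -0.5], "turn": [0, 0, 0], "claw": -1}
    - {"travel": [-1.4, -0.7, -1.0], "turn": [0, 0, 0], "claw": -1}
    - {"travel": [-1.4, -0.5, -0.7], "turn": [0, 0, 0], "claw": -1}

```text
time_s: 77.55
eef_pos: [0.4395, 0.02, 0.0944]
tcp_rot: [-0.616, 0.632, 0.331, -0.334]
force: [-0.1, -0.9, 1.1]
gripper_width: 0.145
```

```bash
python3 circ.py 7 22 .042 .044 .012 55 .475
python3 - <<'E'
from h import *
save(get_image("wrist"),"w34.png",(60,0,500,300),1.7)
E
```

```text
t 77.5 tip [0.5042 0.0177 0.0142] ang -22 s 0.75 tilt 56.1 F [-0.1 -0.9  1.1] q6 1.70 turn [ 0.019  0.006 -0.022] to ctr [-1.18  1.47  2.55]
[-1.25, -0.5, -0.55]
[-1.55, 0.0, 0.05]
[-1.4, 0.4, 0.65]
[-0.95, 0.7, 1.05]
[-0.4, 0.85, 1.3]
[0.25, 0.85, 1.3]
[0.9, 0.75, 1.15]
```

```bash
sed -i 's/TIP=np.array(\[0,-.1027,-.009\])/TIP=np.array([0,-.1021,-.0140])/' tip.py circ.py; python3 circ.py 7 22 .042 .044 .012 57 .475
```

```text
t 77.6 tip [0.5092 0.0209 0.0173] ang -14 s 0.84 tilt 56.0 F [-0.8 -0.3  0.2] q6 1.70 turn [-0.017  0.005 -0.019] to ctr [-0.86  1.49  3.13]
[-1.45, -0.4, -0.2]
[-1.55, 0.1, 0.35]
[-1.3, 0.5, 0.85]
[-0.75, 0.75, 1.15]
[-0.15, 0.85, 1.3]
[0.5, 0.85, 1.25]
[1.05, 0.7, 1.05]
```

Emit:
servo_tool:
  deltas:
    - {"travel": [-1.45, -0.4, -0.1], "turn": [0, 0, -0.019], "claw": -1}
    - {"travel": [-1.55, 0.1, 0.35], "turn": [0, 0, 0], "claw": -1}
    - {"travel": [-1.3, 0.5, 0.85], "turn": [0, 0, 0], "claw": -1}
    - {"travel": [-0.75, 0.75, 1.15], "turn": [0, 0, 0], "claw": -1}

```text
time_s: 78.0
eef_pos: [0.417, 0.073, 0.0886]
tcp_rot: [-0.622, 0.626, 0.332, -0.333]
force: [-0.5, -2.4, 1.2]
gripper_width: 0.144
```

```bash
python3 circ.py 7 22 .042 .044 .012 57 .475
```

```text
t 78.0 tip [0.4856 0.0725 0.0116] ang 75 s 1.00 tilt 56.1 F [-0.5 -2.4  1.2] q6 1.65 turn [-0.016  0.002 -0.005] to ctr [4.26 0.6  0.85]
[-0.1, 0.9, 1.3]
[0.55, 0.85, 1.25]
[1.1, 0.7, 1.0]
[1.5, 0.4, 0.6]
[1.65, 0.1, 0.15]
[1.6, -0.25, -0.4]
[1.3, -0.55, -0.85]
```

Emit:
servo_tool:
  deltas:
    - {"travel": [-0.1, 0.85, 1.25], "turn": [0, 0, 0], "claw": -1}
    - {"travel": [0.55, 0.8, 1.2], "turn": [0, 0, 0], "claw": -1}
    - {"travel": [1.3, 0.5, 0.7], "turn": [0, 0, 0], "claw": -1}
    - {"travel": [1.6, 0.2, 0.3], "turn": [0, 0, 0], "claw": -1}
    - {"travel": [1.65, 0, 0.05], "turn": [0, 0, 0], "claw": -1}

```text
time_s: 78.5
eef_pos: [0.3761, 0.0285, 0.0874]
tcp_rot: [0.628, -0.625, -0.329, 0.326]
force: [4.1, 3.2, 3.9]
gripper_width: 0.143
```

```bash
python3 circ.py 7 22 .042 .044 .012 57 .475
```

```text
t 78.5 tip [0.4459 0.0291 0.0115] ang -178 s 0.69 tilt 55.2 F [4.1 3.2 3.9] q6 1.57 turn [-0.031  0.002  0.006] to ctr [-0.08 -1.62 -2.42]
[1.4, 0.25, 0.25]
[1.4, -0.3, -0.45]
[1.0, -0.65, -0.95]
[0.4, -0.85, -1.25]
[-0.25, -0.9, -1.3]
[-0.9, -0.75, -1.1]
[-1.35, -0.55, -0.75]
```

Emit:
servo_tool:
  deltas:
    - {"travel": [1.5, 0, 0], "turn": [0, 0, 0], "claw": -1}
    - {"travel": [1.5, -0.3, -0.45], "turn": [0, 0, 0], "claw": -1}
    - {"travel": [1.0, -0.65, -0.95], "turn": [0, 0, 0], "claw": -1}
    - {"travel": [0.2, -0.85, -1.25], "turn": [0, 0, 0], "claw": -1}

```text
time_s: 78.9
eef_pos: [0.4081, -0.0231, 0.0869]
tcp_rot: [-0.625, 0.627, 0.33, -0.328]
force: [-0.2, 0.1, -0.9]
gripper_width: 0.145
```

```bash
python3 circ.py 7 22 .042 .044 .012 57 .475
python3 - <<'E'
from h import *
save(get_image("wrist"),"w35.png",(60,0,500,300),1.7)
E
```

```text
t 78.9 tip [ 0.4776 -0.0233  0.0108] ang -87 s 1.21 tilt 55.4 F [-0.2  0.1 -0.9] q6 1.64 turn [-0.028  0.005 -0.001] to ctr [-5.33  0.26  0.17]
[-0.95, -0.9, -1.45]
[-1.25, -0.7, -1.05]
[-1.55, -0.45, -0.65]
[-1.7, -0.1, -0.2]
[-1.65, 0.2, 0.3]
[-1.4, 0.5, 0.75]
[-0.95, 0.75, 1.1]
```

```bash
sed -i 's/TIP=np.array(\[0,-.1021,-.0140\])/TIP=np.array([0,-.1012,-.0195])/' tip.py circ.py; python3 circ.py 7 22 .042 .044 .012 58 .475
```

```text
t 79.0 tip [ 0.4842 -0.0237  0.0142] ang -80 s 1.24 tilt 55.2 F [ 1.7 -1.4  0.3] q6 1.64 turn [-0.048  0.005 -0.002] to ctr [-5.36  0.35  0.91]
[-1.2, -1.0, -1.25]
[-1.45, -0.65, -0.85]
[-1.65, -0.35, -0.45]
[-1.7, -0.0, 0.0]
[-1.6, 0.3, 0.45]
[-1.25, 0.6, 0.9]
[-0.75, 0.8, 1.2]
```

Emit:
servo_tool:
  deltas:
    - {"travel": [-1.2, -0.9, -1.1], "turn": [-0.03, 0, 0], "claw": -1}
    - {"travel": [-1.45, -0.5, -0.75], "turn": [0, 0, 0], "claw": -1}
    - {"travel": [-1.65, -0.3, -0.4], "turn": [0, 0, 0], "claw": -1}
    - {"travel": [-1.7, 0, 0], "turn": [0, 0, 0], "claw": -1}
    - {"travel": [-1.6, 0.3, 0.45], "turn": [0, 0, 0], "claw": -1}

```text
time_s: 79.45
eef_pos: [0.433, 0.0508, 0.0822]
tcp_rot: [-0.616, 0.625, 0.34, -0.338]
force: [0.1, -0.3, -0.5]
gripper_width: 0.141
```

```bash
python3 circ.py 7 22 .042 .044 .012 58 .475
```

```text
t 79.5 tip [0.5041 0.0496 0.0075] ang 33 s 0.82 tilt 57.3 F [ 0.1 -0.3 -0.5] q6 1.69 turn [-0.012  0.008 -0.01 ] to ctr [1.99 1.93 2.19]
[-1.3, 0.6, 0.5]
[-0.8, 0.8, 1.05]
[-0.15, 0.9, 1.25]
[0.55, 0.85, 1.25]
[1.1, 0.65, 1.0]
[1.5, 0.4, 0.6]
[1.65, 0.05, 0.1]
```

Emit:
servo_tool:
  deltas:
    - {"travel": [-1.3, 0.8, 0.4], "turn": [0, 0, 0], "claw": -1}
    - {"travel": [-0.8, 0.85, 1.0], "turn": [0, 0, 0], "claw": -1}
    - {"travel": [-0.15, 0.9, 1.2], "turn": [0, 0, 0], "claw": -1}
    - {"travel": [0.55, 0.8, 1.15], "turn": [0, 0, 0], "claw": -1}
    - {"travel": [1.3, 0.5, 0.7], "turn": [0, 0, 0], "claw": -1}

```text
time_s: 79.95
eef_pos: [0.3676, 0.062, 0.0951]
tcp_rot: [-0.62, 0.621, 0.338, -0.342]
force: [0.8, 0.7, -0.2]
gripper_width: 0.15
```

```bash
python3 circ.py 7 22 .042 .044 .012 58 .475
```

```text
t 80.0 tip [0.4385 0.0617 0.0203] ang 140 s 1.13 tilt 57.4 F [ 0.8  0.7 -0.2] q6 1.60 turn [-0.01  -0.005 -0.004] to ctr [ 3.17 -2.67 -2.61]
[1.75, -0.05, 0.75]
[1.75, -0.15, 0.15]
[1.65, -0.35, -0.35]
[1.35, -0.6, -0.8]
[0.85, -0.8, -1.15]
[0.25, -0.85, -1.35]
[-0.4, -0.85, -1.3]
```

Emit:
servo_tool:
  deltas:
    - {"travel": [1.75, -0.3, 0.5], "turn": [0, 0, 0], "claw": -1}
    - {"travel": [1.75, -0.3, 0.1], "turn": [0, 0, 0], "claw": -1}
    - {"travel": [1.65, -0.45, -0.35], "turn": [0, 0, 0], "claw": -1}
    - {"travel": [1.2, -0.65, -0.8], "turn": [0, 0, 0], "claw": -1}

```text
time_s: 80.35
eef_pos: [0.3772, 0.0024, 0.0905]
tcp_rot: [0.622, -0.616, -0.341, 0.342]
force: [-3.8, 2.2, 8.8]
gripper_width: 0.145
```

```bash
python3 circ.py 7 22 .042 .044 .012 58 .475
python3 - <<'E'
from h import *
save(get_image("wrist"),"w36.png",(60,0,500,300),1.7)
E
```

```text
t 80.3 tip [0.4477 0.0032 0.0153] ang -137 s 0.89 tilt 57.8 F [-3.8  2.2  8.8] q6 1.63 turn [-0.004 -0.005  0.007] to ctr [-2.66 -1.75 -2.15]
[1.1, -0.7, -0.8]
[0.5, -0.85, -1.2]
[-0.15, -0.85, -1.3]
[-0.8, -0.75, -1.15]
[-1.3, -0.55, -0.85]
[-1.6, -0.25, -0.4]
[-1.65, 0.05, 0.15]
```

```bash
sed -i 's/TIP=np.array(\[0,-.1012,-.0195\])/TIP=np.array([0,-.0985,-.0300])/' tip.py circ.py; python3 circ.py 7 22 .042 .044 .012 62 .475
```

```text
t 80.4 tip [0.4571 0.0007 0.0229] ang -123 s 0.79 tilt 57.7 F [ 2.6 -1.7  5.4] q6 1.63 turn [-0.076 -0.005  0.004] to ctr [-2.92 -1.89 -0.94]
[0.95, -1.05, -0.65]
[0.2, -1.0, -1.1]
[-0.5, -0.9, -1.15]
[-1.1, -0.7, -0.95]
[-1.5, -0.4, -0.55]
[-1.65, -0.05, -0.05]
[-1.6, 0.3, 0.45]
```

Emit:
servo_tool:
  deltas:
    - {"travel": [0, 1.5, -1], "turn": [-0.05, 0, 0], "claw": -1}
    - {"travel": [-0.5, 1, -1], "turn": [-0.05, 0, 0], "claw": -1}
    - {"travel": [-2, -0.5, -0.8], "turn": [0, 0, 0], "claw": -1}
    - {"travel": [-1.5, -0.8, -0.9], "turn": [0, 0, 0], "claw": -1}
    - {"travel": [0, 0, 0], "turn": [0, 0, 0], "claw": -1}

```text
time_s: 80.9
eef_pos: [0.4045, 0.0425, 0.1185]
tcp_rot: [0.603, -0.601, -0.37, 0.372]
force: [0.9, 0.1, -0.2]
gripper_width: 0.143
```

```bash
python3 tip.py .5 .045 .04
python3 - <<'E'
from h import *
save(get_image("wrist"),"w37.png",(60,0,500,300),1.7)
save(get_image("scene"),"s37.png",(240,150,380,260),5)
E
```

```text
t 80.9 tcp [0.4045 0.0425 0.1185] tip [0.4756 0.0427 0.044 ] tilt 63.3 head dir 0.2 roll -0.0 F [ 0.9  0.1 -0.2] w 13.2 q [ 0.07  0.91 -0.26  1.56  0.01  1.78 -1.8 ]
travel [-0.22 -1.46 -2.  ]
```

```bash
sed -i 's/TIP=np.array(\[0,-.0985,-.0300\])/TIP=np.array([0,-.0997,-.0250])/' tip.py circ.py; python3 tip.py .482 .042 .012
```

```text
t 81.0 tcp [0.4036 0.0404 0.119 ] tip [0.4705 0.0404 0.041 ] tilt 63.4 head dir -0.1 roll 0.1 F [ 0.4  0.5 -0.1] w 13.4 q [ 0.07  0.91 -0.26  1.56  0.01  1.78 -1.8 ]
travel [-0.16 -3.11  0.27]
```

Emit:
servo_tool:
  deltas:
    - {"travel": [-0.1, -1.0, 0.1], "turn": [0, 0, 0], "claw": -1}
    - {"travel": [0, -1.1, 0.1], "turn": [0, 0, 0], "claw": -1}
    - {"travel": [0, -0.7, 0], "turn": [0, 0, 0], "claw": -1}
    - {"travel": [0, 0, 0], "turn": [0, 0, 0], "claw": -1}

```text
time_s: 81.4
eef_pos: [0.414, 0.0399, 0.0904]
tcp_rot: [-0.601, 0.602, 0.37, -0.373]
force: [-0.1, 0.0, -1.0]
gripper_width: 0.146
```

```bash
python3 circ.py 7 22 .042 .044 .012 63 .478
python3 - <<'E'
from h import *
save(get_image("wrist"),"w38.png",(60,0,500,300),1.7)
E
```

```text
t 81.4 tip [0.4809 0.0397 0.0124] ang 72 s 0.23 tilt 63.4 F [-0.1  0.  -1. ] q6 1.77 turn [ 0.008 -0.003 -0.003] to ctr [0.97 0.1  0.28]
[-1.75, 0.2, 0.45]
[-0.5, 0.6, 1.15]
[0.55, 0.6, 1.2]
[1.25, 0.4, 0.85]
[1.6, 0.15, 0.3]
[1.6, -0.15, -0.3]
[1.35, -0.4, -0.8]
```

```bash
python3 circ.py 10 -22 .040 .044 .012 63 .475
```

```text
t 81.5 tip [0.4809 0.0396 0.0127] ang 56 s 0.26 tilt 63.4 F [-0.1 -0.  -0.1] q6 1.77 turn [ 0.008 -0.003 -0.003] to ctr [0.96 0.2  0.56]
[-0.6, -0.7, -1.35]
[0.8, -0.5, -0.95]
[1.45, -0.2, -0.35]
[1.55, 0.15, 0.3]
[1.25, 0.4, 0.85]
[0.75, 0.6, 1.2]
[0.1, 0.65, 1.35]
[-0.55, 0.65, 1.3]
[-1.1, 0.5, 1.05]
[-1.5, 0.3, 0.6]
```

Emit:
servo_tool:
  deltas:
    - {"travel": [-0.6, -0.7, -1.35], "turn": [0, 0, 0], "claw": -1}
    - {"travel": [0.8, -0.5, -0.95], "turn": [0, 0, 0], "claw": -1}
    - {"travel": [1.45, -0.2, -0.35], "turn": [0, 0, 0], "claw": -1}
    - {"travel": [1.55, 0.15, 0.3], "turn": [0, 0, 0], "claw": -1}
    - {"travel": [1.25, 0.4, 0.85], "turn": [0, 0, 0], "claw": -1}

```text
time_s: 81.95
eef_pos: [0.4314, -0.0084, 0.0901]
tcp_rot: [-0.601, 0.601, 0.371, -0.374]
force: [-0.4, -0.3, -1.1]
gripper_width: 0.144
```

```bash
python3 circ.py 8 -22 .040 .044 .012 63 .475
```

```text
t 82.0 tip [ 0.4982 -0.0086  0.0119] ang -57 s 1.05 tilt 63.5 F [-0.4 -0.3 -1.1] q6 1.80 turn [ 0.009 -0.004 -0.002] to ctr [-3.86  1.05  2.06]
[0.55, 0.65, 1.35]
[-0.05, 0.7, 1.4]
[-0.65, 0.65, 1.25]
[-1.15, 0.5, 1.0]
[-1.55, 0.3, 0.55]
[-1.7, 0.05, 0.05]
[-1.6, -0.2, -0.45]
[-1.25, -0.45, -0.9]
```

Emit:
servo_tool:
  deltas:
    - {"travel": [0.4, 0.65, 1.3], "turn": [0, 0, 0], "claw": -1}
    - {"travel": [-0.05, 0.7, 1.3], "turn": [0, 0, 0], "claw": -1}
    - {"travel": [-0.8, 0.6, 1.1], "turn": [0, 0, 0], "claw": -1}
    - {"travel": [-1.3, 0.35, 0.6], "turn": [0, 0, 0], "claw": -1}
    - {"travel": [-1.6, 0.1, 0.2], "turn": [0, 0, 0], "claw": -1}

```text
time_s: 82.45
eef_pos: [0.3762, 0.0148, 0.0929]
tcp_rot: [-0.596, 0.608, 0.37, -0.373]
force: [1.7, -1.2, 1.4]
gripper_width: 0.143
```

```bash
python3 circ.py 8 -22 .040 .044 .012 63 .475
python3 - <<'E'
from h import *
save(get_image("wrist"),"w39.png",(60,0,500,300),1.7)
E
```

```text
t 82.5 tip [0.4433 0.013  0.015 ] ang -154 s 0.88 tilt 63.3 F [ 1.7 -1.2  1.4] q6 1.71 turn [ 0.006  0.005 -0.016] to ctr [-1.74 -1.66 -2.69]
[-1.4, 0.15, 0.6]
[-1.6, -0.05, -0.0]
[-1.45, -0.3, -0.6]
[-1.1, -0.5, -1.0]
[-0.5, -0.65, -1.3]
[0.1, -0.7, -1.35]
[0.75, -0.6, -1.2]
[1.25, -0.45, -0.9]
```

Emit:
servo_tool:
  deltas:
    - {"travel": [-1.5, 0, 0.3], "turn": [0, 0, -0.01], "claw": -1}
    - {"travel": [-1.7, -0.1, -0.1], "turn": [0, 0, 0], "claw": -1}
    - {"travel": [-1.6, -0.3, -0.6], "turn": [0, 0, 0], "claw": -1}
    - {"travel": [-1.1, -0.5, -1.0], "turn": [0, 0, 0], "claw": -1}

```text
time_s: 82.9
eef_pos: [0.3922, 0.0804, 0.0914]
tcp_rot: [-0.6, 0.602, 0.372, -0.374]
force: [-4.7, -11.2, 6.1]
gripper_width: 0.146
```

```bash
python3 circ.py 8 -22 .040 .044 .012 63 .475
```

```text
t 82.9 tip [0.4589 0.0801 0.0132] ang 109 s 1.21 tilt 63.6 F [ -4.7 -11.2   6.1] q6 1.73 turn [ 0.011 -0.001 -0.003] to ctr [ 5.01 -0.84 -1.38]
[0.15, -0.85, -1.6]
[0.65, -0.7, -1.4]
[1.1, -0.55, -1.1]
[1.45, -0.35, -0.7]
[1.65, -0.1, -0.25]
[1.65, 0.15, 0.3]
[1.4, 0.35, 0.75]
[0.95, 0.55, 1.15]
```

Emit:
servo_tool:
  deltas:
    - {"travel": [0.8, -0.6, -1.1], "turn": [0, 0, 0], "claw": -1}
    - {"travel": [0.8, -0.7, -1.4], "turn": [0, 0, 0], "claw": -1}
    - {"travel": [1.1, -0.55, -1.1], "turn": [0, 0, 0], "claw": -1}
    - {"travel": [1.45, -0.35, -0.7], "turn": [0, 0, 0], "claw": -1}
    - {"travel": [1.65, 0, 0], "turn": [0, 0, 0], "claw": -1}

```text
time_s: 83.4
eef_pos: [0.4336, 0.0401, 0.0961]
tcp_rot: [0.602, -0.585, -0.388, 0.381]
force: [1.3, -1.4, -1.1]
gripper_width: 0.147
```

```bash
python3 circ.py 8 -22 .040 .044 .012 63 .475
python3 - <<'E'
from h import *
save(get_image("wrist"),"w40.png",(60,0,500,300),1.7)
E
```

```text
t 83.4 tip [0.4971 0.0428 0.0153] ang 28 s 0.63 tilt 65.9 F [ 1.3 -1.4 -1.1] q6 1.84 turn [ 0.051 -0.004  0.026] to ctr [1.25 0.63 2.16]
[0.95, -0.55, -0.85]
[1.5, -0.15, -0.2]
[1.45, 0.2, 0.45]
[1.1, 0.45, 1.0]
[0.55, 0.6, 1.3]
[-0.1, 0.6, 1.4]
[-0.7, 0.55, 1.25]
[-1.25, 0.4, 0.95]
```

Emit:
servo_tool:
  deltas:
    - {"travel": [0, 1, -0.4], "turn": [0.05, 0, 0.02], "claw": -1}
    - {"travel": [0, 1.5, -0.8], "turn": [0.08, 0, 0], "claw": -1}
    - {"travel": [0, 2, -1.2], "turn": [0.1, 0, 0], "claw": -1}
    - {"travel": [0, 2.2, -1.8], "turn": [0.1, 0, 0], "claw": -1}
    - {"travel": [0, 1.5, -2.2], "turn": [0.1, 0, 0], "claw": -1}
    - {"travel": [0, 1, -2], "turn": [0.1, 0, 0], "claw": -1}
    - {"travel": [0, 0, 0], "turn": [0.13, 0, 0], "claw": -1}
    - {"travel": [0, 0, 0], "turn": [0.13, 0, 0], "claw": -1}
    - {"travel": [0, 0, 0], "turn": [0.13, 0, 0], "claw": -1}
    - {"travel": [0, 0, 0], "turn": [0.1, 0, 0], "claw": -1}
    - {"travel": [0, 0, 0], "turn": [0, 0, 0], "claw": -1}

```text
time_s: 84.55
eef_pos: [0.4503, 0.0545, 0.2215]
tcp_rot: [0.711, -0.702, -0.033, 0.029]
force: [-0.2, 0.2, -1.0]
gripper_width: 0.139
```

```bash
python3 plan.py .49 -.2 .22 -90
python3 - <<'E'
from h import *
save(get_image("wrist"),"w41.png")
save(get_image("scene"),"s41.png",(150,90,430,300),2.8)
E
```

```text
t 84.5 tcp [0.4503 0.0545 0.2215] yaw -89.2 F [-0.2  0.2 -1. ] M [-0.03 -0.11  0.01] w 12.8mm q [ 0.07  0.2  -0.28  1.98  0.04  1.06 -1.78]
travel cm in tool now [25.5  -3.62 -0.31] in target frame [25.45 -3.97  0.15]
turn [0.088 0.005 0.014]
```

Emit:
servo_tool:
  deltas:
    - {"travel": [3.5, -0.4, 0], "turn": [0.08, 0, 0.014], "claw": -1}
    - {"travel": [4.5, -0.6, 0], "turn": [0, 0, 0], "claw": -1}
    - {"travel": [4.8, -0.6, 0], "turn": [0, 0, 0], "claw": -1}
    - {"travel": [4.8, -0.8, 0], "turn": [0, 0, 0], "claw": -1}
    - {"travel": [4.5, -0.8, 0], "turn": [0, 0, 0], "claw": -1}
    - {"travel": [2, -0.8, 0], "turn": [0, 0, 0], "claw": -1}
    - {"travel": [0, 0, 0], "turn": [0, 0, 0], "claw": -1}

```text
time_s: 85.35
eef_pos: [0.5021, -0.1931, 0.2124]
tcp_rot: [0.708, -0.706, -0.013, 0.004]
force: [-0.1, 0.3, -1.4]
gripper_width: 0.146
```

Emit:
servo_tool:
  deltas:
    - {"travel": [0, 0, 0], "turn": [0, 0, -0.14], "claw": -1}
    - {"travel": [0, 0, 0], "turn": [0, 0, -0.14], "claw": -1}
    - {"travel": [0, 0, 0], "turn": [0, 0, -0.14], "claw": -1}
    - {"travel": [0, 0, 0], "turn": [0, 0, -0.14], "claw": -1}
    - {"travel": [0, 0, 0], "turn": [0, 0, -0.14], "claw": -1}
    - {"travel": [0, 0, 0], "turn": [0, 0, -0.14], "claw": -1}
    - {"travel": [0, 0, 0], "turn": [0, 0, -0.14], "claw": -1}
    - {"travel": [0, 0, 0], "turn": [0, 0, -0.14], "claw": -1}
    - {"travel": [0, 0, 0], "turn": [0, 0, -0.14], "claw": -1}
    - {"travel": [0, 0, 0], "turn": [0, 0, -0.14], "claw": -1}
    - {"travel": [0, 0, 0], "turn": [0, 0, 0], "claw": -1}

```text
time_s: 86.45
eef_pos: [0.5076, -0.1767, 0.2013]
tcp_rot: [0.998, -0.049, -0.026, -0.017]
force: [0.5, 0.1, -0.8]
gripper_width: 0.146
```

Emit:
servo_tool:
  deltas:
    - {"travel": [0, 0, 0], "turn": [0, 0, -0.14], "claw": -1}
    - {"travel": [0, 0, 0], "turn": [0, 0, -0.14], "claw": -1}
    - {"travel": [0, 0, 0], "turn": [0, 0, -0.14], "claw": -1}
    - {"travel": [0, 0, 0], "turn": [0, 0, -0.14], "claw": -1}
    - {"travel": [0, 0, 0], "turn": [0, 0, -0.14], "claw": -1}
    - {"travel": [0, 0, 0], "turn": [0, 0, -0.14], "claw": -1}
    - {"travel": [0, 0, 0], "turn": [0, 0, -0.14], "claw": -1}
    - {"travel": [0, 0, 0], "turn": [0, 0, -0.14], "claw": -1}
    - {"travel": [0, 0, 0], "turn": [0, 0, -0.14], "claw": -1}
    - {"travel": [0, 0, 0], "turn": [0, 0, -0.14], "claw": -1}
    - {"travel": [0, 0, 0], "turn": [0, 0, 0], "claw": -1}

```text
time_s: 87.55
eef_pos: [0.5109, -0.1645, 0.1957]
tcp_rot: [0.787, 0.615, -0.01, -0.041]
force: [-0.5, -0.4, -0.4]
gripper_width: 0.146
```

```bash
python3 plan.py .514 -.2105 .1 77.6
python3 - <<'E'
from h import *
save(get_image("wrist"),"w42.png")
E
```

```text
t 87.5 tcp [ 0.5109 -0.1645  0.1957] yaw 76.0 F [-0.5 -0.4 -0.4] M [-0.02 -0.21  0.  ] w 13.4mm q [ 0.78  0.43 -0.65  1.81  0.25  1.07  1.36]
travel cm in tool now [-4.7   2.14  9.28] in target frame [-4.42  1.29  9.57]
turn [-0.077 -0.035 -0.027]
```

Emit:
servo_tool:
  deltas:
    - {"travel": [-2.4, 1.0, 0], "turn": [-0.1, -0.03, -0.02], "claw": -1}
    - {"travel": [-2.0, 0.6, 0], "turn": [-0.1, 0, 0], "claw": -1}
    - {"travel": [0, 0, 0], "turn": [-0.1, 0, 0], "claw": -1}
    - {"travel": [0, 0, 0], "turn": [-0.05, 0, 0], "claw": -1}
    - {"travel": [0, 0, 0], "turn": [0, 0, 0], "claw": -1}

```text
time_s: 88.1
eef_pos: [0.5175, -0.2103, 0.1928]
tcp_rot: [0.783, 0.606, 0.091, 0.108]
force: [-1.3, -1.9, -0.4]
gripper_width: 0.143
```

```bash
python3 plan.py .514 -.2105 .05 77.6
```

```text
t 88.1 tcp [ 0.5175 -0.2103  0.1928] yaw 75.6 F [-1.3 -1.9 -0.4] M [0.13 0.19 0.04] w 13.1mm q [ 0.93  0.28 -0.67  2.03  0.26  0.61  1.44]
travel cm in tool now [-0.26 -4.3  13.62] in target frame [-0.09 -0.34 14.28]
turn [ 0.283 -0.006 -0.035]
```

Emit:
servo_tool:
  deltas:
    - {"travel": [-0.1, -1.0, 3.2], "turn": [0, 0, -0.034], "claw": -1}
    - {"travel": [-0.1, -1.1, 3.5], "turn": [0, 0, 0], "claw": -1}
    - {"travel": [0, -1.1, 3.5], "turn": [0, 0, 0], "claw": -1}
    - {"travel": [0, -0.8, 2.5], "turn": [0, 0, 0], "claw": -1}
    - {"travel": [0, 0, 0], "turn": [0, 0, 0], "claw": -1}
    - {"travel": [0, 0, 0], "turn": [0, 0, 0], "claw": -1}

```text
time_s: 88.7
eef_pos: [0.5203, -0.212, 0.0578]
tcp_rot: [0.777, 0.613, 0.088, 0.11]
force: [0.8, -0.0, -0.5]
gripper_width: 0.147
```

```bash
python3 plan.py .514 -.2105 .02 77.6;python3 - <<'E'
from h import *
save(get_image("wrist"),"w43.png")
save(get_image("scene"),"s43.png",(150,90,330,220),4.2)
E
```

```text
t 88.7 tcp [ 0.5203 -0.212   0.0578] yaw 76.5 F [ 0.8 -0.  -0.5] M [0.14 0.14 0.03] w 13.6mm q [ 0.71  0.49 -0.43  2.12  0.53  0.33  1.2 ]
travel cm in tool now [-0.01 -1.67  3.45] in target frame [ 0.01 -0.65  3.78]
turn [ 0.282 -0.    -0.019]
```

Emit:
servo_tool:
  deltas:
    - {"travel": [0, -0.9, 1.0], "turn": [0, 0, -0.02], "claw": -1}
    - {"travel": [0, -0.6, 1.2], "turn": [0, 0, 0], "claw": -1}
    - {"travel": [0, -0.3, 0.8], "turn": [0, 0, 0], "claw": -1}
    - {"travel": [0, 0, 0], "turn": [0, 0, 0], "claw": -1}
    - {"travel": [0, 0, 0], "turn": [0, 0, 0], "claw": -1}

```text
time_s: 89.3
eef_pos: [0.5176, -0.2134, 0.0316]
tcp_rot: [0.771, 0.619, 0.09, 0.117]
force: [0.1, -0.6, -1.3]
gripper_width: 0.144
```

```bash
python3 plan.py .514 -.2105 .012 77.6
```

```text
t 89.3 tcp [ 0.5176 -0.2134  0.0316] yaw 77.4 F [ 0.1 -0.6 -1.3] M [ 0.09  0.15 -0.03] w 13.3mm q [ 0.64  0.52 -0.35  2.15  0.6   0.24  1.15]
travel cm in tool now [ 0.21 -0.97  1.75] in target frame [ 0.2  -0.42  1.96]
turn [ 0.297  0.006 -0.002]
```

Emit:
servo_tool:
  deltas:
    - {"travel": [0.2, -0.5, 0.6], "turn": [0, 0, 0], "claw": -1}
    - {"travel": [0, -0.3, 0.5], "turn": [0, 0, 0], "claw": -1}
    - {"travel": [0, -0.1, 0.3], "turn": [0, 0, 0], "claw": -1}
    - {"travel": [0, 0, 0], "turn": [0, 0, 0], "claw": -1}
    - {"travel": [0, 0, 0], "turn": [0, 0, 0], "claw": -1}

```text
time_s: 89.8
eef_pos: [0.5145, -0.2107, 0.0159]
tcp_rot: [0.771, 0.618, 0.091, 0.118]
force: [0.3, -0.7, -0.6]
gripper_width: 0.141
```

```bash
python3 plan.py .514 -.2105 .012 77.6; python3 -c "
from h import *
from station import get_image
import cv2
cv2.imwrite('pics/w44.png',get_image('wrist')[...,::-1]); im=get_image('scene'); cv2.imwrite('pics/s44.png',im[...,::-1])"
```

```text
t 89.8 tcp [ 0.5145 -0.2107  0.0159] yaw 77.4 F [ 0.3 -0.7 -0.6] M [0.15 0.16 0.01] w 13.0mm q [ 0.59  0.54 -0.29  2.17  0.64  0.19  1.1 ]
travel cm in tool now [ 0.01 -0.17  0.35] in target frame [ 0.01 -0.06  0.39]
turn [ 0.3    0.006 -0.003]
```

View pics/w44.png

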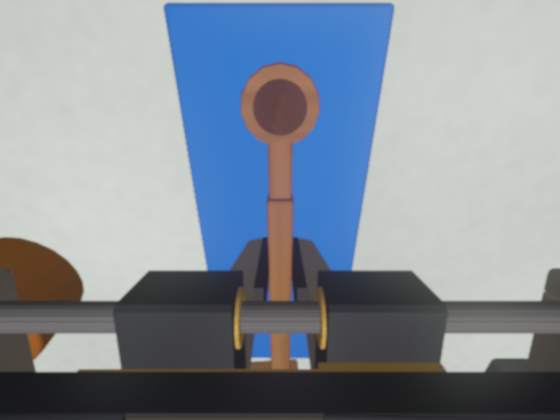

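View pics/s44.png

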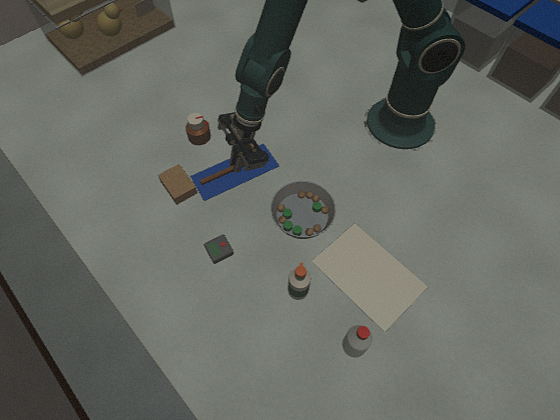

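The wrist view shows the spoon's head centred at (280,105) on the mat, in line with the mat. The scene view shows it just above the mat, with the balls and tablets in the bowl around (303,210). I'll lower it further and watch the force.

Emit:
servo_tool:
  deltas:
    - {"travel": [0, -0.15, 0.4], "turn": [0, 0, 0], "claw": -1}
    - {"travel": [0, -0.1, 0.25], "turn": [0, 0, 0], "claw": -1}
    - {"travel": [0, 0, 0], "turn": [0, 0, 0], "claw": -1}
  newtons: 30

```text
time_s: 90.2
eef_pos: [0.5144, -0.2109, 0.0088]
tcp_rot: [0.772, 0.618, 0.091, 0.119]
force: [-0.6, -1.0, -0.4]
gripper_width: 0.151
```

```bash
python3 plan.py .514 -.2105 .008 77.6
```

```text
t 90.2 tcp [ 0.5144 -0.2109  0.0088] yaw 77.4 F [-0.6 -1.  -0.4] M [ 0.16  0.21 -0.04] w 13.9mm q [ 0.58  0.55 -0.27  2.17  0.68  0.17  1.06]
travel cm in tool now [ 0.03 -0.06  0.06] in target frame [ 0.03 -0.04  0.08]
turn [ 0.301  0.006 -0.003]
```

Emit:
servo_tool:
  deltas:
    - {"travel": [0, 0, 0.2], "turn": [0.02, 0, 0], "claw": -1}
    - {"travel": [0, 0, 0], "turn": [0, 0, 0], "claw": -1}
    - {"travel": [0, 0, 0], "turn": [0, 0, 0], "claw": -0.6}
    - {"travel": [0, 0, 0], "turn": [0, 0, 0], "claw": -0.4}
    - {"travel": [0, 0, 0], "turn": [0, 0, 0], "claw": -0.4}
    - {"travel": [0, 0, 0], "turn": [0, 0, 0], "claw": -0.4}
  newtons: 12

```text
time_s: 90.8
eef_pos: [0.5147, -0.2115, 0.0072]
tcp_rot: [0.773, 0.619, 0.085, 0.111]
force: [-0.2, 0.7, 0.6]
gripper_width: 0.299
```

```bash
python3 plan.py .514 -.2105 .2 77.6; python3 -c "
from station import get_image
import cv2
cv2.imwrite('pics/w45.png',get_image('wrist')[...,::-1])"
```

```text
t 90.8 tcp [ 0.5147 -0.2115  0.0072] yaw 77.3 F [-0.2  0.7  0.6] M [ 0.14  0.1  -0.01] w 27.5mm q [ 0.6   0.56 -0.3   2.15  0.66  0.21  1.08]
travel cm in tool now [ -0.05   5.24 -18.56] in target frame [  0.08  -0.09 -19.28]
turn [ 0.28   0.007 -0.003]
```

View pics/w45.png

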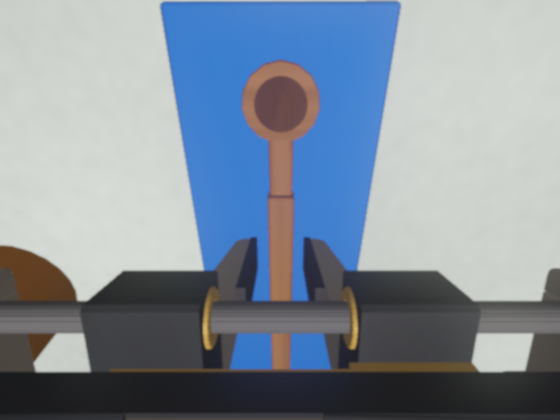

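The spoon is released and lies along the mat, head at (280,102), with the fingers clear on both sides. I'll go straight up, then clear away.

Emit:
servo_tool:
  deltas:
    - {"travel": [0, 0.2, -1.0], "turn": [0, 0, 0], "claw": -0.4}
    - {"travel": [0, 0.5, -2.0], "turn": [0, 0, 0], "claw": -0.4}
    - {"travel": [0, 0.8, -3.0], "turn": [0.05, 0, 0], "claw": -0.2}
    - {"travel": [0, 0.8, -3.5], "turn": [0.1, 0, 0], "claw": 0}
    - {"travel": [0, 0.4, -3.5], "turn": [0.1, 0, 0], "claw": 0}
    - {"travel": [0, 0, -3.5], "turn": [0.05, 0, 0], "claw": 0}
    - {"travel": [0, 0, -3.5], "turn": [0, 0, 0], "claw": 0}
    - {"travel": [0, 0, -3.5], "turn": [0, 0, 0], "claw": 0}
    - {"travel": [0, 0, 0], "turn": [0, 0, 0], "claw": 0}
    - {"travel": [0, 0, 0], "turn": [0, 0, 0], "claw": 0}

```text
time_s: 91.85
eef_pos: [0.5112, -0.2072, 0.2511]
tcp_rot: [0.78, 0.626, -0.012, -0.014]
force: [-0.9, -0.2, -0.3]
gripper_width: 0.502
```

```bash
python3 plan.py .514 -.2105 .2 77.6; python3 -c "
from station import get_image,camera_info
import cv2,numpy as np
c=camera_info('wrist'); np.savez('pics/w46c.npz',K=c['intrinsics'],e=c['eye'],a=c['attitude'])
cv2.imwrite('pics/w46.png',get_image('wrist')[...,::-1]);cv2.imwrite('pics/t46.png',get_image('top')[...,::-1]);cv2.imwrite('pics/s46.png',get_image('scene')[...,::-1])"; grep -n "^def" h.py
```

```text
t 91.8 tcp [ 0.5112 -0.2072  0.2511] yaw 77.5 F [-0.9 -0.2 -0.3] M [ 0.02 -0.2  -0.04] w 46.2mm q [ 0.87  0.38 -0.7   1.74  0.27  1.15  1.44]
travel cm in tool now [-0.25  0.53  5.1 ] in target frame [-0.26  0.34  5.11]
turn [-0.037  0.002 -0.001]
4:def ray(ci,px):
8:def onz(ci,px,z):
10:def proj(ci,P):
12:def tri(*obs):
18:def blobs(im,lo,hi,amin=20,box=None):
22:def save(im,name,box=None,k=1):
```

View pics/w46.png

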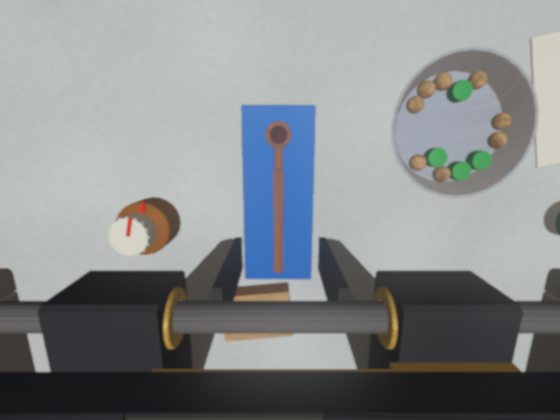

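View pics/t46.png

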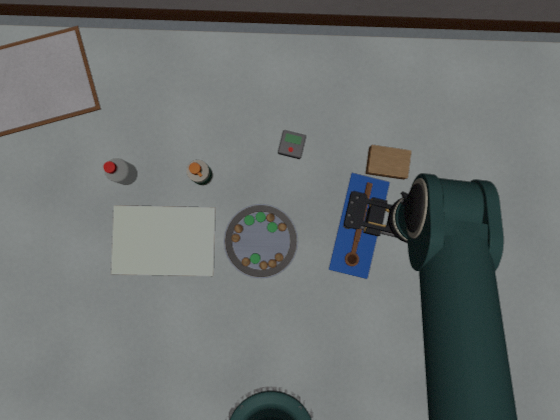

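View pics/s46.png

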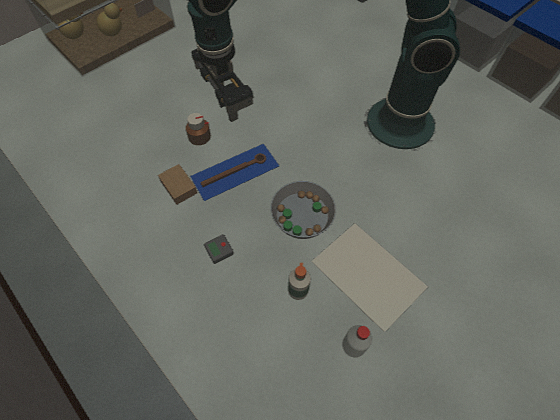

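All 8 balls and 4 tablets are in the bowl. The spoon lies on the mat with its head at (278,134) and its handle end at (278,272). I'll measure how well it is centred and whether the cap's stripe lines up.

```bash
python3 - <<'E'
from h import *
import numpy as np,cv2
d=np.load('pics/w46c.npz'); ci=dict(intrinsics=d['K'],eye=d['e'],attitude=d['a'])
f=lambda p,z: np.array(onz(ci,p,z))[:2]
im=cv2.imread('pics/w46.png')
c=[f(p,.004) for p in [(242,105),(315,105),(311,278),(247,278)]]
m=np.mean(c,0); u=(c[0]+c[1]-c[2]-c[3])/2; L=np.hypot(*u); u/=L; v=np.array([-u[1],u[0]])
print('mat',m,L,np.degrees(np.arctan2(u[1],u[0])))
t=f((278.5,121),.012); e=f((278,272),.016); h=f((278,134),.012)
s=(t-e); print('spoon len',np.hypot(*s),np.degrees(np.arctan2(s[1],s[0])))
mid=(t+e)/2-m; print('offset along,lat mm',mid@u*1000,mid@v*1000)
a=f((128,235),.082);b=f((130,219),.082);k=f((143,208),.058);cc=np.array([.510,-.392])
for q in(b-a,k-cc): print(np.degrees(np.arctan2(q[1],q[0])))
print(a,b,k)
E
python3 -c "
import cv2
im=cv2.imread('pics/w46.png');cv2.imwrite('pics/w46z.png',cv2.resize(im[190:270,90:190],None,fx=7,fy=7,interpolation=2))
im=cv2.imread('pics/w46.png');cv2.imwrite('pics/w46y.png',cv2.resize(im[95:290,225:335],None,fx=3,fy=3,interpolation=2))"
```

```text
mat [ 0.51466971 -0.20939258] 0.24751136952317282 167.63998679805854
spoon len 0.21151886755734567 167.27581092313756
offset along,lat mm -3.2683312196667207 0.6690355245099319
154.87091347280997
148.4680588222443
[ 0.50937236 -0.39159492] [ 0.491233   -0.38308659] [ 0.48402149 -0.37606042]
```

View pics/w46z.png

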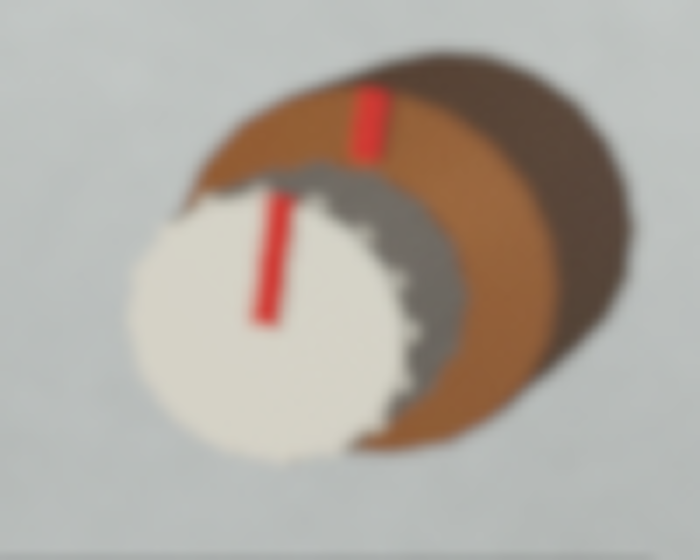

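View pics/w46y.png

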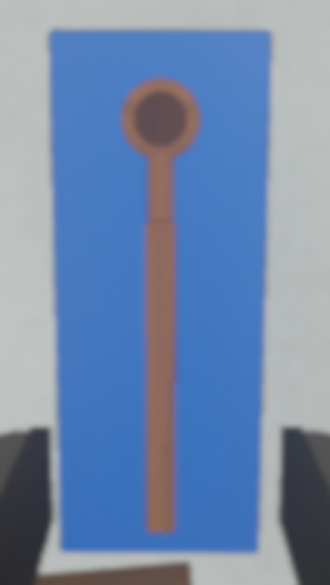

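The spoon is within about 3 mm of the mat's centre and in line with it. Its measured length of 211.5 mm fits a flat 213 mm spoon. The cap stripe is parallel to the jar's mark. I'll hand the job in.

```bash
python3 -c "
from station import finish_job
print(finish_job())"
```

```text
the job is handed in; nothing more can be done
None
```

The job is handed in at about 92 s of the 210 s allowed, and my last checks found nothing out of place.

- **Jar cap:** I screwed it home to its stop. In the last wrist picture the red stripe is parallel to the jar's mark; my rough pixel measurement put them about 6° apart, which I took as measuring error.
- **Tablets:** all four that were present are in the bowl, and the board is empty.
- **Nozzle:** I pressed it fully and held it for about 1.1 s.
- **Stirring:** I stirred in two sessions.
  - **First session:** about 5 turns. The spoon slipped in the grip, so its tip rode high, by my estimate about 10–20 mm above the bowl floor.
  - **Second session:** about 4 turns after I re-levelled the spoon, with the tip an estimated 6–12 mm above the floor. The tip height is from a model and was not measured directly.
- **Spoon:** it lies flat on the mat, about 3 mm off centre along it, 1 mm sideways and 0.4° off its line.
- **Last pictures:** they show 8 balls and 4 tablets in the bowl. The drinking bottle, box and timer look untouched. The open gripper is about 25 cm up, touching nothing.

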